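Kit the lamp hardware and peg the globes

TASK

Make up the lamp kit: use the scoop to move every brass ball nut from the yellow bin into the grey kit tray, never touching the nuts with the gripper, then stand the scoop back upright on its blue pad. Also turn both frosted globes mouth-down and set them fully down over the two white pegs, one on each peg. Leave the wire guard, the red gasket and the tape roll where they are.

Things in the scene. Friction and masses are not known exactly. Their poses are not given: they have to be found in the camera images.
- bin: Yellow bin (sizes in mm), fixed, open on top, outside 184 (x) x 88 (y), inside 176 x 80, walls 4 thick. Side and front (-x) walls 46 high, back wall 56. Floor: level, 4 above the bench, from x=-64 to x=-10; from x=-10 to +88 it rises at 0.05 rad (height 8.9 at the back), so nuts roll forward. At x=-64 a 60 degree ramp rises towards -x, 40 up over 23. Origin: centre of the underside, z up.
- bin_ramp_foot (a point): The foot of the bin's ramp: middle of the line where flat floor and ramp meet, on the floor's surface (bin frame x = -64, z = 4).
- scoop: Aluminium scoop, 140 g, red handle; stands by itself, level, on the pad. Floor 1.5 thick, 70 wide (y), from lip x=-35 to back wall x=29 (34 high); side walls 30 high from x=-27; mouth open to -x. Handle: upright bar 16 (x) x 24 (y) centred at x=39, y=0, z=0 to 130. Origin: underside of floor, z up along the handle. Fits lengthwise in the bin with 5 to spare each side, too little for a nut to pass.
- pad: Flat blue pad fixed to the bench, 120 x 120 x 2, the scoop's place. Origin: centre of the underside.
- tray: Grey open kit tray, loose, 0.6 kg, outside 120 x 120 x 45 high, walls 4. Origin: centre of the underside.
- board: Wooden peg board fixed to the bench, 90 (x) x 230 (y) x 12 high, with two white upright pegs at y = +65 and y = -65. Origin: centre of the underside.
- peg0 (a point): Axis of the first peg (board y = +65) at its foot, on the board's top face (12 above the bench). The peg rises 72 above this point: 18 diameter, rounded tip, and a cone below 30 mm that widens to 36 diameter at the foot, centring a globe.
- peg1 (a point): The same for the second peg (board y = -65).
- globe0: Frosted rigid plastic lamp globe, about 90 g: one end closed and domed, the other an open mouth. 110 long, outside diameter 52, inside 44. A hexagonal collar at the mouth (52 across flats, 14 long) keeps it from rolling. Origin: on the axis at mid length; its x axis points from the closed end (x=-55) to the mouth (x=+55). At the start it lies on the bench.
- globe1: A second globe just like globe0, with the same frame.
- globe0_mouth (a point): Centre of globe0's open mouth, in the plane of the rim (globe frame x = +55).
- globe1_mouth (a point): Centre of globe1's open mouth.
- guard: Aluminium wire lamp guard, 84 diameter, 150 high; bystander. Origin: centre of the underside.
- gasket: Red rubber gasket stack, 72 diameter, 30 high; bystander. Origin: centre of the underside.
- tape: White label roll, 60 diameter, 45 high; bystander. Origin: centre of the underside.
- ball0: Brass ball nut, a ball of 20 diameter, 25 g, in the bin at the start; may be absent. Origin: its centre.
- ball1: Brass ball nut, a ball of 20 diameter, 25 g, in the bin at the start; may be absent. Origin: its centre.
- ball2: Brass ball nut, a ball of 20 diameter, 25 g, in the bin at the start; may be absent. Origin: its centre.
- ball3: Brass ball nut, a ball of 20 diameter, 25 g, in the bin at the start; may be absent. Origin: its centre.
- ball4: Brass ball nut, a ball of 20 diameter, 25 g, in the bin at the start; may be absent. Origin: its centre.
- ball5: Brass ball nut, a ball of 20 diameter, 25 g, in the bin at the start; may be absent. Origin: its centre.
Things that resemble listed ones, but are neither listed nor needed, are in the scene too. Leave any green or turquoise look-alike of the scoop alone.

How it is judged (in metres and radians):
On the way, in this order (a step that is already met when the one before it is completed fails the run):
1. a ball nut is carried in the scoop, clear above the bin (((x of ball0 in the frame of scoop between -0.04 and 0.035 m and y of ball0 in the frame of scoop between -0.035 and 0.035 m and z of ball0 in the frame of scoop between 0 and 0.045 m and height (world z) of ball0 above 0.065 m) or (x of ball1 in the frame of scoop between -0.04 and 0.035 m and y of ball1 in the frame of scoop between -0.035 and 0.035 m and z of ball1 in the frame of scoop between 0 and 0.045 m and height (world z) of ball1 above 0.065 m) or (x of ball2 in the frame of scoop between -0.04 and 0.035 m and y of ball2 in the frame of scoop between -0.035 and 0.035 m and z of ball2 in the frame of scoop between 0 and 0.045 m and height (world z) of ball2 above 0.065 m) or (x of ball3 in the frame of scoop between -0.04 and 0.035 m and y of ball3 in the frame of scoop between -0.035 and 0.035 m and z of ball3 in the frame of scoop between 0 and 0.045 m and height (world z) of ball3 above 0.065 m) or (x of ball4 in the frame of scoop between -0.04 and 0.035 m and y of ball4 in the frame of scoop between -0.035 and 0.035 m and z of ball4 in the frame of scoop between 0 and 0.045 m and height (world z) of ball4 above 0.065 m) or (x of ball5 in the frame of scoop between -0.04 and 0.035 m and y of ball5 in the frame of scoop between -0.035 and 0.035 m and z of ball5 in the frame of scoop between 0 and 0.045 m and height (world z) of ball5 above 0.065 m))), for 0.2 s.
2. every ball nut is in the kit tray (x of ball0 in the frame of tray between -0.056 and 0.056 m and y of ball0 in the frame of tray between -0.056 and 0.056 m and z of ball0 in the frame of tray between 0 and 0.045 m and x of ball1 in the frame of tray between -0.056 and 0.056 m and y of ball1 in the frame of tray between -0.056 and 0.056 m and z of ball1 in the frame of tray between 0 and 0.045 m and x of ball2 in the frame of tray between -0.056 and 0.056 m and y of ball2 in the frame of tray between -0.056 and 0.056 m and z of ball2 in the frame of tray between 0 and 0.045 m and x of ball3 in the frame of tray between -0.056 and 0.056 m and y of ball3 in the frame of tray between -0.056 and 0.056 m and z of ball3 in the frame of tray between 0 and 0.045 m and x of ball4 in the frame of tray between -0.056 and 0.056 m and y of ball4 in the frame of tray between -0.056 and 0.056 m and z of ball4 in the frame of tray between 0 and 0.045 m and x of ball5 in the frame of tray between -0.056 and 0.056 m and y of ball5 in the frame of tray between -0.056 and 0.056 m and z of ball5 in the frame of tray between 0 and 0.045 m), for 0.2 s.
At the end, for the whole second after the job is handed in: Ball nuts at rest in the kit tray, below its rim; tray level on the bench; scoop upright on the blue pad, origin within 40 mm of its centre; each globe mouth-down over its own peg, upright to 8 degrees, mouth within 12 mm of the peg axis and 6 mm of the board; all at rest (all of step 2 and linear speed of each of ball0, ball1, ball2, ball3, ball4, ball5, scoop below 0.05 m/s and (((horizontal distance between globe0_mouth and peg0 below 0.012 m and height (world z) of globe0_mouth below 0.018 m and angle between globe0's own x axis and vertical above 3 rad and linear speed of globe0 below 0.03 m/s) and (horizontal distance between globe1_mouth and peg1 below 0.012 m and height (world z) of globe1_mouth below 0.018 m and angle between globe1's own x axis and vertical above 3 rad and linear speed of globe1 below 0.03 m/s)) or ((horizontal distance between globe0_mouth and peg1 below 0.012 m and height (world z) of globe0_mouth below 0.018 m and angle between globe0's own x axis and vertical above 3 rad and linear speed of globe0 below 0.03 m/s) and (horizontal distance between globe1_mouth and peg0 below 0.012 m and height (world z) of globe1_mouth below 0.018 m and angle between globe1's own x axis and vertical above 3 rad and linear speed of globe1 below 0.03 m/s))) and horizontal distance between scoop and pad below 0.04 m and angle between each of scoop, tray's own z axis and vertical below 0.1 rad and height (world z) of scoop below 0.008 m and height (world z) of tray below 0.01 m); the robot touches nothing.
It fails at once if the gripper's fingers press on a ball nut (contact force between the fingers and ball0 above 0.5 N or contact force between the fingers and ball1 above 0.5 N or contact force between the fingers and ball2 above 0.5 N or contact force between the fingers and ball3 above 0.5 N or contact force between the fingers and ball4 above 0.5 N or contact force between the fingers and ball5 above 0.5 N).
It fails at once if a bystander (wire guard, gasket, tape roll) is moved more than 30 mm (distance of any of guard, gasket, tape from where it was at the start of the episode above 0.03 m).
Of ball0, ball1, ball2, ball3, ball4, ball5 only 3 to 6 are there at a start; the rules pass over those that are not, and their reading is None.
At some moment in a run one of globe0, globe1 may be knocked a few centimetres aside while the robot is not near it.
It also fails if it takes over 192 s, if anything falls off the work surface, if the arm or the gripper's body presses on something with over 40 N, if the wrist force passes 120 N, or if a joint passes its speed limit or range.

ROBOT

A 6-joint arm with a two-finger parallel gripper is mounted at the origin on the work surface. World frame = base frame: x ahead of the robot, y to its left, z up, the work surface at z = 0. Lengths are in m, angles in degrees, forces in N, time in s.
With the tool pointing down it reaches from about 0.4 to 0.825 m from the base axis. Payload 7 kg.
Tool frame: the origin (TCP) lies on the mounting face of the last link; the fingertips stand 178 mm ahead of it and the grasp point (between the pads) lies 159 mm ahead of it; z points along the fingers, y is the direction in which the jaws open and shut (so a half turn about z gives the same grasp; the last joint's range is limited). The gripper opens to 88 mm and grips with 3 to 60 N. Pads are 19 mm wide; open, the fingers measure 130 mm over their backs; the gripper's body (78 mm by 193 mm) begins 47 mm behind the grasp point.
Start: joints at [85.205, 20.546, 0.682, 0, -70.136, -16.507], TCP at [0.245, 0.629, 0.405] pointing down, gripper open.
Joint ranges: [-176.03, 176.03], [-82.01, 121.73], [-58.28, 71.71], [-173.87, 95.51], [-174.79, -0.11], [-173.66, 173.66]. Speed limits (degrees/s): [136.94, 136.94, 172.46, 180, 180, 180].

INTERFACE

Orientations are given as [roll, pitch, yaw] about the fixed x, y, z axes, in that order (R = Rz(yaw) Ry(pitch) Rx(roll)).
In Python, from plant import r gives the robot as it stands. The module is installed in compiled form; this text tells all that it offers.
- The arm moves only by the tool carry_out, never from a script. Its argument "plan" is a list of rows, each a list of 3 entries, a list of its own where there are three numbers: the shift along the tool's x, y, z in m, then the turn, a rotation vector about the tool's x, y, z in degrees, then the closure in counts, from 0 (fully open) to 255 (shut). In form: [[[x, y, z], [ax, ay, az], hand], ...]. A call has 1 to 12 rows; each row shifts and turns the commanded pose from where the row before left it, along the tool's axes as they then stand; what a row does not reach is not made up. A row lasts 1/12 s, in which the tool goes at most 41.7 mm and 7.16 degrees, less where a joint would pass 70% of its speed; a pose out of reach is approached as far as the arm can. A call is refused whole if a number of a shift passes 0.0417 or a number of a turn 7.16, either way. A call with a gripper value outside its range is refused whole. The fingers move at their own pace and stop on an object; "grip_force" is the grip in N (left out, the last holds). Time passes only in rows, so rows that do not move let the fingers close. It gives the time, the measured TCP pose, the force and the opening at its end, in the units of the state.
- r.get_state(): the state, without advancing time (a new reading comes with each control period).
- r.capture(name): name is "side" or "top" or "wrist"; returns the picture (420x560x3 uint8, red, green, blue); there is no depth.
- r.get_calibration(name): a dict with "K" (3x3 intrinsics, pixels), "rvec" (rotation vector, rad) and "tvec" (3), from world to camera coordinates, as OpenCV has them. Camera axes: x right, y down, z forward; pixel columns grow to the right and rows downward; lengths in m; the calibration is good to about 2 mm. The wrist camera is an equidistant fisheye: a pixel r from the principal point sees the ray r / f radians off the axis. A picture is of the moment at which its call begins: read the wrist's pose just before it. get_calibration takes no time and is no camera call; for the wrist camera it gives the pose at the moment of the call.
- r.close_job(): hands the job in, once; it reports no verdict.
The state is a dict: "time_s": time; "joints": joint angles; "qd": joint speeds; "joint_torque": joint torques, N m; "tcp_pos": TCP position; "eef_rot": TCP orientation; "contact_force": force on the tool from outside, world axes, zero at the start; "moment": the same for the moment, N m; "gripper_width": finger opening in m.
Only numpy, scipy, OpenCV 4.12 (cv2) and the standard library are available. Lean on these libraries where they do the work, as an engineer would, in place of code of your own. Each camera call takes 0.05 s, during which the arm holds its last target. There are 200 camera calls.

## Working session

There is one attempt and no reset: what is moved stays moved. The work goes in short steps, Python scripts to look and compute and a tool call to move; the robot and the scene stay as the last step left them, time stands still between calls to the robot, and variables do not carry over. Pictures are saved under pics/ and viewed, about 12 in all and at most 16, crops included, and the job is handed in when it is done.

Besides the shell and the picture viewer there is one more tool, called after "Request:" as name(argument=value, ...) on one line, values as JSON. carry_out: Moves the arm, as the interface text tells. Its arguments: {"type":"object","properties":{"plan":{"type":"array","items":{"type":"array"}},"grip_force":{"type":"number"}},"required":["plan"]}

```bash
mkdir -p pics; ls
python3 - <<'E'
from plant import r
import cv2
print(r.get_state())
a=r.capture("top");b=r.capture("side")
for n in("top","side"):
    print(r.get_calibration(n))
cv2.imwrite("pics/top0.png",a[:,:,::-1]);cv2.imwrite("pics/side0.png",b[:,:,::-1])
E
```

```text
pics
{'time_s': 0.0, 'joints': array([ 8.52031890e+01,  2.05906215e+01,  6.34760477e-01, -1.87812690e-02,
       -7.01369702e+01, -1.65047458e+01]), 'qd': array([-0.02073314,  0.102075  ,  0.03060828, -0.09181585, -0.10912962,
       -0.0909382 ]), 'joint_torque': array([-2.05123561e-04, -5.82707798e+01,  2.93053526e+01,  6.99675679e+00,
        6.88621847e-03, -1.91535955e-04]), 'tcp_pos': array([0.24516996, 0.62869417, 0.40374335]), 'eef_rot': array([ 1.79905978e+02, -9.44696895e-03, -2.13079447e+01]), 'contact_force': array([0.44174658, 0.54668771, 0.29031128]), 'moment': array([-0.04105713, -0.01057434,  0.01340494]), 'gripper_width': 0.08751004292777705}
{'K': array([[384.21784823,   0.        , 279.57243157],
       [  0.        , 384.21784823, 204.39916344],
       [  0.        ,   0.        ,   1.        ]]), 'rvec': array([ 2.16470175, -2.06080901,  0.2131505 ]), 'tvec': array([-0.0332428 ,  0.46857048,  1.00671734])}
{'K': array([[421.08889963,   0.        , 274.58543378],
       [  0.        , 421.08889963, 210.46206869],
       [  0.        ,   0.        ,   1.        ]]), 'rvec': array([ 2.19077323, -0.04553159,  0.01666666]), 'tvec': array([-0.47526076,  0.03338732,  0.98070083])}
```

View pics/top0.png

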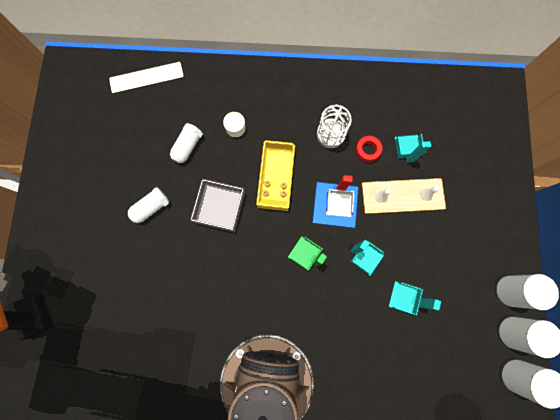

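View pics/side0.png

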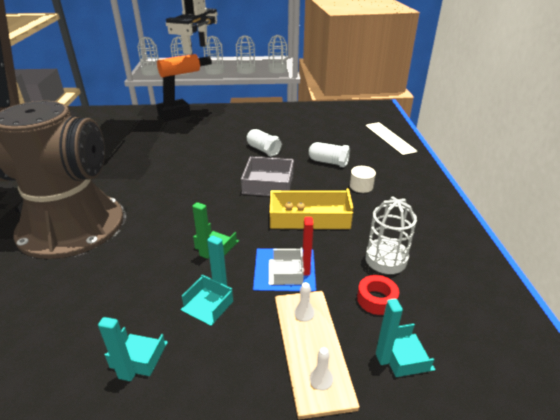

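Top view: base at the bottom (268,390). World x points up in the picture and y to the left. Globes at (186,143) and (148,206), tray (218,205), bin (277,175) with about 4 nuts at the ramp end. The scoop is on its pad at (340,203) with the handle top at (346,182). The board is at (403,196). The side view confirms this and shows the green and turquoise look-alikes.

```bash
cat > h.py <<'E'
import numpy as np, cv2
from scipy.spatial.transform import Rotation as Ro
def ray(c,uv,fish=False):
    uv=np.atleast_2d(np.asarray(uv,float)); K=c["K"]; R=cv2.Rodrigues(c["rvec"])[0]
    d=np.c_[(uv[:,0]-K[0,2])/K[0,0],(uv[:,1]-K[1,2])/K[1,1]]
    if fish:
        t=np.linalg.norm(d,axis=1); d=np.c_[d*(np.sin(t)/np.maximum(t,1e-9))[:,None],np.cos(t)]
    else: d=np.c_[d,np.ones(len(d))]
    return -R.T@np.ravel(c["tvec"]), d@R
def cast(c,uv,z,fish=False):
    o,d=ray(c,uv,fish); return o+d*((z-o[2])/d[:,2])[:,None]
def proj(c,P,fish=False):
    R=cv2.Rodrigues(c["rvec"])[0]; K=c["K"]; p=np.atleast_2d(P)@R.T+np.ravel(c["tvec"])
    if fish:
        rr=np.hypot(p[:,0],p[:,1]); t=np.arctan2(rr,p[:,2]); d=p[:,:2]/rr[:,None]*t[:,None]
    else: d=p[:,:2]/p[:,2:]
    return d*[K[0,0],K[1,1]]+K[:2,2]
def mask(img,lo,hi):
    return cv2.inRange(cv2.cvtColor(img,cv2.COLOR_RGB2HSV),np.array(lo),np.array(hi))
def blobs(m,amin=40):
    cs,_=cv2.findContours(m,cv2.RETR_EXTERNAL,cv2.CHAIN_APPROX_NONE)
    return sorted([c for c in cs if cv2.contourArea(c)>amin],key=cv2.contourArea,reverse=True)
E
python3 - <<'E'
from h import *
from plant import r
c=r.get_calibration("top");im=cv2.imread("pics/top0.png")[:,:,::-1].copy()
def rect(name,m,z,n=1):
    for b in blobs(m,60)[:n]:
        P=cast(c,b[:,0],z)[:,:2].astype(np.float32); q=cv2.minAreaRect(P*1000)
        print(name,cv2.boundingRect(b),np.round(q[0]),np.round(q[1]),round(q[2],1))
rect("yellow",mask(im,(20,120,80),(32,255,255)),.046)
rect("blue",mask(im[100:260,250:450],(105,120,60),(120,255,255))*0,.002)
m=mask(im,(105,120,60),(120,255,255));m[:60]=0;m[:,470:]=0;rect("blue",m,.002)
m=mask(im,(12,50,110),(25,170,255));m[:100]=0;m[:,460:]=0;m[:,:355]=0;rect("board",m,.012)
m=mask(im,(0,0,160),(179,40,255));m[:80]=0;m[:,:100]=0;m[:,250:]=0;rect("white",m,.026,4)
m=mask(im,(0,0,90),(179,60,255));m[:170]=0;m[:,:188]=0;m[250:]=0;m[:,250:]=0;rect("tray",m,.045,2)
m=mask(im,(0,150,80),(5,255,255));m[:160]=0;m[:,360:]=0;m[:,330:]|=0;m[:,:300]=0;rect("handle",m,.13,3)
w=r.get_calibration("wrist");print(w)
R=cv2.Rodrigues(w["rvec"])[0];print("wristcam pos",-R.T@w["tvec"].ravel(),"axis",R[2])
cv2.imwrite("pics/crop1.png",cv2.resize(im[115:245,115:245,::-1],None,fx=5,fy=5)[:600])
E
```

```text
yellow (256, 140, 39, 71) [555.   5.] [ 93. 199.] 87.0
blue (355, 60, 115, 6) [ 956. -399.] [ 16. 354.] 0.2
white (191, 180, 52, 50) [467. 166.] [122. 121.] 79.7
white (128, 188, 40, 35) [450. 361.] [ 59. 114.] 43.3
white (170, 123, 33, 39) [643. 274.] [ 59. 117.] 62.9
white (110, 80, 57, 13) [814. 432.] [ 39. 168.] 2.9
tray (191, 179, 53, 52) [463. 161.] [126. 123.] 79.6
handle (337, 175, 16, 15) [ 519. -175.] [27. 49.] 62.5
{'K': array([[325.1922621 ,   0.        , 278.52961502],
       [  0.        , 325.1922621 , 209.55859641],
       [  0.        ,   0.        ,   1.        ]]), 'rvec': array([-1.66659796,  2.4410539 ,  0.35346573]), 'tvec': array([ 0.67335054, -0.03814355,  0.39217056])}
wristcam pos [0.31547093 0.60070194 0.38508299] axis [-0.26659594  0.10156833 -0.95844169]
```

View pics/crop1.png

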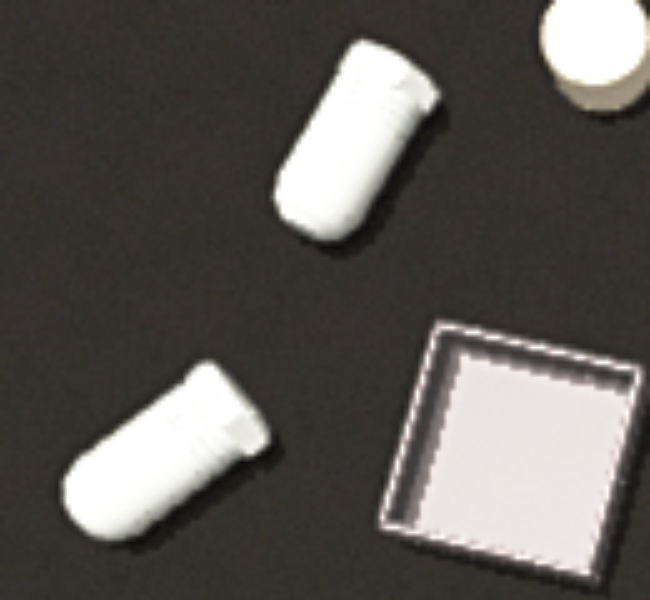

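Globe A, at about (0.643,0.274), and globe B, at about (0.450,0.361), both have their collared mouths pointing up-right in the picture (+x,−y). Next, a near look from above the bin.

```bash
cat >> h.py <<'E'
def state():
    from plant import r
    return r.get_state()
def go(p,rpy,start=None,n=None,vmax=.038,wmax=6.8):
    """print n equal rows from pose start (or measured) to p,rpy; returns target"""
    if start is None: s=state(); start=(s["tcp_pos"],s["eef_rot"])
    p0=np.array(start[0],float);R0=Ro.from_euler("xyz",start[1],degrees=True);R1=Ro.from_euler("xyz",rpy,degrees=True)
    w=(R0.inv()*R1).as_rotvec(degrees=True); d=R0.inv().apply(np.array(p)-p0)
    if n is None: n=int(max(np.ceil(np.linalg.norm(d)/vmax),np.ceil(np.linalg.norm(w)/wmax),1))
    M=sum(Ro.from_rotvec(w*k/n,degrees=True).as_matrix() for k in range(n))
    s=np.linalg.solve(M,d)
    print(f"{n} rows:",[np.round(s,4).tolist(),np.round(w/n,2).tolist()]); return (p,rpy)
E
python3 -c "
from h import *
go([.52,0,.40],[180,0,-90])"
```

```text
19 rows: [[0.0374, 0.0083, 0.0002], [0.0, -0.0, 3.62]]
```

Request:
carry_out(plan=[[[0.0374,0.0083,0],[0,0,3.62],0],[[0.0374,0.0083,0],[0,0,3.62],0],[[0.0374,0.0083,0],[0,0,3.62],0],[[0.0374,0.0083,0],[0,0,3.62],0],[[0.0374,0.0083,0],[0,0,3.62],0],[[0.0374,0.0083,0],[0,0,3.62],0],[[0.0374,0.0083,0],[0,0,3.62],0],[[0.0374,0.0083,0],[0,0,3.62],0],[[0.0374,0.0083,0],[0,0,3.62],0],[[0.0374,0.0083,0],[0,0,3.62],0]])

```text
time_s: 0.93
tcp_pos: [0.4877, 0.3381, 0.4042]
eef_rot: [180.0, -0.0, -57.7]
contact_force: [1.4, -0.7, -0.4]
gripper_width: 0.0879
```

Request:
carry_out(plan=[[[0.0374,0.0083,0],[0,0,3.62],0],[[0.0374,0.0083,0],[0,0,3.62],0],[[0.0374,0.0083,0],[0,0,3.62],0],[[0.0374,0.0083,0],[0,0,3.62],0],[[0.0374,0.0083,0],[0,0,3.62],0],[[0.0374,0.0083,0],[0,0,3.62],0],[[0.0374,0.0083,0],[0,0,3.62],0],[[0.0374,0.0083,0],[0,0,3.62],0],[[0.0374,0.0083,0],[0,0,3.62],0],[[0,0,0],[0,0,0],0],[[0,0,0],[0,0,0],0],[[0,0,0],[0,0,0],0]])

```text
time_s: 1.93
tcp_pos: [0.5195, 0.0009, 0.4046]
eef_rot: [180.0, 0.0, -90.1]
contact_force: [0.4, -0.1, 0.2]
gripper_width: 0.0876
```

Run:
```python
from h import *
from plant import r
import pickle
s=r.get_state();c=r.get_calibration("wrist");im=r.capture("wrist")
print(s["joints"],s["tcp_pos"],s["eef_rot"])
pickle.dump((s,c,im),open("w1.pkl","wb"))
cv2.imwrite("pics/w1.png",cv2.resize(im[:,:,::-1],(800,600),interpolation=cv2.INTER_CUBIC))
```

```text
[ 2.17572120e+01  5.83901414e+00 -1.87240265e+01 -7.31977789e-03
 -6.54346116e+01 -2.18681537e+01] [0.51953736 0.00086395 0.40459959] [ 1.79999699e+02  7.05273526e-03 -9.01139846e+01]
```

View pics/w1.png

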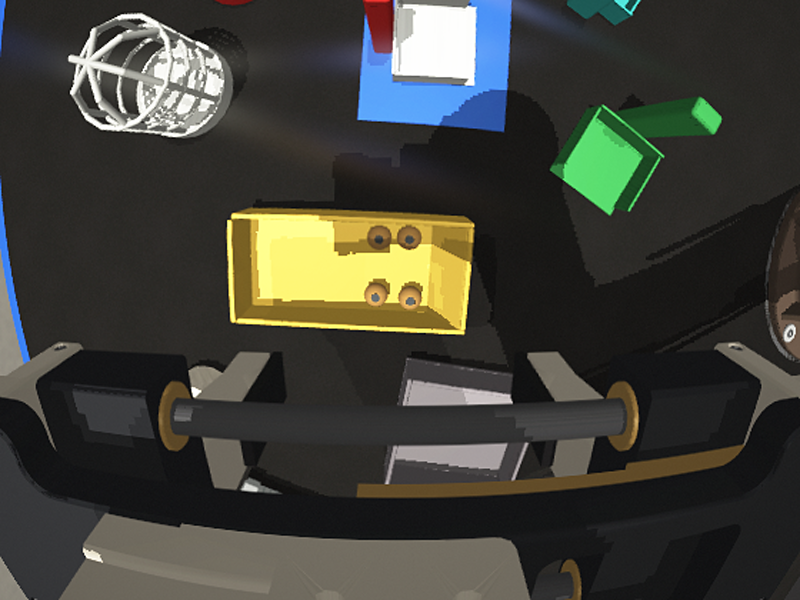

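The wrist view (800 px) shows exactly 4 nuts in the bin, at (378,237), (408,237), (375,294) and (410,298). Bin rim corners are about (230,213), (474,216), (467,333) and (231,322). The scoop and pad are cut off at the top edge.

```bash
cat >> h.py <<'E'
def edge(P,ax,side,lo,hi,step=.004):
    """robust line along extreme side of points P: ax=0 -> bins over x, extreme in y"""
    o=1-ax;Q=[]
    for a in np.arange(lo,hi,step):
        q=P[(P[:,ax]>=a)&(P[:,ax]<a+step)]
        if len(q): Q.append(q[np.argmax(side*q[:,o])])
    Q=np.array(Q); k=np.polyfit(Q[:,ax],Q[:,o],1)
    e=abs(Q[:,o]-np.polyval(k,Q[:,ax])); Q=Q[e<=np.median(e)*2.5+1e-4]
    k=np.polyfit(Q[:,ax],Q[:,o],1); return k,len(Q),np.std(Q[:,o]-np.polyval(k,Q[:,ax]))
E
python3 - <<'E'
from h import *
import pickle
s,c,im=pickle.load(open("w1.pkl","rb"))
m=mask(im,(18,100,60),(34,255,255));m[:130]=0;m[245:]=0;m[:,:140]=0
b=blobs(m)[0]
P=cast(c,b[:,0],.046,True)
print(P.min(0),P.max(0))
print("+y",edge(P,0,1,P[:,0].min()+.02,P[:,0].max()-.03))
print("-y",edge(P,0,-1,P[:,0].min()+.02,P[:,0].max()-.03))
print("-x",edge(P,1,-1,P[:,1].min()+.015,P[:,1].max()-.015))
P=cast(c,b[:,0],.056,True);print("+x",edge(P,1,1,P[:,1].min()+.015,P[:,1].max()-.015))
print("balls",cast(c,np.array([[378,237],[408,237],[375,294],[410,298]])*.7,.014,True)[:,:2])
go([.50,-.10,.36],[180,0,-90])
E
```

```text
[ 0.46111312 -0.04826196  0.046     ] [0.65402153 0.05344422 0.046     ]
+y (array([-0.04951008,  0.07594099]), 36, np.float64(0.0003390946614641589))
-y (array([-0.05532257, -0.01324596]), 36, np.float64(0.0003491414624121686))
-x (array([0.05581288, 0.46305211]), 18, np.float64(0.0002694056393446841))
+x (array([0.05464866, 0.64790619]), 18, np.float64(0.00035700096893875633))
balls [[ 0.53383266 -0.01847592]
 [ 0.50959346 -0.01839278]
 [ 0.53693871  0.0294271 ]
 [ 0.50777941  0.03297337]]
3 rows: [[0.0338, 0.0065, 0.0148], [0.0, 0.0, -0.02]]
```

Request:
carry_out(plan=[[[0.0338,0.0065,0.015],[0,0,0],0],[[0.0338,0.0065,0.015],[0,0,0],0],[[0.0338,0.0065,0.015],[0,0,0],0],[[0,0,0],[0,0,0],0],[[0,0,0],[0,0,0],0],[[0,0,0],[0,0,0],0]])

```text
time_s: 2.48
tcp_pos: [0.5005, -0.0995, 0.3597]
eef_rot: [-180.0, -0.0, -90.0]
contact_force: [-0.6, 0.5, -0.1]
gripper_width: 0.0876
```

Run:
```python
from h import *
from plant import r
import pickle
s=r.get_state();c=r.get_calibration("wrist");im=r.capture("wrist")
print(s["tcp_pos"],s["eef_rot"])
pickle.dump((s,c,im),open("w2.pkl","wb"))
cv2.imwrite("pics/w2.png",cv2.resize(im[:,:,::-1],(800,600),interpolation=cv2.INTER_CUBIC))
m=mask(im,(100,120,60),(122,255,255));m[:, :150]=0
for b in blobs(m)[:3]:
    P=cast(c,b[:,0],.002,True)[:,:2].astype(np.float32);print("blue",cv2.boundingRect(b),cv2.minAreaRect(P*1000))
m=mask(im,(0,150,50),(5,255,255))|mask(im,(174,150,50),(179,255,255))
for b in blobs(m,20)[:3]:
    P=cast(c,b[:,0],.130,True)[:,:2];print("red",cv2.boundingRect(b),P.min(0),P.max(0))
```

```text
[ 0.50048826 -0.09948988  0.35970746] [-1.79995925e+02 -7.54990810e-03 -9.00271303e+01]
blue (230, 62, 123, 122) ((486.7193298339844, -170.51934814453125), (121.4278793334961, 121.7624282836914), 86.07077026367188)
red (96, 10, 75, 69) [ 0.57041978 -0.25835599] [ 0.62839494 -0.2072512 ]
red (219, 91, 36, 37) [ 0.51441656 -0.19354188] [ 0.53734183 -0.16978867]
```

View pics/w2.png

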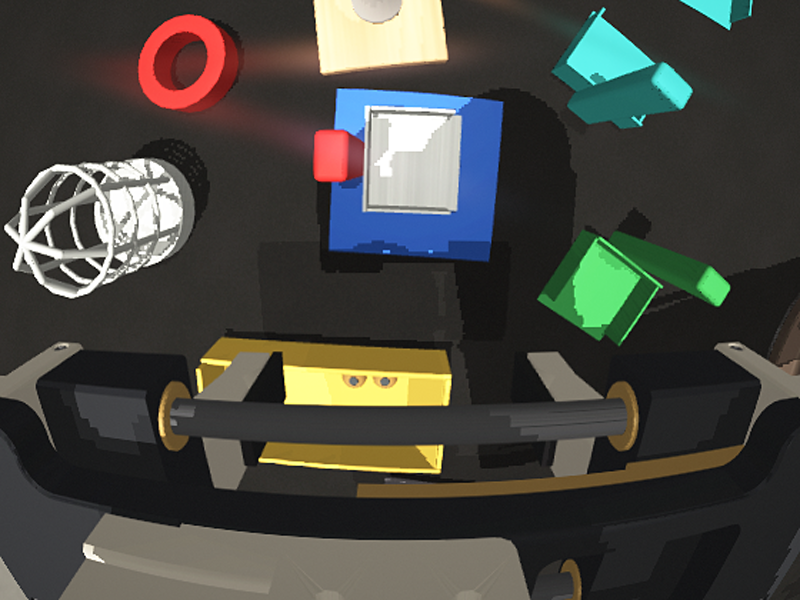

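The pad is at (420,175). The scoop bowl spans (364–460, 108–213), and the red handle's top face is at (314–349, 128–181). The gasket, guard and green look-alike are all clear of it.

Run:
```python
from h import *
import pickle
s,c,im=pickle.load(open("w2.pkl","rb"))
f=lambda q,z:print(np.round(cast(c,np.array(q)*.7,z,True)[:,:2],4).tolist())
f([[314,130],[349,130],[349,180],[314,180]],.132)
f([[368,108],[456,112],[364,211],[456,213]],.032)
f([[462,111],[458,213]],.0035)
m=mask(im,(0,120,170),(8,255,255))|mask(im,(172,120,170),(179,255,255));m[:,:200]=0
b=blobs(m,20)[0];P=cast(c,b[:,0],.132,True)[:,:2].astype(np.float32)
print(cv2.minAreaRect(P*1000),np.round(np.median(P,0),4))
o,_=ray(c,[[0,0]],True);print(o)
```

```text
[[0.5362, -0.1935], [0.5204, -0.1929], [0.5206, -0.1703], [0.5365, -0.1707]]
[[0.5182, -0.2152], [0.4607, -0.2129], [0.5213, -0.1464], [0.4599, -0.1452]]
[[0.4528, -0.2172], [0.4549, -0.1423]]
((528.9718017578125, -181.8251495361328), (22.732282638549805, 15.494144439697266), 87.94454193115234) [ 0.5289 -0.1819]
[ 0.49882528 -0.17666306  0.34097003]
```

Run:
```python
from h import *
a=go([.529,-.182,.35],[180,0,-92])
b=go([.529,-.182,.269],[180,0,-92],a)
```

```text
3 rows: [[0.0275, -0.0098, 0.0033], [-0.01, 0.0, 0.67]]
3 rows: [[-0.0, -0.0, 0.027], [0.0, 0.0, 0.0]]
```

Request:
carry_out(plan=[[[0.0275,-0.0098,0.0033],[0,0,0.67],0],[[0.0275,-0.0098,0.0033],[0,0,0.67],0],[[0.0275,-0.0098,0.0033],[0,0,0.67],0],[[0,0,0],[0,0,0],0],[[0,0,0.02],[0,0,0],0],[[0,0,0.02],[0,0,0],0],[[0,0,0.02],[0,0,0],0],[[0,0,0.021],[0,0,0],0],[[0,0,0],[0,0,0],0],[[0,0,0],[0,0,0],0],[[0,0,0],[0,0,0],0]], grip_force=40)

```text
time_s: 3.45
tcp_pos: [0.5293, -0.1824, 0.2701]
eef_rot: [-179.9, -0.0, -92.0]
contact_force: [0.0, -0.5, 0.9]
gripper_width: 0.0876
```

Request:
carry_out(plan=[[[0,0,0],[0,0,0],255],[[0,0,0],[0,0,0],255],[[0,0,0],[0,0,0],255],[[0,0,0],[0,0,0],255],[[0,0,0],[0,0,0],255],[[0,0,0],[0,0,0],255],[[0,0,0],[0,0,0],255],[[0,0,0],[0,0,0],255],[[0,0,0],[0,0,0],255],[[0,0,0],[0,0,0],255],[[0,0,0],[0,0,0],255],[[0,0,0],[0,0,0],255]])

```text
time_s: 4.45
tcp_pos: [0.5283, -0.1832, 0.2687]
eef_rot: [-180.0, 0.0, -92.1]
contact_force: [1.2, -0.2, -1.0]
gripper_width: 0.0159
```

Run:
```python
from h import *
s=state();print(s)
```

```text
{'time_s': 4.45, 'joints': array([ 9.40373415e-01,  1.70415521e+01, -2.41491664e+01,  1.34836108e-04,
       -4.88031997e+01, -3.03487649e+00]), 'qd': array([ 0.03427179,  0.07785236, -0.1833202 ,  0.00807714, -0.11391219,
        0.0292476 ]), 'joint_torque': array([-3.57680535e-02, -4.82564306e+01,  2.37632096e+01,  5.74520141e+00,
       -2.32141366e-02, -2.06795346e-03]), 'tcp_pos': array([ 0.5282756 , -0.18315503,  0.26873265]), 'eef_rot': array([-1.79993921e+02,  2.20674370e-04, -9.20944143e+01]), 'contact_force': array([ 1.17291977, -0.16825026, -0.95879587]), 'moment': array([ 0.14023084, -0.0147246 ,  0.00498153]), 'gripper_width': 0.01587885816269809}
```

```bash
cat >> h.py <<'E'
BIN=(np.array([.5555,.0045]),-3.0)
OFF=np.array([.039,0,.2667])
def scoop_tcp(p,yaw,th,off=OFF):
    R=Ro.from_euler("z",yaw,degrees=True)*Ro.from_euler("y",th,degrees=True)
    T=R*Ro.from_euler("z",-90,degrees=True)*Ro.from_euler("x",180,degrees=True)
    return np.array(p)+R.apply(off),T.as_euler("xyz",degrees=True)
def lip_bin(x,z,th,y=0.,yaw=None,off=OFF):
    """tcp pose with scoop lip (underside) at bin-frame x,y,z"""
    b,by=BIN; yaw=by if yaw is None else yaw
    L=Ro.from_euler("z",by,degrees=True).apply([x,y,z])+[b[0],b[1],0]
    R=Ro.from_euler("z",yaw,degrees=True)*Ro.from_euler("y",th,degrees=True)
    return scoop_tcp(L-R.apply([-.035,0,0]),yaw,th,off)
E
python3 - <<'E'
from h import *
s=state()
a=go(s["tcp_pos"]+[0,0,.10],s["eef_rot"])
t=lip_bin(0,.09,-3);print(t)
b=go(*t,a)
E
```

```text
3 rows: [[-0.0, -0.0, -0.0333], [0.0, 0.0, 0.0]]
(array([0.61535844, 0.00136295, 0.36020736]), array([-1.77000000e+02, -1.27222187e-14, -9.30000000e+01]))
6 rows: [[-0.0314, -0.0131, 0.0017], [0.5, 0.0, 0.15]]
```

Request:
carry_out(plan=[[[0,0,-0.02],[0,0,0],255],[[0,0,-0.03],[0,0,0],255],[[0,0,-0.03],[0,0,0],255],[[0,0,-0.02],[0,0,0],255],[[-0.0314,-0.0131,0.0017],[0.5,0,0.15],255],[[-0.0314,-0.0131,0.0017],[0.5,0,0.15],255],[[-0.0314,-0.0131,0.0017],[0.5,0,0.15],255],[[-0.0314,-0.0131,0.0017],[0.5,0,0.15],255],[[-0.0314,-0.0131,0.0017],[0.5,0,0.15],255],[[-0.0314,-0.0131,0.0017],[0.5,0,0.15],255],[[0,0,0],[0,0,0],255],[[0,0,0],[0,0,0],255]], grip_force=60)

```text
time_s: 5.45
tcp_pos: [0.6154, 0.0034, 0.3594]
eef_rot: [-177.1, 0.0, -92.9]
contact_force: [-1.3, -0.4, -1.9]
gripper_width: 0.0156
```

Run:
```python
from h import *
from plant import r
import pickle
r.capture("wrist");r.capture("wrist")
s=r.get_state();c=r.get_calibration("wrist");im=r.capture("wrist");tp=r.capture("top")
print(s["tcp_pos"],s["eef_rot"],s["contact_force"])
pickle.dump((s,c,im),open("w3.pkl","wb"))
cv2.imwrite("pics/w3.png",cv2.resize(im[60:340,60:480,::-1],(800,533),interpolation=cv2.INTER_CUBIC))
```

```text
[0.61470339 0.00160301 0.35976305] [-1.77078317e+02  4.43505495e-03 -9.29751729e+01] [-0.78147329 -0.99380862 -1.31330754]
```

View pics/w3.png

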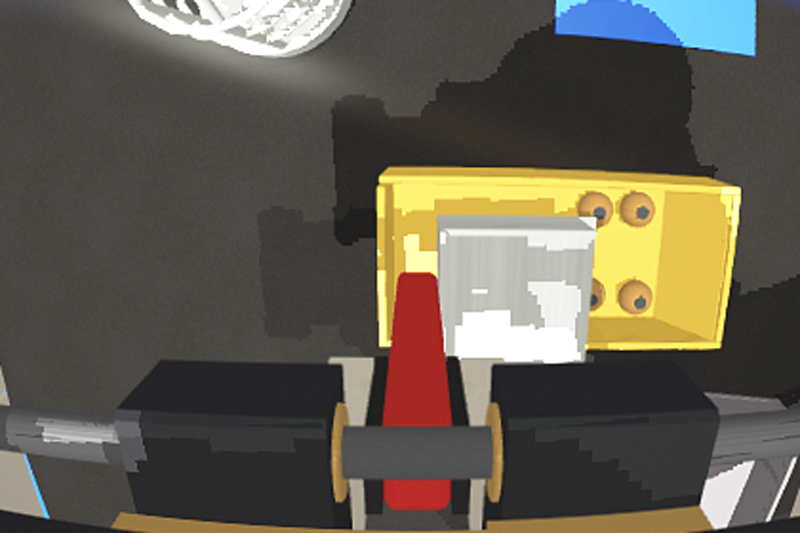

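The scoop hangs over the bin. Its lip corners are at (597,217) and (583,362) in the crop, and the bin's front rim corners at (740,187) and (720,350). I'll compare these with the predicted positions.

Run:
```python
from h import *
import pickle
s,c,im=pickle.load(open("w3.pkl","rb"))
T=Ro.from_euler("xyz",s["eef_rot"],degrees=True);S=T*(Ro.from_euler("z",-90,degrees=True)*Ro.from_euler("x",180,degrees=True)).inv()
p=s["tcp_pos"]-S.apply(OFF)
f=lambda W:np.round((proj(c,W,True)-60)*800/420,0).tolist()
print("scoop lip -y,+y; wall tops front -y,+y",f(p+S.apply([[-.035,-.035,.001],[-.035,.035,.001],[-.027,-.035,.03],[-.027,.035,.03]])))
B=Ro.from_euler("z",BIN[1],degrees=True)
bb=lambda q:B.apply(q)+[*BIN[0],0]
print("bin front -y,+y back",f(bb([[-.092,-.044,.046],[-.092,.044,.046],[.092,-.044,.056],[.092,.044,.056]])))
# mm per px at these places
L=cast(c,np.array([[597,217],[583,362]])*420/800+60,p[2],True);print("lip measured at lip z",L, "pred",p+S.apply([[-.035,-.035,.001],[-.035,.035,.001]]))
Q=cast(c,np.array([[740,187],[720,350]])*420/800+60,.046,True);print("bin rim",Q,bb([[-.092,-.044,.046],[-.092,.044,.046]]))
m=mask(im,(18,100,60),(34,255,255));m[:130]=0;m[255:]=0;m[:,:220]=0
b=blobs(m)[0];P=cast(c,b[:,0],.046,True)
print("-y",edge(P,0,-1,.49,.62)); print("-x",edge(P,1,-1,-.02,.035)); print("+y",edge(P,0,1,.47,.515))
```

```text
scoop lip -y,+y; wall tops front -y,+y [[591.0, 213.0], [578.0, 368.0], [591.0, 226.0], [576.0, 398.0]]
bin front -y,+y back [[740.0, 187.0], [719.0, 348.0], [376.0, 177.0], [379.0, 354.0]]
lip measured at lip z [[ 0.55007915 -0.0285708   0.09142185]
 [ 0.55435625  0.03639046  0.09142185]] pred [[ 0.55260838 -0.03019609  0.09063386]
 [ 0.5562416   0.03970956  0.09063928]]
bin rim [[ 0.461244   -0.03464223  0.046     ]
 [ 0.46526374  0.05462079  0.046     ]] [[ 0.4613233  -0.03462479  0.046     ]
 [ 0.46592886  0.05325461  0.046     ]]
-y (array([-0.05229649, -0.0149058 ]), 33, np.float64(0.00027838380460688415))
-x (array([0.03402764, 0.46337111]), 13, np.float64(0.0007291884745863903))
+y (array([-0.06165257,  0.08240956]), 12, np.float64(1.5716794642077993e-05))
```

Run:
```python
from h import *
t=lip_bin(-.001,.010,-3,y=-.0007)
b=go(*t,n=6)
```

```text
6 rows: [[0.0, 0.0007, 0.0133], [0.01, 0.0, -0.01]]
```

Request:
carry_out(plan=[[[0,0.0007,0.0133],[0,0,0],255],[[0,0.0007,0.0133],[0,0,0],255],[[0,0.0007,0.0133],[0,0,0],255],[[0,0.0007,0.0133],[0,0,0],255],[[0,0.0007,0.0133],[0,0,0],255],[[0,0.0007,0.0133],[0,0,0],255],[[0,0,0],[0,0,0],255],[[0,0,0],[0,0,0],255],[[0,0,0],[0,0,0],255]])

```text
time_s: 6.4
tcp_pos: [0.6153, 0.0012, 0.2813]
eef_rot: [-176.9, 0.0, -93.0]
contact_force: [1.0, 0.4, -1.3]
gripper_width: 0.0155
```

Request:
carry_out(plan=[[[0,0,0.001],[0,0,0],255],[[0,0,0.001],[0,0,0],255],[[0,0,0.001],[0,0,0],255],[[0,0,0],[0,0,0],255],[[0,0,0],[0,0,0],255]])

```text
time_s: 6.82
tcp_pos: [0.6152, 0.0017, 0.2775]
eef_rot: [-177.0, 0.0, -93.0]
contact_force: [0.6, -0.5, -1.5]
gripper_width: 0.0154
```

Run:
```python
from h import *
from plant import r
import pickle
s=r.get_state();c=r.get_calibration("wrist");im=r.capture("wrist")
print(s["tcp_pos"],s["eef_rot"],s["contact_force"],s["moment"]); print(lip_bin(-.001,.0045,-3,y=-.0007))
cv2.imwrite("pics/w4.png",cv2.resize(im[100:300,200:480,::-1],(784,560),interpolation=cv2.INTER_CUBIC))
```

```text
[0.61517279 0.00174828 0.27753644] [-1.76993503e+02  2.56200791e-02 -9.29872042e+01] [ 0.61391663 -0.51809947 -1.53712119] [0.11026271 0.16574883 0.03387501]
(array([0.61432317, 0.00071625, 0.27470736]), array([-1.77000000e+02, -1.27222187e-14, -9.30000000e+01]))
```

View pics/w4.png

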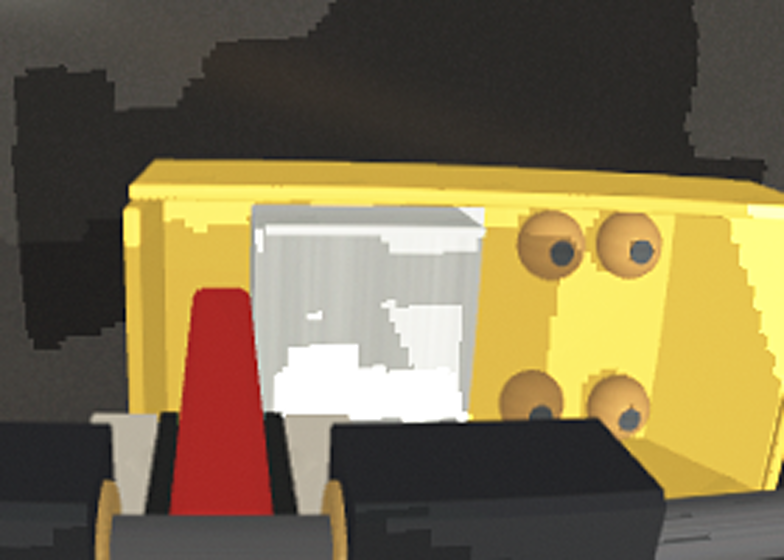

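The scoop sits inside the bin behind the nuts: bowl at (255–480, 205–415), nuts at (550,245), (628,245), (532,405) and (618,405). Nothing is touching, so I'll lower it to feel the floor.

Request:
carry_out(plan=[[[0,0,0.001],[0,0,0],255],[[0,0,0.001],[0,0,0],255],[[0,0,0],[0,0,0],255],[[0,0,0],[0,0,0],255]])

```text
time_s: 7.2
tcp_pos: [0.6153, 0.0017, 0.2753]
eef_rot: [-177.0, 0.0, -93.0]
contact_force: [-0.1, -0.5, -1.7]
gripper_width: 0.016
```

Request:
carry_out(plan=[[[0,0,0.0007],[0,0,0],255],[[0,0,0],[0,0,0],255],[[0,0,0],[0,0,0],255]])

```text
time_s: 7.45
tcp_pos: [0.6153, 0.0017, 0.2747]
eef_rot: [-177.0, 0.0, -93.0]
contact_force: [0.3, 0.4, -1.3]
gripper_width: 0.0158
```

Request:
carry_out(plan=[[[0,0,0.0007],[0,0,0],255],[[0,0,0],[0,0,0],255],[[0,0,0],[0,0,0],255]])

```text
time_s: 7.7
tcp_pos: [0.6154, 0.0017, 0.2745]
eef_rot: [-177.0, 0.0, -93.0]
contact_force: [-0.4, -0.1, 5.4]
gripper_width: 0.0157
```

Request:
carry_out(plan=[[[0,0.0025,0],[0,0,0],255],[[0,0.0025,0],[0,0,0],255],[[0,0.0025,0],[0,0,0],255],[[0,0.0025,0],[0,0,0],255],[[0,0.003,-0.0001],[0,0,0],255],[[0,0.003,-0.0002],[0,0,0],255],[[0,0.003,-0.0001],[0,0,0],255],[[0,0.003,-0.0002],[0,0,0],255],[[0,0.003,-0.0001],[0,0,0],255],[[0,0.003,-0.0002],[0,0,0],255],[[0,0.003,-0.0001],[0,0,0],255],[[0,0.003,-0.0002],[0,0,0],255]])

```text
time_s: 8.7
tcp_pos: [0.582, 0.0037, 0.2743]
eef_rot: [-176.8, 0.1, -93.0]
contact_force: [4.7, -0.3, 4.7]
gripper_width: 0.0157
```

Request:
carry_out(plan=[[[0,0.003,-0.0001],[0,0,0],255],[[0,0.003,-0.0002],[0,0,0],255],[[0,0.003,-0.0001],[0,0,0],255],[[0,0.003,-0.0002],[0,0,0],255],[[0,0,0],[0,0,0],255],[[0,0,0],[0,0,0],255]])

```text
time_s: 9.2
tcp_pos: [0.5698, 0.0044, 0.2742]
eef_rot: [-176.9, 0.1, -93.0]
contact_force: [2.9, 1.0, 6.6]
gripper_width: 0.0157
```

```bash
cat > look.py <<'E'
import sys
from h import *
from plant import r
import pickle
n=sys.argv[1];x0,x1,y0,y1=map(int,sys.argv[3:7]);cam=sys.argv[2]
s=r.get_state();c=r.get_calibration(cam);im=r.capture(cam)
pickle.dump((s,c,im),open(n+".pkl","wb"))
print(s["time_s"],s["tcp_pos"],s["eef_rot"],s["contact_force"],s["moment"])
k=min(800/(x1-x0),600/(y1-y0));print("scale",k)
cv2.imwrite(f"pics/{n}.png",cv2.resize(im[y0:y1,x0:x1,::-1],None,fx=k,fy=k,interpolation=cv2.INTER_CUBIC)[:600,:800])
E
python3 look.py w5 wrist 200 480 100 300; python3 -c "
from h import *
print(lip_bin(-.046,.004,-3,y=-.0007))"
```

```text
9.2 [0.56980071 0.00436789 0.27423659] [-1.76864256e+02  6.25890501e-02 -9.29647698e+01] [2.85875594 0.9729468  6.62757978] [ 0.28072287 -0.85171263 -0.0085558 ]
scale 2.857142857142857
(array([0.56938485, 0.00307137, 0.27420736]), array([-1.77000000e+02, -1.27222187e-14, -9.30000000e+01]))
```

View pics/w5.png

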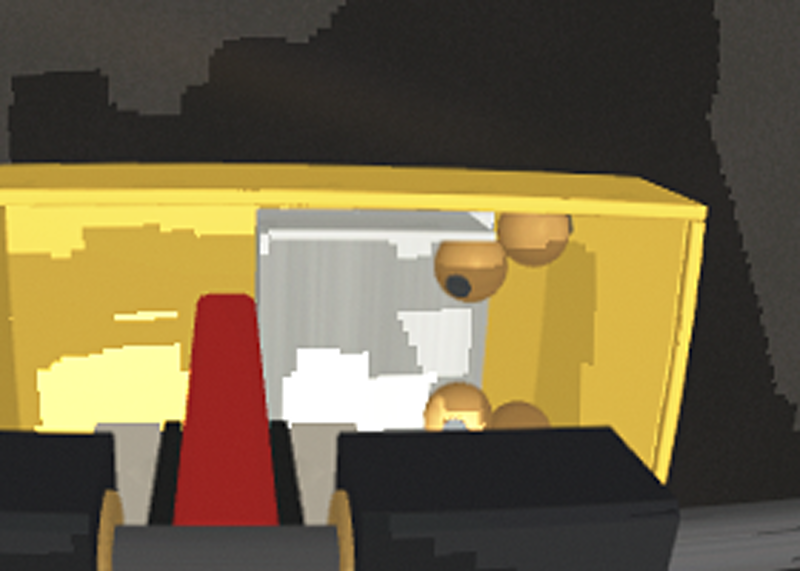

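Two nuts are already over the lip, at (470,270) and (458,410). Two are still ahead of it, at (533,235) and (520,418). I'll keep pushing to the ramp foot.

Request:
carry_out(plan=[[[0,0.002,-0.0001],[0,0,0],255],[[0,0.002,-0.0001],[0,0,0],255],[[0,0.002,-0.0001],[0,0,0],255],[[0,0.002,-0.0001],[0,0,0],255],[[0,0.002,-0.0001],[0,0,0],255],[[0,0.002,-0.0001],[0,0,0],255],[[0,0.002,-0.0001],[0,0,0],255],[[0,0,0],[0,0,0],255]])

```text
time_s: 9.92
tcp_pos: [0.5574, 0.0054, 0.2748]
eef_rot: [-176.6, 0.1, -92.9]
contact_force: [9.6, -2.1, 0.4]
gripper_width: 0.0159
```

Request:
carry_out(plan=[[[0,0.0015,0],[0,0,0],255],[[0,0.001,0],[0,0,0],255],[[0,0,0],[0,0,0],255],[[0,0,0],[0,0,0],255]])

```text
time_s: 10.25
tcp_pos: [0.5561, 0.0058, 0.2752]
eef_rot: [-176.4, 0.1, -92.8]
contact_force: [12.1, -1.6, -0.5]
gripper_width: 0.0159
```

```bash
python3 look.py w6 wrist 200 480 100 300; python3 -c "
from h import *
print(lip_bin(-.063,.004,-3,y=-.0007))"
```

```text
10.25 [0.55611451 0.00575737 0.27521274] [-1.76433549e+02  1.41662434e-01 -9.28423377e+01] [12.10284279 -1.64196168 -0.51486403] [-0.88087891 -5.66852592  0.404334  ]
scale 2.857142857142857
(array([0.55240814, 0.00396108, 0.27420736]), array([-1.77000000e+02, -1.27222187e-14, -9.30000000e+01]))
```

View pics/w6.png

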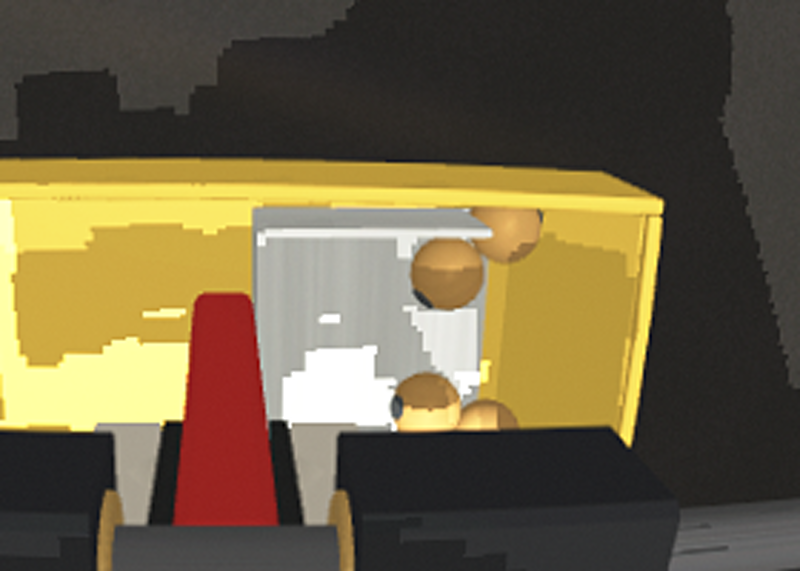

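The −y nut at (508,235) is caught between the scoop's side-wall front and the ramp. I'll check the scoop's lateral position before trying again.

Run:
```python
from h import *
import pickle
s,c,im=pickle.load(open("w6.pkl","rb"));k=2.857142857
B=Ro.from_euler("z",BIN[1],degrees=True)
def C(u,z):
    q=cast(c,np.array([u])/k+[200,100],z,True)[0]-[*BIN[0],0]; return np.round(B.inv().apply(q)*1000,1)
print("rim -y inner",C((350,204),.046),C((620,212),.046),"outer",C((350,190),.046))
print("rim -x inner/outer top corner",C((640,215),.046),C((664,202),.046),C((622,440),.046))
print("scoop wall top outer",C((300,209),.036),C((440,209),.036),"wall foot inner",C((300,236),.009))
print("wall front corner",C((490,233),.006))
print("lip -y end",C((486,290),.006),C((478,400),.006))
for u in((508,235),(445,275),(425,407),(488,432)):print("ball",C(u,.018))
```

```text
rim -y inner [-15.5 -39.4  46. ] [-81.  -39.8  46. ] outer [-15.4 -42.7  46. ]
rim -x inner/outer top corner [-86.3 -39.3  46. ] [-92.4 -42.8  46. ] [-89.5  19.3  46. ]
scoop wall top outer [ -4.3 -36.2  36. ] [-38.3 -37.1  36. ] wall foot inner [ -5.  -23.9   9. ]
wall front corner [-58.1 -25.5   6. ]
lip -y end [-58.2  -9.1   6. ] [-58.8  24.3   6. ]
ball [-60.3 -27.5  18. ]
ball [-43.8 -16.1  18. ]
ball [-41.   21.8  18. ]
ball [-59.9  29.3  18. ]
```

Request:
carry_out(plan=[[[0,0.001,0],[0,0,0],255],[[0,0.001,0],[0,0,0],255],[[0,0.001,0],[0,0,0],255],[[0,0.001,0],[0,0,0],255],[[0,0,0],[0,0,0],255],[[0,0,0],[0,0,0],255]])

```text
time_s: 10.8
tcp_pos: [0.5538, 0.0064, 0.2761]
eef_rot: [-176.2, 0.2, -92.8]
contact_force: [17.7, -1.9, -0.1]
gripper_width: 0.0155
```

```bash
python3 look.py w7 wrist 200 480 100 300
```

```text
10.8 [0.55381423 0.00644194 0.27609583] [-176.15473577    0.21195658  -92.78487092] [17.68870821 -1.90845394 -0.0523476 ] [-1.02622135 -7.8543269   0.50108874]
scale 2.857142857142857
```

Run:
```python
from h import *
s=state()
m=lip_bin(-.0585,.0045,-3.85,y=.0017)   # present, measured
print(m)
t=lip_bin(-.045,.016,5,y=.003)
go(*t,(lip_bin(-.067,.004,-3,y=.0015)),n=6)
```

```text
(array([0.55301803, 0.00633241, 0.27556683]), array([-176.15,    0.  ,  -93.  ]))
6 rows: [[-0.0002, -0.0098, -0.0002], [-1.33, -0.0, -0.0]]
```

Request:
carry_out(plan=[[[0,-0.003,-0.0005],[0,0,0],255],[[0,-0.0092,-0.0002],[-1.33,0,0],255],[[0,-0.0092,-0.0002],[-1.33,0,0],255],[[0,-0.0092,-0.0002],[-1.33,0,0],255],[[0,-0.0092,-0.0002],[-1.33,0,0],255],[[0,-0.0092,-0.0002],[-1.33,0,0],255],[[0,-0.0092,-0.0002],[-1.33,0,0],255],[[0,0,0],[0,0,0],255],[[0,0,0],[0,0,0],255],[[0,0,0],[0,0,0],255],[[0,0,0],[0,0,0],255],[[0,0,0],[0,0,0],255]])

```text
time_s: 11.85
tcp_pos: [0.6062, 0.0021, 0.2745]
eef_rot: [175.0, 0.0, -93.0]
contact_force: [1.9, 0.3, -1.9]
gripper_width: 0.0156
```

```bash
python3 look.py w8 wrist 200 480 100 300
python3 - <<'E'
from h import *
print(lip_bin(-.045,.016,5,y=.003))
E
```

```text
11.85 [0.60622796 0.00214816 0.27453994] [ 1.74998090e+02  2.32874730e-02 -9.29909955e+01] [ 1.86330549  0.34955917 -1.89256478] [ 0.06751069 -0.69962671 -0.00921372]
scale 2.857142857142857
(array([0.60754864, 0.00477636, 0.2752356 ]), array([175.,   0., -93.]))
```

View pics/w8.png

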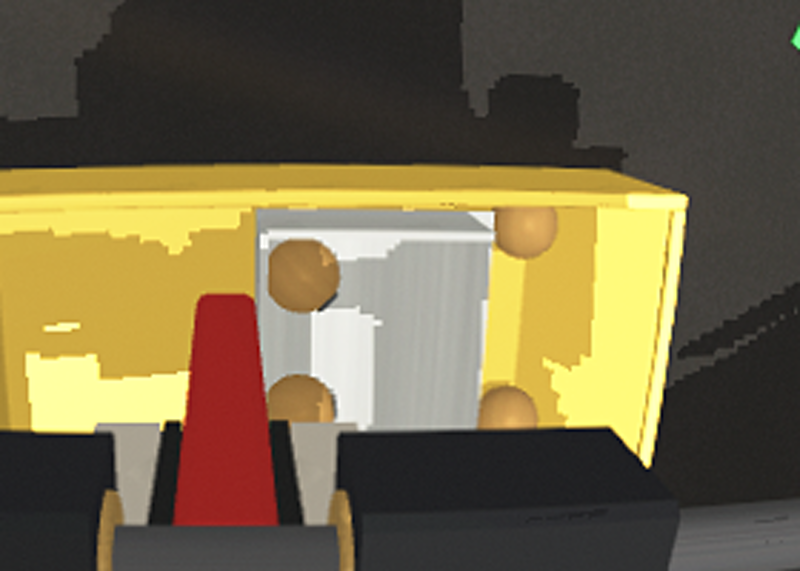

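Two nuts are now at the back of the bowl, at (303,275) and (300,405). Two are loose ahead of it, at (526,230) and (508,418). I'll measure where they lie laterally.

```bash
cat > binpix.py <<'E'
import sys,pickle
from h import *
def C(n,u,z,k=2.857142857,o=(200,100)):
    s,c,im=pickle.load(open(n+".pkl","rb"));B=Ro.from_euler("z",BIN[1],degrees=True)
    q=cast(c,np.array([u])/k+list(o),z,True)[0]-[*BIN[0],0]; return np.round(B.inv().apply(q)*1000,1)
E
python3 - <<'E'
from binpix import *
n="w8"
print("rim",C(n,(350,204),.046),C(n,(600,210),.046))
print("wall top outer",C(n,(300,209),.042),C(n,(440,209),.044),"inner foot",C(n,(300,232),.012),C(n,(490,235),.017))
print("balls",C(n,(526,230),.014),C(n,(508,420),.014), C(n,(303,275),.022))
s,c,im=pickle.load(open("w8.pkl","rb"))
m=mask(im,(5,100,50),(19,220,240));m[:150]=0;m[255:]=0;m[:,:280]=0
for b in blobs(m,30):
    (x,y),rad=cv2.minEnclosingCircle(b);print(((x-200)*2.857,(y-100)*2.857),rad*2.857,cv2.contourArea(b))
E
```

```text
rim [ -0.5 -40.1  46. ] [-66.2 -39.   46. ]
wall top outer [ 10.7 -38.3  42. ] [-23.4 -38.5  44. ] inner foot [  5.4 -26.6  12. ] [-47.6 -26.3  17. ]
balls [-59.9 -27.1  14. ] [-59.8  31.2  14. ] [  6.1 -17.1  22. ]
(299.985, 274.8930888519287) 37.77646954154969 481.5
(299.02348278808597, 404.95228555297854) 34.59968038654328 303.0
(522.2368088684083, 223.06244599914552) 34.073000571250915 297.5
(505.689, 414.15509861755373) 30.812104271888735 247.5
```

```bash
sed -i 's/^OFF=.*/OFF=np.array([.039,.003,.2667])/' h.py
python3 - <<'E'
from h import *
a=lip_bin(-.046,.0044,-1.5,y=0)
go(*a,n=5)
go(*lip_bin(-.064,.0044,-1.5,y=0),a,n=7)
E
```

```text
5 rows: [[-0.0005, 0.006, 0.0006], [1.3, 0.0, 0.0]]
7 rows: [[-0.0, 0.0026, -0.0001], [0.0, 0.0, 0.0]]
```

Request:
carry_out(plan=[[[-0.0005,0.006,0.0006],[1.3,0,0],255],[[-0.0005,0.006,0.0006],[1.3,0,0],255],[[-0.0005,0.006,0.0006],[1.3,0,0],255],[[-0.0005,0.006,0.0006],[1.3,0,0],255],[[-0.0005,0.006,0.0006],[1.3,0,0],255],[[0,0.003,-0.0001],[0,0,0],255],[[0,0.003,-0.0001],[0,0,0],255],[[0,0.003,-0.0001],[0,0,0],255],[[0,0.003,-0.0001],[0,0,0],255],[[0,0.003,-0.0001],[0,0,0],255],[[0,0.003,-0.0001],[0,0,0],255],[[0,0,0],[0,0,0],255]])

```text
time_s: 12.9
tcp_pos: [0.5624, 0.0077, 0.2753]
eef_rot: [-177.9, 0.1, -92.8]
contact_force: [11.0, -3.0, -1.7]
gripper_width: 0.016
```

```bash
python3 look.py w9 wrist 200 480 100 300
python3 - <<'E'
from binpix import *
print(lip_bin(-.064,.0044,-1.5))
s,c,im=pickle.load(open("w9.pkl","rb"))
m=mask(im,(5,100,50),(19,220,240));m[:150]=0;m[255:]=0;m[:,:280]=0
for b in blobs(m,30):
    (x,y),rad=cv2.minEnclosingCircle(b);u=((x-200)*2.857,(y-100)*2.857);print(np.round(u),rad*2.857,C("w9",u,.016))
E
```

```text
12.9 [0.56241796 0.00770105 0.27529461] [-1.77912125e+02  1.03785875e-01 -9.28414972e+01] [11.02446555 -3.04509662 -1.7462881 ] [-1.42592626 -4.82392506  0.30350385]
scale 2.857142857142857
(array([0.55864616, 0.00733923, 0.2729457 ]), array([-178.5,    0. ,  -93. ]))
[331. 273.] 37.50518183708191 [-13.8 -13.1  16. ]
[506. 219.] 36.70743228912354 [-60.8 -29.1  16. ]
[487. 421.] 33.38042514228821 [-60.6  29.6  16. ]
[325. 407.] 34.834370625495914 [-13.5  25.3  16. ]
```

Request:
carry_out(plan=[[[0,-0.002,0],[0,0,0],255],[[0.0015,0,0],[0,0,0],255],[[0.0015,0,0],[0,0,0],255],[[0.001,0.001,0],[0,0,0],255],[[-0.002,0,0],[0,0,0],255],[[-0.002,0,0],[0,0,0],255],[[-0.002,0,0],[0,0,0],255],[[-0.002,0.001,0],[0,0,0],255],[[0.002,0,0],[0,0,0],255],[[0.002,0,0],[0,0,0],255],[[0,0.001,0],[0,0,0],255],[[0,0,0],[0,0,0],255]])

```text
time_s: 13.95
tcp_pos: [0.5616, 0.0077, 0.2754]
eef_rot: [-177.9, 0.1, -92.9]
contact_force: [9.7, -1.5, 0.4]
gripper_width: 0.0159
```

```bash
cat > balls.py <<'E'
import sys
from binpix import *
n=sys.argv[1]
s,c,im=pickle.load(open(n+".pkl","rb"))
m=mask(im,(5,100,50),(19,220,240));m[:150]=0;m[255:]=0;m[:,:280]=0
for b in blobs(m,30):
    (x,y),rad=cv2.minEnclosingCircle(b);u=((x-200)*2.857,(y-100)*2.857);print(np.round(u),round(rad*2.857),C(n,u,.016))
E
python3 look.py w10 wrist 200 480 100 300; python3 balls.py w10
```

```text
13.95 [0.56157709 0.00773901 0.27540958] [-1.77924721e+02  1.16321809e-01 -9.28625504e+01] [ 9.68021733 -1.52616042  0.38914757] [-0.90342159 -4.38449323  0.38824523]
scale 2.857142857142857
[360. 271.] 37 [-22.6 -13.7  16. ]
[505. 220.] 37 [-61.7 -28.7  16. ]
[481. 419.] 34 [-59.9  28.9  16. ]
[355. 406.] 36 [-23.1  25.   16. ]
```

Request:
carry_out(plan=[[[0.002,0.001,0],[0,0,0],255],[[0.002,0,0],[0,0,0],255],[[0,0.001,0],[0,0,0],255],[[-0.002,0,0],[0,0,0],255],[[-0.002,0,0],[0,0,0],255],[[-0.002,0.001,0],[0,0,0],255],[[-0.002,0,0],[0,0,0],255],[[0,0.001,0],[0,0,0],255],[[0.002,0,0],[0,0,0],255],[[0.002,0,0],[0,0,0],255],[[0.002,0,0],[0,0,0],255],[[0.002,0,0],[0,0,0],255]])

```text
time_s: 15.0
tcp_pos: [0.5588, 0.0045, 0.2763]
eef_rot: [-177.7, 0.2, -92.8]
contact_force: [12.7, 2.3, 1.0]
gripper_width: 0.0158
```

Request:
carry_out(plan=[[[-0.002,0.001,0],[0,0,0],255],[[-0.002,0,0],[0,0,0],255],[[-0.002,0.001,0],[0,0,0],255],[[-0.002,0,0],[0,0,0],255],[[0.002,0,0],[0,0,0],255],[[0.002,0,0],[0,0,0],255],[[0,0,0],[0,0,0],255]])

```text
time_s: 15.58
tcp_pos: [0.557, 0.0082, 0.2763]
eef_rot: [-177.7, 0.1, -92.8]
contact_force: [13.2, -3.4, 2.5]
gripper_width: 0.0158
```

```bash
python3 look.py w11 wrist 200 480 100 300; python3 balls.py w11
```

```text
15.5833 [0.55699834 0.00817582 0.27634409] [-1.77706894e+02  1.34778514e-01 -9.27795197e+01] [13.17916968 -3.44000129  2.46915568] [-1.80417234 -5.94673376  0.65041605]
scale 2.857142857142857
[473. 366.] 66 [-59.6  13.2  16. ]
[495. 220.] 36 [-62.6 -28.4  16. ]
[394. 399.] 33 [-37.8  23.3  16. ]
```

View pics/w11.png

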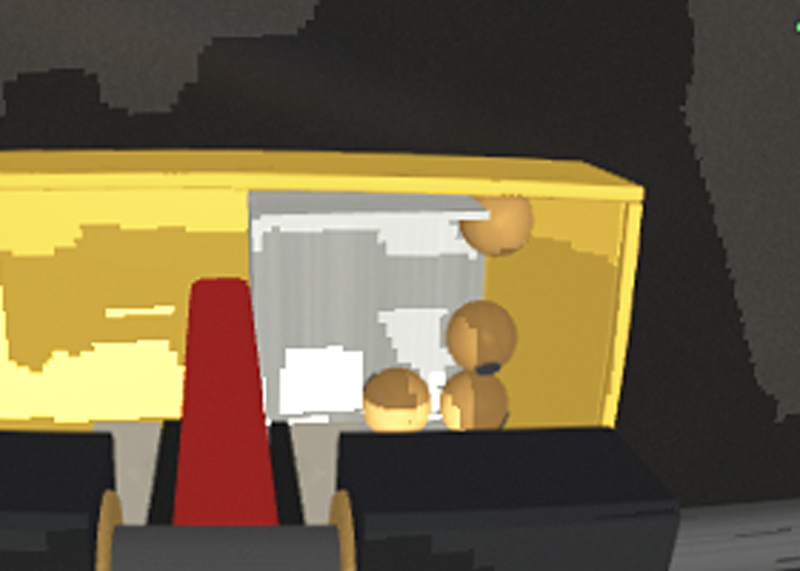

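Three nuts are over the lip now, at (482,335), (475,402) and (397,400). The −y one at (497,222) still catches the side-wall edge, so I'll shift the scoop to −y and push again.

Request:
carry_out(plan=[[[0,-0.003,0],[0,0,0],255],[[0.002,0,0],[0,0,0],255],[[0.002,0,0],[0,0,0],255],[[0.002,0,0],[0,0,0],255],[[0.001,0.002,0],[0,0,0],255],[[0,0.002,0],[0,0,0],255],[[-0.001,0.001,0],[0,0,0],255],[[0.001,0.001,0],[0,0,0],255],[[0,0.001,0],[0,0,0],255],[[0,0,0],[0,0,0],255]])

```text
time_s: 16.47
tcp_pos: [0.5531, 0.0018, 0.2762]
eef_rot: [-177.6, 0.2, -92.9]
contact_force: [15.8, -2.8, -2.1]
gripper_width: 0.0157
```

```bash
python3 look.py w12 wrist 200 480 100 300; python3 balls.py w12; python3 -c "
from h import *
print(lip_bin(-.064,.0044,-2.3))"
```

```text
16.4667 [0.55308018 0.00177092 0.27619681] [-177.60174049    0.21448492  -92.87266713] [15.75773805 -2.83799119 -2.14359436] [-1.17580904 -7.28470522 -0.29945755]
scale 2.857142857142857
[432. 338.] 115 [-50.3  -1.   16. ]
(array([0.55489529, 0.00753581, 0.2738549 ]), array([-1.77700000e+02, -1.27222187e-14, -9.30000000e+01]))
```

Run:
```python
from h import *
a=lip_bin(-.075,.0044,-1.5,y=-.007)
b=lip_bin(-.069,.027,12,y=-.003)
b=go(*b,a,n=9)
c=lip_bin(-.060,.110,18,y=0); c=go(*c,b,n=6)
```

```text
9 rows: [[-0.0004, -0.0074, -0.0005], [-1.5, -0.0, 0.0]]
6 rows: [[-0.0005, -0.0026, -0.0124], [-1.0, 0.0, -0.0]]
```

View pics/w12.png

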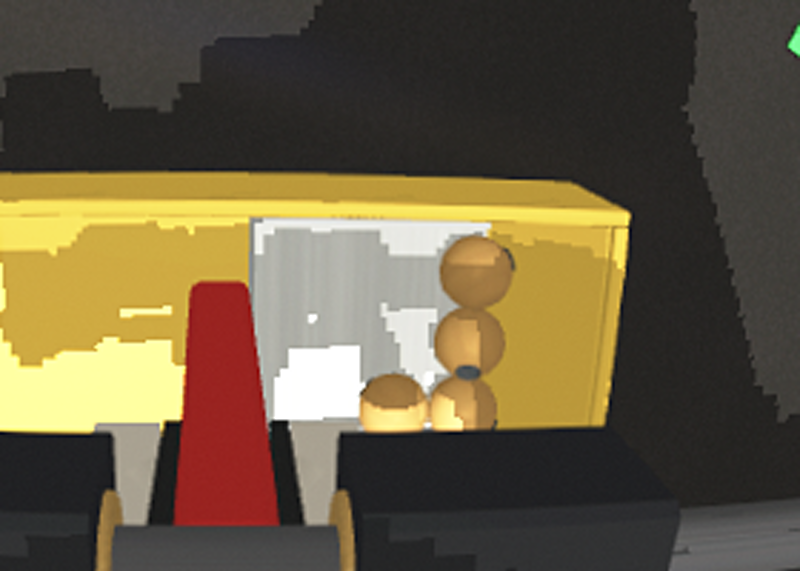

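All four nuts are on the scoop floor, three across the lip and one behind. Next I'll tilt the mouth up along the ramp, then lift.

Request:
carry_out(plan=[[[-0.0004,-0.0074,-0.0005],[-1.5,0,0],255],[[-0.0004,-0.0074,-0.0005],[-1.5,0,0],255],[[-0.0004,-0.0074,-0.0005],[-1.5,0,0],255],[[-0.0004,-0.0074,-0.0005],[-1.5,0,0],255],[[-0.0004,-0.0074,-0.0005],[-1.5,0,0],255],[[-0.0004,-0.0074,-0.0005],[-1.5,0,0],255],[[-0.0004,-0.0074,-0.0005],[-1.5,0,0],255],[[-0.0004,-0.0074,-0.0005],[-1.5,0,0],255],[[-0.0004,-0.0074,-0.0005],[-1.5,0,0],255],[[0,0,0],[0,0,0],255],[[0,0,0],[0,0,0],255],[[0,0,0],[0,0,0],255]])

```text
time_s: 17.52
tcp_pos: [0.614, 0.0008, 0.2715]
eef_rot: [168.0, 0.0, -93.0]
contact_force: [-0.4, 1.1, -2.6]
gripper_width: 0.0159
```

```bash
python3 look.py w13 wrist 200 480 100 300; python3 balls.py w13; python3 -c "
from h import *
print(lip_bin(-.069,.027,12,y=-.003))"
```

```text
17.5167 [0.6140121  0.00078685 0.27154025] [ 1.68000529e+02  2.00811996e-02 -9.30099829e+01] [-0.42550541  1.0734849  -2.63715356] [-0.00344079 -0.99745049  0.05045581]
scale 2.857142857142857
[338. 343.] 107 [-30.5   5.1  16. ]
(array([0.61425234, 0.00142092, 0.2724865 ]), array([168.,   0., -93.]))
```

The force shows about 1 N of extra weight, which matches all four nuts. I'll lift now and fit a kinematic model of the arm from logged states, so I can check that the dump and globe poses are reachable.

Request:
carry_out(plan=[[[-0.0005,-0.0026,-0.0124],[-1,0,0],255],[[-0.0005,-0.0026,-0.0124],[-1,0,0],255],[[-0.0005,-0.0026,-0.0124],[-1,0,0],255],[[-0.0005,-0.0026,-0.0124],[-1,0,0],255],[[-0.0005,-0.0026,-0.0124],[-1,0,0],255],[[-0.0005,-0.0026,-0.0124],[-1,0,0],255],[[0,0,0],[0,0,0],255],[[0,0,0],[0,0,0],255]])

```text
time_s: 18.23
tcp_pos: [0.648, 0.0021, 0.3402]
eef_rot: [162.1, 0.1, -93.0]
contact_force: [0.2, 0.6, -3.2]
gripper_width: 0.0155
```

```bash
cat > kin.py <<'E'
import numpy as np
from scipy.optimize import least_squares
from scipy.spatial.transform import Rotation as Ro
LIM=np.array([[-176.03,176.03],[-82.01,121.73],[-58.28,71.71],[-173.87,95.51],[-174.79,-.11],[-173.66,173.66]])
def fk(q,p):
    """p: a1,d,d1,L2,L3,a3,L6 ; returns pos, Rotation (tool z along fingers)"""
    q=np.radians(q);a1,d,d1,L2,L3,a3,L6=p;e=q[2]-q[1]
    R1=Ro.from_rotvec([0,0,q[0]])
    F=R1*Ro.from_rotvec([0,-e,0])              # x along forearm
    W=F*Ro.from_rotvec([q[3],0,0])*Ro.from_rotvec([0,-q[4],0])  # x along tool
    pos=R1.apply([a1+L2*np.sin(q[1]),-d,d1+L2*np.cos(q[1])])+F.apply([L3,0,a3])+W.apply([L6,0,0])
    # tool: z along W.x ; at q6=0, tool-down yaw = q1-90
    T=W*Ro.from_matrix(np.array([[0,0,1],[1,0,0],[0,1,0]]).astype(float))*Ro.from_rotvec([0,0,q[5]])
    return pos,T
E
python3 - <<'E'
from kin import *
import pickle,glob
from plant import r
S=[pickle.load(open(f,"rb"))[0] for f in sorted(glob.glob("w*.pkl"))]+[r.get_state()]
s=S[-1];print(s["tcp_pos"],s["contact_force"])
S.append(dict(joints=[85.203,20.5906,.63476,-.0188,-70.137,-16.5047],tcp_pos=np.array([.24517,.62869,.40374]),eef_rot=np.array([179.906,-.0094,-21.308])))
S.append(dict(joints=[.94037,17.04155,-24.14917,0,-48.8032,-3.03488],tcp_pos=np.array([.5282756,-.18315503,.26873265]),eef_rot=np.array([-179.994,0,-92.094])))
f=lambda p:np.concatenate([fk(S_["joints"],p)[0]-S_["tcp_pos"] for S_ in S])
o=least_squares(f,[.0,.19,.4,.4,.4,0,.1]);print(o.x,np.abs(o.fun).max())
for t in S[-3:]:
    R=fk(t["joints"],o.x)[1];Rm=Ro.from_euler("xyz",t["eef_rot"],degrees=True);print((R.inv()*Rm).as_rotvec(degrees=True))
np.save("kin.npy",o.x)
E
```

```text
[0.6480108  0.00214352 0.34023043] [ 0.17239381  0.59244757 -3.18374491]
[0.0354839  0.19028751 0.15233635 0.54976934 0.42653413 0.01512497
 0.13766844] 0.028616865884774422
[-1.49527591e+01  7.38068594e-15 -1.44092808e+02]
[-4.73361548e-02 -5.83812328e-05 -1.46977913e+02]
[ 4.82754968e-04  1.34385527e-04 -1.73930750e+02]
```

```bash
sed -i 's/Ro.from_rotvec(\[0,0,q\[5\]\])/Ro.from_rotvec([0,0,np.pi-q[5]])/' kin.py
python3 - <<'E'
from kin import *
import pickle,glob
from plant import r
fs=sorted(glob.glob("w*.pkl"))
S=[pickle.load(open(f,"rb"))[0] for f in fs]+[r.get_state()]
for f,s in zip(fs+["now"],S):
    j=s["joints"];print(f,np.round(j,2),np.round(s["eef_rot"],2),"e+q5",round(j[2]-j[1]+j[4],2))
E
```

```text
w1.pkl [ 2.176e+01  5.840e+00 -1.872e+01 -1.000e-02 -6.543e+01 -2.187e+01] [ 1.800e+02  1.000e-02 -9.011e+01] e+q5 -90.0
w10.pkl [ 21.03  16.2  -24.75   1.   -47.11 -24.57] [-1.7792e+02  1.2000e-01 -9.2860e+01] e+q5 -88.06
w11.pkl [ 21.29  15.68 -25.41   1.11 -46.77 -24.82] [-1.7771e+02  1.3000e-01 -9.2780e+01] e+q5 -87.86
w12.pkl [ 20.77  15.32 -25.93   1.06 -46.47 -24.35] [-177.6     0.21  -92.87] e+q5 -87.72
w13.pkl [ 16.83  25.05  -9.74  -4.43 -66.57 -17.67] [ 1.680e+02  2.000e-02 -9.301e+01] e+q5 -101.36
w2.pkl [ 1.084e+01  7.060e+00 -2.357e+01  1.000e-02 -5.936e+01 -1.087e+01] [-1.800e+02 -1.000e-02 -9.003e+01] e+q5 -90.0
w3.pkl [ 18.69  15.84 -12.74   1.26 -58.7  -22.3 ] [-177.08    0.    -92.98] e+q5 -87.29
w5.pkl [ 20.55  16.67 -24.54   1.66 -45.9  -24.64] [-1.7686e+02  6.0000e-02 -9.2960e+01] e+q5 -87.11
w6.pkl [ 21.26  15.32 -26.47   1.88 -44.91 -25.4 ] [-1.7643e+02  1.4000e-01 -9.2840e+01] e+q5 -86.7
w7.pkl [ 21.45  14.98 -26.86   1.97 -44.58 -25.6 ] [-176.15    0.21  -92.78] e+q5 -86.42
w8.pkl [ 18.01  22.06 -14.62  -2.14 -58.   -19.79] [ 1.750e+02  2.000e-02 -9.299e+01] e+q5 -94.68
w9.pkl [ 21.    16.27 -24.67   1.02 -47.11 -24.53] [-1.7791e+02  1.0000e-01 -9.2840e+01] e+q5 -88.05
now [ 15.51  26.44   2.3   -5.69 -82.89 -16.95] [ 1.6212e+02  6.0000e-02 -9.3000e+01] e+q5 -107.03
```

```bash
cat > kin.py <<'E'
import numpy as np
from scipy.optimize import least_squares
from scipy.spatial.transform import Rotation as Ro
LIM=np.array([[-176.03,176.03],[-82.01,121.73],[-58.28,71.71],[-173.87,95.51],[-174.79,-.11],[-173.66,173.66]])
M=Ro.from_matrix(np.array([[0,0,1],[1,0,0],[0,1,0]]).astype(float))
def fk(q,p,s4=-1):
    q=np.radians(q);a1,d,d1,L2,L3,a3,L6,dw,aw=p;e=q[2]-q[1]
    R1=Ro.from_rotvec([0,0,q[0]]); F=R1*Ro.from_rotvec([0,-e,0]); G=F*Ro.from_rotvec([s4*q[3],0,0])
    W=G*Ro.from_rotvec([0,-q[4],0])
    pos=R1.apply([a1+L2*np.sin(q[1]),-d,d1+L2*np.cos(q[1])])+F.apply([L3,0,a3])+G.apply([0,dw,0])+W.apply([L6,0,aw])
    return pos,W*M*Ro.from_rotvec([0,0,np.pi-q[5]])
def ik(pos,rpy,q0,p):
    Rt=Ro.from_euler("xyz",rpy,degrees=True)
    def f(q):
        a,T=fk(q,p); return np.r_[(a-pos)*10,(T.inv()*Rt).as_rotvec()]
    o=least_squares(f,np.clip(q0,LIM[:,0]+1,LIM[:,1]-1),bounds=(LIM[:,0],LIM[:,1]),x_scale=10.)
    return o.x,np.linalg.norm(o.fun[:3])/10,np.degrees(np.linalg.norm(o.fun[3:]))
E
python3 - <<'E'
from kin import *
import pickle,glob
from plant import r
S=[pickle.load(open(f,"rb"))[0] for f in sorted(glob.glob("w*.pkl"))]+[r.get_state()]
S.append(dict(joints=[85.203,20.5906,.63476,-.0188,-70.137,-16.5047],tcp_pos=np.array([.24517,.62869,.40374]),eef_rot=np.array([179.906,-.0094,-21.308])))
S.append(dict(joints=[.94037,17.04155,-24.14917,0,-48.8032,-3.03488],tcp_pos=np.array([.5282756,-.18315503,.26873265]),eef_rot=np.array([-179.994,0,-92.094])))
for s4 in(-1,1):
    f=lambda p:np.concatenate([fk(t["joints"],p,s4)[0]-t["tcp_pos"] for t in S]+[(p-[0,.19,.4,.4,.4,0,.1,0,0])*1e-5])
    o=least_squares(f,[.0,.19,.4,.4,.4,0,.1,0,0]);print(s4,np.round(o.x,4),np.abs(o.fun).max())
    print(max(np.linalg.norm((fk(t["joints"],o.x,s4)[1].inv()*Ro.from_euler("xyz",t["eef_rot"],degrees=True)).as_rotvec(degrees=True)) for t in S))
    if s4<0:np.save("kin.npy",o.x)
E
```

```text
-1 [ 0.     -0.      0.1988  0.6016  0.4636  0.      0.1999 -0.1918 -0.    ] 2.0555990754567155e-06
0.0006072972938375611
1 [-0.0142  0.3917  0.1372  0.5317  0.4545  0.0299  0.1003  0.2015  0.0232] 0.026009771516210325
11.382381451806959
```

The kinematic model fits to microns. Now the dump pose.

```bash
cat >> h.py <<'E'
def lip_at(P,yaw,th,off=None):
    off=OFF if off is None else off
    R=Ro.from_euler("z",yaw,degrees=True)*Ro.from_euler("y",th,degrees=True)
    return scoop_tcp(np.array(P)-R.apply([-.035,0,0]),yaw,th,off)
E
python3 - <<'E'
from h import *; from kin import *
p=np.load("kin.npy");s=state();q0=s["joints"];print(s["time_s"],s["tcp_pos"],s["eef_rot"])
tr=np.array([.466,.164]);
for yaw in(-10,-10+90,-10-90,170):
  Rz=Ro.from_euler("z",yaw,degrees=True)
  for th,dx,z in((15,.0,.10),(-15,.012,.05),(-40,.012,.035),(-48,.012,.035)):
    L=Rz.apply([dx,0,0])+[*tr,z]; t=lip_at(L,yaw,th)
    q,e1,e2=ik(*t,q0,p);print(yaw,th,np.round(t[0],3),np.round(q,1),round(e1*1e3,2),round(e2,2))
# tray recheck in top view
from plant import r
c=r.get_calibration("top");im=r.capture("top")
m=mask(im,(0,0,90),(179,60,255));m[:170]=0;m[:,:188]=0;m[250:]=0;m[:,250:]=0
b=blobs(m)[0];P=cast(c,b[:,0],.045)[:,:2].astype(np.float32);print(cv2.minAreaRect(P*1000))
E
```

```text
18.2333 [0.6480108  0.00214352 0.34023043] [ 1.62117824e+02  5.88682245e-02 -9.30022832e+01]
-10 15 [0.605 0.143 0.338] [ 27.9  22.8  -1.8  -9.4 -77.5 -34.9] 0.0 0.0
-10 -15 [0.481 0.164 0.327] [ 44.9   4.8 -39.7  19.9 -38.4 -69.8] 0.0 0.0
-10 -40 [0.365 0.185 0.287] [  60.7   -0.7  -58.3   40.5  -40.  -106.7] 9.6 18.37
-10 -48 [0.332 0.191 0.268] [  68.8    1.4  -58.3   35.5  -47.8 -113.5] 15.61 28.44
80 15 [0.487 0.303 0.338] [ 53.7  17.6 -16.5   7.  -69.5  23.1] 0.0 0.0
80 -15 [0.466 0.179 0.327] [ 38.8   5.9 -25.3 -13.2 -48.2  49.1] 0.0 0.0
80 -40 [0.445 0.063 0.287] [  9.1   7.4 -22.7 -47.5 -55.4  97.4] 0.0 0.0
80 -48 [0.439 0.03  0.268] [ -1.2  11.  -22.2 -55.9 -62.5 111.3] 0.0 0.0
-100 15 [0.445 0.025 0.338] [  21.6    1.3  -27.4  -15.7  -54.3 -113.2] 0.0 0.0
-100 -15 [0.466 0.149 0.327] [  44.3    9.8  -29.9    9.8  -62.8 -149.8] 0.0 0.0
-100 -40 [0.487 0.265 0.287] [  54.2   25.5  -21.5   16.5  -80.5 -162.5] 0.0 0.0
-100 -48 [0.493 0.298 0.268] [  56.1   31.   -18.    17.5  -86.6 -164.6] 0.0 0.0
170 15 [0.327 0.185 0.338] [ 67.3  -9.9 -51.8  20.3 -46.6  88.8] 0.0 0.0
170 -15 [0.451 0.164 0.327] [ 38.   10.7 -19.9 -11.8 -69.9 137.1] 0.0 0.0
170 -40 [0.567 0.143 0.287] [ 24.6  30.3   2.5 -21.5 -96.4 149.6] 0.0 0.0
170 -48 [0.6   0.137 0.268] [  21.9   36.4    9.3  -24.  -104.8  150.9] 0.0 0.0
((503.763916015625, 110.36885070800781), (48.14537048339844, 35.02833938598633), 26.123119354248047)
```

Run:
```python
from h import *; from kin import *
p=np.load("kin.npy");s=state();q=s["joints"]
tr=np.array([.466,.164]);Rz=Ro.from_euler("z",80,degrees=True)
st=None
for th,dx,z,n in((17.9,.012,.13,30),(0,.012,.07,9),(-20,.012,.045,6),(-46,.012,.036,6)):
    t=lip_at(Rz.apply([dx,0,0])+[*tr,z],80,th); q,e1,e2=ik(*t,q,p);print(th,np.round(t[0],3),np.round(q,1),e1)
    st=go(*t,st,n=n)
```

```text
17.9 [0.492 0.326 0.361] [ 55.1  18.8 -12.2   7.7 -75.4  21.9] 3.040977675184372e-15
30 rows: [[-0.0129, -0.0023, -0.0015], [0.0, 0.85, -2.63]]
0 [0.478 0.249 0.337] [ 48.4  11.  -22.   -0.  -57.   31.6] 2.5208725561797295e-15
9 rows: [[0.0, 0.0081, 0.0042], [1.99, 0.0, -0.0]]
-20 [0.461 0.155 0.321] [ 34.3   5.  -25.3 -19.5 -47.1  57.5] 2.654106509654568e-14
6 rows: [[-0.0, 0.0162, 0.0003], [3.33, 0.0, -0.0]]
-46 [0.441 0.038 0.274] [  1.3   9.9 -22.3 -54.  -60.7 107.9] 4.881125546496725e-14
6 rows: [[-0.0, 0.0211, -0.0035], [4.33, -0.0, -0.0]]
```

Request:
carry_out(plan=[[[-0.0065,-0.0012,-0.0008],[0,0.42,-1.31],255],[[-0.0064,-0.0011,-0.0007],[0,0.43,-1.32],255],[[-0.0129,-0.0023,-0.0015],[0,0.85,-2.63],255],[[-0.0129,-0.0023,-0.0015],[0,0.85,-2.63],255],[[-0.0129,-0.0023,-0.0015],[0,0.85,-2.63],255],[[-0.0129,-0.0023,-0.0015],[0,0.85,-2.63],255],[[-0.0129,-0.0023,-0.0015],[0,0.85,-2.63],255],[[-0.0129,-0.0023,-0.0015],[0,0.85,-2.63],255],[[-0.0129,-0.0023,-0.0015],[0,0.85,-2.63],255],[[-0.0129,-0.0023,-0.0015],[0,0.85,-2.63],255],[[-0.0129,-0.0023,-0.0015],[0,0.85,-2.63],255],[[-0.0129,-0.0023,-0.0015],[0,0.85,-2.63],255]])

```text
time_s: 19.28
tcp_pos: [0.6497, 0.1466, 0.3481]
eef_rot: [162.0, 0.1, -62.3]
contact_force: [-0.0, 0.1, -2.7]
gripper_width: 0.0157
```

Request:
carry_out(plan=[[[-0.0129,-0.0023,-0.0015],[0,0.85,-2.63],255],[[-0.0129,-0.0023,-0.0015],[0,0.85,-2.63],255],[[-0.0129,-0.0023,-0.0015],[0,0.85,-2.63],255],[[-0.0129,-0.0023,-0.0015],[0,0.85,-2.63],255],[[-0.0129,-0.0023,-0.0015],[0,0.85,-2.63],255],[[-0.0129,-0.0023,-0.0015],[0,0.85,-2.63],255],[[-0.0129,-0.0023,-0.0015],[0,0.85,-2.63],255],[[-0.0129,-0.0023,-0.0015],[0,0.85,-2.63],255],[[-0.0129,-0.0023,-0.0015],[0,0.85,-2.63],255],[[-0.0129,-0.0023,-0.0015],[0,0.85,-2.63],255],[[-0.0129,-0.0023,-0.0015],[0,0.85,-2.63],255],[[-0.0129,-0.0023,-0.0015],[0,0.85,-2.63],255]])

```text
time_s: 20.28
tcp_pos: [0.5688, 0.2798, 0.3569]
eef_rot: [162.1, 0.1, -29.1]
contact_force: [0.5, -0.3, -2.1]
gripper_width: 0.0158
```

Request:
carry_out(plan=[[[-0.0129,-0.0023,-0.0015],[0,0.85,-2.63],255],[[-0.0129,-0.0023,-0.0015],[0,0.85,-2.63],255],[[-0.0129,-0.0023,-0.0015],[0,0.85,-2.63],255],[[-0.0129,-0.0023,-0.0015],[0,0.85,-2.63],255],[[-0.0129,-0.0023,-0.0015],[0,0.85,-2.63],255],[[-0.0065,-0.0012,-0.0008],[0,0.42,-1.31],255],[[-0.0064,-0.0011,-0.0007],[0,0.43,-1.32],255],[[0,0,0],[0,0,0],255],[[0,0,0],[0,0,0],255],[[0,0,0],[0,0,0],255]])

```text
time_s: 21.12
tcp_pos: [0.5048, 0.3227, 0.3612]
eef_rot: [162.1, 0.1, -12.9]
contact_force: [0.1, -0.1, -2.7]
gripper_width: 0.0159
```

```bash
python3 look.py d1 top 120 320 100 250
python3 - <<'E'
import pickle
from h import *
s,c,im=pickle.load(open("d1.pkl","rb"))
m=mask(im,(0,0,90),(179,60,255));m[:170]=0;m[:,:188]=0;m[250:]=0;m[:,250:]=0
for b in blobs(m,50):print(cv2.boundingRect(b),cv2.contourArea(b))
print(proj(c,[[.466,.164,0],[.466+.06,.164,.045]]))
E
```

```text
21.1167 [0.50479086 0.32270039 0.36124112] [ 1.62102999e+02  6.50220895e-02 -1.28813239e+01] [ 0.12595704 -0.1106398  -2.74922289] [ 1.31705924 -0.35761238 -0.02086231]
scale 4.0
(188, 173, 56, 58) 2000.0
[[218.80643136 206.06699893]
 [218.08774291 181.7781849 ]]
```

View pics/d1.png

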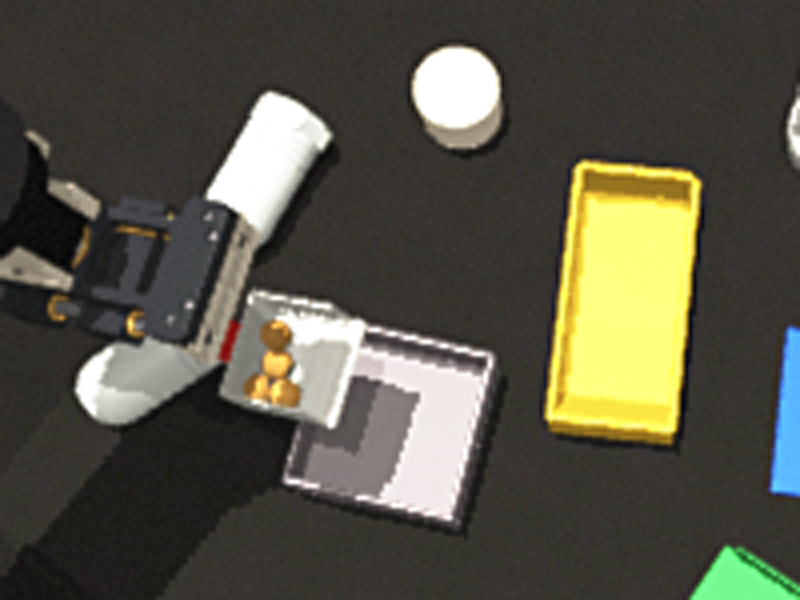

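All four nuts are in the scoop and the bin is empty. I sent one row too few, so I'll replan from the measured pose.

Run:
```python
from h import *; from kin import *
p=np.load("kin.npy");s=state();q=s["joints"]
tr=np.array([.466,.164]);Y=77;Rz=Ro.from_euler("z",Y,degrees=True)
st=None
for th,dx,z,n in((0,.012,.07,10),(-20,.012,.045,8),(-46,.012,.036,6)):
    t=lip_at(Rz.apply([dx,0,0])+[*tr,z],Y,th); q,e1,e2=ik(*t,q,p);print(th,np.round(t[0],3),np.round(t[1],1),np.round(q,1),e1)
    st=go(*t,st,n=n)
```

```text
0 [0.482 0.248 0.337] [180.   0. -13.] [ 47.9  11.4 -21.6  -0.  -57.1  29.1] 1.3943468606123737e-14
10 rows: [[-0.0005, 0.0072, 0.0037], [1.79, 0.01, 0.01]]
-20 [0.461 0.155 0.321] [-160.   -0.  -13.] [ 34.8   4.7 -26.  -18.7 -45.8  53.7] 1.1963369175634104e-13
8 rows: [[0.0, 0.0122, 0.0001], [2.5, 0.0, -0.0]]
-46 [0.434 0.04  0.274] [-134.    0.  -13.] [  1.4   8.7 -23.6 -54.8 -58.5 106.2] 1.6237201515747435e-14
6 rows: [[-0.0, 0.0211, -0.0035], [4.33, -0.0, -0.0]]
```

Request:
carry_out(plan=[[[-0.0005,0.0072,0.0037],[1.79,0,0],255],[[-0.0005,0.0072,0.0037],[1.79,0,0],255],[[-0.0005,0.0072,0.0037],[1.79,0,0],255],[[-0.0005,0.0072,0.0037],[1.79,0,0],255],[[-0.0005,0.0072,0.0037],[1.79,0,0],255],[[-0.0005,0.0072,0.0037],[1.79,0,0],255],[[-0.0005,0.0072,0.0037],[1.79,0,0],255],[[-0.0005,0.0072,0.0037],[1.79,0,0],255],[[-0.0005,0.0072,0.0037],[1.79,0,0],255],[[-0.0005,0.0072,0.0037],[1.79,0,0],255]])

```text
time_s: 22.0
tcp_pos: [0.4828, 0.2481, 0.337]
eef_rot: [-179.9, 0.1, -12.9]
contact_force: [-0.6, -0.2, -2.4]
gripper_width: 0.016
```

Request:
carry_out(plan=[[[0,0.0122,0.0001],[2.5,0,0],255],[[0,0.0122,0.0001],[2.5,0,0],255],[[0,0.0122,0.0001],[2.5,0,0],255],[[0,0.0122,0.0001],[2.5,0,0],255],[[0,0.0122,0.0001],[2.5,0,0],255],[[0,0.0122,0.0001],[2.5,0,0],255],[[0,0.0122,0.0001],[2.5,0,0],255],[[0,0.0122,0.0001],[2.5,0,0],255]])

```text
time_s: 22.67
tcp_pos: [0.4613, 0.1545, 0.3217]
eef_rot: [-159.9, 0.0, -12.9]
contact_force: [0.4, -0.3, -1.4]
gripper_width: 0.0158
```

Request:
carry_out(plan=[[[0,0.0158,-0.0026],[3.25,0,0],255],[[0,0.0158,-0.0026],[3.25,0,0],255],[[0,0.0158,-0.0026],[3.25,0,0],255],[[0,0.0158,-0.0026],[3.25,0,0],255],[[0,0.0158,-0.0026],[3.25,0,0],255],[[0,0.0158,-0.0026],[3.25,0,0],255],[[0,0.0158,-0.0026],[3.25,0,0],255],[[0,0.0158,-0.0026],[3.25,0,0],255],[[0,0,0],[0,0,0],255],[[0,0,0],[0,0,0],255],[[0,0,0],[0,0,0],255],[[0,0,0],[0,0,0],255]])

```text
time_s: 23.67
tcp_pos: [0.4353, 0.0412, 0.2746]
eef_rot: [-134.0, 0.0, -12.8]
contact_force: [-0.4, 0.7, -0.6]
gripper_width: 0.0157
```

```bash
python3 look.py d2 side 180 480 100 300
python3 - <<'E'
from h import *; from kin import *
import pickle
s,c,im=pickle.load(open("d2.pkl","rb"))
m=mask(im,(5,100,50),(19,240,255));m[:100]=0;m[320:]=0
for b in blobs(m,8)[:8]:print("orange side",cv2.boundingRect(b),cv2.contourArea(b))
print("tray proj",proj(c,[[.466,.164,0],[.41,.11,.045],[.52,.22,.045]]))
p=np.load("kin.npy");q=s["joints"];tr=np.array([.466,.164]);Y=77;Rz=Ro.from_euler("z",Y,degrees=True)
st=None
for th,z,n in((-20,.09,8),(0,.12,6)):
    t=lip_at(Rz.apply([.012,0,0])+[*tr,z],Y,th);q,e1,e2=ik(*t,q,p);print(np.round(t[0],3),np.round(q,1),e1)
    st=go(*t,st,n=n)
E
```

```text
23.6667 [0.43525387 0.04115234 0.27455566] [-1.34049538e+02  2.01103072e-02 -1.27887276e+01] [-0.40778838  0.69791932 -0.59983295] [-2.70323721  0.65593747 -0.00813698]
scale 2.6666666666666665
orange side (398, 100, 14, 15) 92.5
orange side (0, 100, 20, 10) 87.5
orange side (263, 174, 7, 6) 26.0
orange side (255, 119, 9, 4) 16.0
orange side (250, 125, 3, 10) 13.5
tray proj [[268.60109091 182.71987682]
 [246.63150257 179.33721909]
 [287.6119407  157.34868416]]
[0.461 0.155 0.366] [ 35.1   1.8 -23.1 -17.1 -51.2  51.1] 1.5734911754147807e-12
8 rows: [[-0.0, -0.0186, -0.0011], [-3.25, 0.02, 0.03]]
[0.482 0.248 0.387] [ 47.9   8.9 -17.6  -0.  -63.5  29.1] 1.4459482827775863e-14
6 rows: [[-0.0, -0.0164, -0.0002], [-3.33, -0.0, 0.0]]
```

Request:
carry_out(plan=[[[0,-0.0186,-0.0011],[-3.25,0,0],255],[[0,-0.0186,-0.0011],[-3.25,0,0],255],[[0,-0.0186,-0.0011],[-3.25,0,0],255],[[0,-0.0186,-0.0011],[-3.25,0,0],255],[[0,-0.0186,-0.0011],[-3.25,0,0],255],[[0,-0.0186,-0.0011],[-3.25,0,0],255],[[0,-0.0186,-0.0011],[-3.25,0,0],255],[[0,-0.0186,-0.0011],[-3.25,0,0],255]])

```text
time_s: 24.38
tcp_pos: [0.4603, 0.1565, 0.3669]
eef_rot: [-160.0, -0.1, -12.7]
contact_force: [0.6, -1.1, -2.1]
gripper_width: 0.0157
```

Request:
carry_out(plan=[[[0,-0.0164,-0.0002],[-3.33,0,0],255],[[0,-0.0164,-0.0002],[-3.33,0,0],255],[[0,-0.0164,-0.0002],[-3.33,0,0],255],[[0,-0.0164,-0.0002],[-3.33,0,0],255],[[0,-0.0164,-0.0002],[-3.33,0,0],255],[[0,-0.0164,-0.0002],[-3.33,0,0],255],[[0,0,0],[0,0,0],255],[[0,0,0],[0,0,0],255]])

```text
time_s: 25.05
tcp_pos: [0.4815, 0.2497, 0.3859]
eef_rot: [-180.0, 0.1, -12.6]
contact_force: [0.3, -0.2, -1.9]
gripper_width: 0.0159
```

```bash
python3 look.py d3 top 120 320 100 250
python3 - <<'E'
from h import *; from kin import *
import pickle
s,c,im=pickle.load(open("d3.pkl","rb"))
m=mask(im,(5,90,50),(19,240,255));m[:100]=0;m[320:]=0;m[:,:120]=0;m[:,360:]=0
for b in blobs(m,5)[:8]:
    (x,y),rr=cv2.minEnclosingCircle(b);print("orange",(x,y),rr,cv2.contourArea(b),cast(c,[[x,y]],.014)[0,:2])
w=mask(im,(0,0,90),(179,60,255));w[:170]=0;w[:,:188]=0;w[250:]=0;w[:,250:]=0
b=blobs(w)[0];P=cast(c,b[:,0],.045)[:,:2].astype(np.float32);print("tray",cv2.minAreaRect(P*1000))
E
```

```text
25.05 [0.4814811  0.24969633 0.3859268 ] [-1.79951296e+02  6.78777253e-02 -1.26373150e+01] [ 0.30149408 -0.16525361 -1.8563299 ] [-0.05274871  0.08042175  0.00353818]
scale 4.0
orange (216.0, 207.6999969482422) 3.448286294937134 31.0 [0.45820029 0.16918896]
orange (227.6999969482422, 218.3000030517578) 3.54693341255188 30.5 [0.42952572 0.13383914]
orange (233.59524536132812, 207.11904907226562) 3.2052855491638184 13.5 [0.46232937 0.11962419]
orange (161.5, 169.0) 4.272101879119873 13.5 [0.56397841 0.33562519]
orange (175.5, 165.5) 6.670932292938232 13.0 [0.57648178 0.29637878]
orange (173.5, 188.5) 2.9155757427215576 5.5 [0.50794958 0.29499361]
tray ((465.9892883300781, 172.4117431640625), (144.21290588378906, 122.26897430419922), 79.29671478271484)
```

Run:
```python
from h import *; from kin import *
p=np.load("kin.npy");s=state();q=s["joints"]
st=None
Y0=s["eef_rot"][2]+90
a=lip_at(np.array([.469,.176,.135]),Y0,8); st=go(*a,n=3)
o=np.array([.489,-.1805,0]) 
b=scoop_tcp([.4893,-.1817,.11],-2.1,8,np.array([.039,0,.2667])); q,e,_=ik(*b,q,p);print(b,np.round(q,1),e)
st=go(*b,st)
```

```text
3 rows: [[0.0003, -0.0122, -0.0015], [-2.69, 0.03, 0.0]]
(array([ 0.56498705, -0.18447532,  0.36867674]), array([172. ,   0. , -92.1])) [  0.6  17.   -9.4  -0.4 -71.6  -2.6] 4.0512393003302596e-13
13 rows: [[0.0337, 0.0203, 0.0044], [-0.0, -0.85, 6.05]]
```

Run:
```python
from h import *
s=state();Y0=s["eef_rot"][2]+90
a=lip_at(np.array([.469,.176,.135]),Y0,8)
go(*scoop_tcp([.4893,-.1817,.11],-2.1,8,np.array([.039,0,.2667])),a,n=18)
```

```text
18 rows: [[0.0246, 0.0143, 0.0031], [-0.0, -0.61, 4.37]]
```

Request:
carry_out(plan=[[[0.0003,-0.0122,-0.0015],[-2.69,0,0],255],[[0.0003,-0.0122,-0.0015],[-2.69,0,0],255],[[0.0003,-0.0122,-0.0015],[-2.69,0,0],255],[[0,0,0],[0,0,0],255],[[0.0246,0.0143,0.0031],[0,-0.61,4.37],255],[[0.0246,0.0143,0.0031],[0,-0.61,4.37],255],[[0.0246,0.0143,0.0031],[0,-0.61,4.37],255],[[0.0246,0.0143,0.0031],[0,-0.61,4.37],255],[[0.0246,0.0143,0.0031],[0,-0.61,4.37],255],[[0.0246,0.0143,0.0031],[0,-0.61,4.37],255],[[0.0246,0.0143,0.0031],[0,-0.61,4.37],255],[[0.0246,0.0143,0.0031],[0,-0.61,4.37],255]])

```text
time_s: 26.1
tcp_pos: [0.6074, 0.0883, 0.3805]
eef_rot: [172.1, 0.0, -48.4]
contact_force: [1.1, -1.2, -0.8]
gripper_width: 0.0159
```

Request:
carry_out(plan=[[[0.0246,0.0143,0.0031],[0,-0.61,4.37],255],[[0.0246,0.0143,0.0031],[0,-0.61,4.37],255],[[0.0246,0.0143,0.0031],[0,-0.61,4.37],255],[[0.0246,0.0143,0.0031],[0,-0.61,4.37],255],[[0.0246,0.0143,0.0031],[0,-0.61,4.37],255],[[0.0246,0.0143,0.0031],[0,-0.61,4.37],255],[[0.0246,0.0143,0.0031],[0,-0.61,4.37],255],[[0.0246,0.0143,0.0031],[0,-0.61,4.37],255],[[0.0246,0.0143,0.0031],[0,-0.61,4.37],255],[[0.0246,0.0143,0.0031],[0,-0.61,4.37],255],[[0,0,0],[0,0,0],255],[[0,0,0],[0,0,0],255]])

```text
time_s: 27.1
tcp_pos: [0.5639, -0.1874, 0.3703]
eef_rot: [172.1, -0.0, -92.4]
contact_force: [0.7, 0.0, -2.6]
gripper_width: 0.0157
```

```bash
python3 look.py d4 top 120 320 100 250
python3 - <<'E'
from h import *; from kin import *
import pickle
s,c,im=pickle.load(open("d4.pkl","rb"))
m=mask(im,(5,90,50),(19,240,255));m[:100]=0;m[320:]=0;m[:,:120]=0;m[:,340:]=0
for b in blobs(m,5)[:8]:
    (x,y),rr=cv2.minEnclosingCircle(b);print("orange",(x,y),rr,cv2.contourArea(b),cast(c,[[x,y]],.014)[0,:2])
w=mask(im,(0,0,90),(179,60,255));w[:170]=0;w[:,:188]=0;w[250:]=0;w[:,250:]=0
b=blobs(w)[0];P=cast(c,b[:,0],.045)[:,:2].astype(np.float32);print("tray",cv2.minAreaRect(P*1000))
st=go([.5283,-.1832,.31],[180,0,-92.1],n=5)
go([.5283,-.1832,.2705],[180,0,-92.1],st,n=4)
E
```

```text
27.1 [ 0.56392849 -0.18735387  0.37027708] [ 1.72078620e+02 -3.31722997e-02 -9.24219028e+01] [ 0.73121224  0.03450454 -2.57123965] [ 0.14229763 -0.66878408 -0.05165477]
scale 4.0
orange (306.2708435058594, 249.6411590576172) 24.64274024963379 171.5 [ 0.35255401 -0.08998374]
orange (312.0, 207.0441131591797) 17.073532104492188 56.0 [ 0.47350907 -0.10199774]
orange (199.0, 299.5) 11.236202239990234 48.5 [0.20445371 0.1942013 ]
orange (305.5, 166.0) 15.07491397857666 47.0 [ 0.59367472 -0.07934259]
orange (286.5, 111.0) 12.298474311828613 41.5 [ 0.76187574 -0.01666774]
orange (292.5, 294.5) 8.746527671813965 27.0 [ 0.22986719 -0.05699788]
orange (278.0, 302.0) 17.02948570251465 26.5 [ 0.20830327 -0.01881273]
orange (284.0, 311.375) 8.610594749450684 26.0 [ 0.18473316 -0.03609011]
tray ((469.8006896972656, 200.9141845703125), (47.42585754394531, 125.52523803710938), 81.52241516113281)
5 rows: [[-0.0004, 0.0063, 0.0126], [1.58, -0.01, -0.04]]
4 rows: [[0.0, -0.0, 0.0099], [0.0, 0.0, 0.0]]
```

```bash
python3 look.py d5 wrist 0 560 0 420
python3 - <<'E'
from h import *
import pickle
s,c,im=pickle.load(open("d5.pkl","rb"))
m=mask(im,(5,100,50),(19,220,240));m[290:]=0
for b in blobs(m,15)[:8]:print(cv2.boundingRect(b),cv2.contourArea(b))
E
python3 look.py d6 side 180 480 100 300
python3 - <<'E'
from h import *
import pickle
s,c,im=pickle.load(open("d6.pkl","rb"))
m=mask(im,(5,90,50),(19,240,255));m[:100]=0;m[320:]=0
for b in blobs(m,3)[:10]:print("side",cv2.boundingRect(b),cv2.contourArea(b))
E
```

```text
27.15 [ 0.56456117 -0.18649882  0.37028262] [ 1.72079368e+02 -4.16997412e-02 -9.23203715e+01] [ 0.47012513  0.79605631 -0.86873016] [ 0.09512333 -0.65318372 -0.00318297]
scale 1.4285714285714286
(224, 58, 98, 77) 5402.5
(190, 26, 37, 38) 614.5
(170, 78, 54, 25) 520.5
(306, 15, 22, 37) 203.5
(315, 271, 9, 19) 95.0
(234, 271, 9, 19) 94.5
(140, 76, 12, 9) 25.0
27.2 [ 0.56502755 -0.18584922  0.37023124] [ 1.72069608e+02 -5.17010617e-02 -9.22499659e+01] [ 0.46623294 -0.45784113 -0.77446955] [ 0.14710133 -0.63426405 -0.01475069]
scale 2.6666666666666665
side (274, 293, 26, 27) 386.5
side (311, 290, 22, 30) 368.5
side (301, 145, 55, 11) 206.5
side (0, 100, 19, 11) 97.0
side (398, 100, 14, 15) 95.0
side (231, 100, 51, 3) 74.5
side (299, 133, 15, 7) 57.0
side (313, 193, 10, 38) 18.0
side (305, 194, 6, 21) 14.0
side (299, 152, 3, 10) 11.0
```

Run:
```python
from h import *
import pickle
s,c,im=pickle.load(open("d5.pkl","rb"))
T=Ro.from_euler("xyz",s["eef_rot"],degrees=True);S=T*(Ro.from_euler("z",-90,degrees=True)*Ro.from_euler("x",180,degrees=True)).inv()
p=s["tcp_pos"]-S.apply([.039,0,.2667])
poly=proj(c,p+S.apply([[-.03,-.03,.004],[-.03,.03,.004],[.025,.03,.004],[.025,-.03,.004]]),True)
z=np.zeros(im.shape[:2],np.uint8);cv2.fillPoly(z,[poly.astype(int)],255)
hsv=cv2.cvtColor(im,cv2.COLOR_RGB2HSV)[z>0];print(np.round(poly),len(hsv),"sat>90:",(hsv[:,1]>90).sum(),np.median(hsv,0))
s,c,im=pickle.load(open("d3.pkl","rb"))
for z0 in(.014,):
  poly=proj(c,[[.525,.22,.01],[.41,.22,.01],[.41,.11,.01],[.525,.11,.01]]);print(np.round(poly))
```

```text
[[365. 179.]
 [359. 250.]
 [293. 250.]
 [295. 178.]] 5038 sat>90: 10 [ 30.  12. 191.]
[[200. 184.]
 [197. 224.]
 [236. 226.]
 [239. 186.]]
```

The bowl is empty: no saturated pixels inside it. I'll set the scoop down on its pad.

Request:
carry_out(plan=[[[-0.0004,0.0063,0.0126],[1.58,0,0],255],[[-0.0004,0.0063,0.0126],[1.58,0,0],255],[[-0.0004,0.0063,0.0126],[1.58,0,0],255],[[-0.0004,0.0063,0.0126],[1.58,0,0],255],[[-0.0004,0.0063,0.0126],[1.58,0,0],255],[[0,0,0.0095],[0,0,0],255],[[0,0,0.0095],[0,0,0],255],[[0,0,0.009],[0,0,0],255],[[0,0,0.008],[0,0,0],255],[[0,0,0],[0,0,0],255],[[0,0,0],[0,0,0],255],[[0,0,0],[0,0,0],255]])

```text
time_s: 28.25
tcp_pos: [0.5292, -0.1826, 0.2738]
eef_rot: [179.9, -0.1, -92.3]
contact_force: [-0.2, -0.2, -1.3]
gripper_width: 0.016
```

Run:
```python
from h import *
s=state();print(s["tcp_pos"],s["eef_rot"],s["contact_force"])
```

```text
[ 0.52917106 -0.18255842  0.27377991] [ 1.79869410e+02 -9.89408211e-02 -9.22510915e+01] [-0.22915111 -0.19522896 -1.28576594]
```

Request:
carry_out(plan=[[[0,0,0.0015],[0,0,0],255],[[0,0,0.0015],[0,0,0],255],[[0,0,0.001],[0,0,0],255],[[0,0,0],[0,0,0],255],[[0,0,0],[0,0,0],255]])

```text
time_s: 28.67
tcp_pos: [0.5287, -0.1825, 0.2698]
eef_rot: [179.9, -0.1, -92.3]
contact_force: [0.7, -0.2, -0.8]
gripper_width: 0.0157
```

Request:
carry_out(plan=[[[0,0,0.001],[0,0,0],255],[[0,0,0.0005],[0,0,0],255],[[0,0,0],[0,0,0],255],[[0,0,0],[0,0,0],255]])

```text
time_s: 29.0
tcp_pos: [0.5288, -0.1827, 0.2696]
eef_rot: [179.9, -0.1, -92.2]
contact_force: [-3.4, 1.0, 10.3]
gripper_width: 0.0157
```

Request:
carry_out(plan=[[[0,0,-0.0008],[0,0,0],255],[[0,0,0],[0,0,0],0],[[0,0,0],[0,0,0],0],[[0,0,0],[0,0,0],0],[[0,0,0],[0,0,0],0],[[0,0,0],[0,0,0],0],[[0,0,0],[0,0,0],0],[[0,0,0],[0,0,0],0],[[0,0,0],[0,0,0],0],[[0,0,0],[0,0,0],0]])

```text
time_s: 29.83
tcp_pos: [0.5287, -0.1825, 0.2689]
eef_rot: [179.9, -0.1, -92.3]
contact_force: [1.3, 1.2, 0.4]
gripper_width: 0.0701
```

Request:
carry_out(plan=[[[0,0,-0.01],[0,0,0],0],[[0,0,-0.02],[0,0,0],0],[[0,0,-0.03],[0,0,0],0],[[0,0,-0.04],[0,0,0],0],[[0,0,-0.03],[0,0,0],0],[[0,0,0],[0,0,0],0],[[0,0,0],[0,0,0],0]])

```text
time_s: 30.42
tcp_pos: [0.5292, -0.1824, 0.4021]
eef_rot: [-179.8, -0.1, -92.3]
contact_force: [-1.1, -0.1, 0.0]
gripper_width: 0.0876
```

```bash
python3 look.py e1 side 200 400 110 310
python3 - <<'E'
from h import *
from kin import *
import pickle
s,c,im=pickle.load(open("e1.pkl","rb"))
p=np.load("kin.npy");q=s["joints"]
for t in ([.50,.20,.45],[.52,.12,.45]):
    for y in(-60,-90,-30):
        qq,e,_=ik(t,[180,0,y],q,p);print(t,y,np.round(qq,1),e)
E
```

```text
30.4167 [ 0.52917994 -0.18238395  0.4020548 ] [-1.79834468e+02 -8.61994121e-02 -9.22522931e+01] [-1.06799925 -0.07438188  0.03362584] [ 0.13679875 -0.04433204  0.06570632]
scale 3.0
[0.5, 0.2, 0.45] -60 [ 42.7   6.1 -12.4  -0.  -71.5 -12.7] 5.159327761187969e-15
[0.5, 0.2, 0.45] -90 [ 42.7   6.1 -12.4   0.  -71.5 -42.7] 1.7244233337941968e-15
[0.5, 0.2, 0.45] -30 [ 42.7   6.1 -12.4  -0.  -71.5  17.3] 1.5592607100143473e-15
[0.52, 0.12, 0.45] -60 [ 34.1   5.6 -13.   -0.  -71.4  -4.1] 2.843789903228997e-12
[0.52, 0.12, 0.45] -90 [ 34.1   5.6 -13.   -0.  -71.4 -34.1] 3.811838913864872e-12
[0.52, 0.12, 0.45] -30 [ 34.1   5.6 -13.   -0.  -71.4  25.9] 6.946780633184463e-13
```

View pics/e1.png

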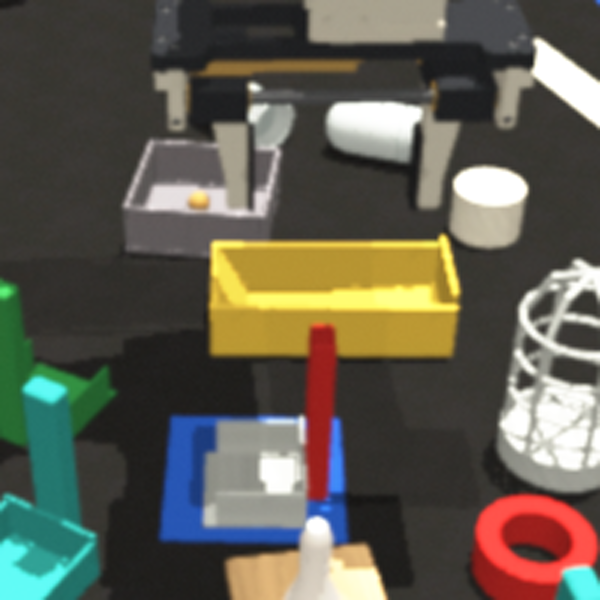

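The scoop stands on its pad with an empty bowl. The tray shows a nut at (198,200), with the rest hidden behind the fingers. Next I'll measure the pegs from above the board.

Run:
```python
from h import *
from kin import *
p=np.load("kin.npy");s=state()
import cv2
from plant import r
c=r.get_calibration("top");print("board approx",cast(c,[[403,196],[383,195],[429,193]],.012))
t=([.51,-.32,.42],[180,0,-92]);q,e,_=ik(*t,s["joints"],p);print(np.round(q,1),e)
go(*t)
```

```text
board approx [[ 0.51889639 -0.3607092   0.012     ]
 [ 0.51900216 -0.30364589  0.012     ]
 [ 0.53139961 -0.43519791  0.012     ]]
[-13.5  13.2  -7.6  -0.  -69.2  11.5] 4.978384420076098e-13
4 rows: [[0.0346, 0.0034, -0.0049], [0.01, -0.02, -0.07]]
```

Request:
carry_out(plan=[[[0.0346,0.0034,-0.0049],[0,0,0],0],[[0.0346,0.0034,-0.0049],[0,0,0],0],[[0.0346,0.0034,-0.0049],[0,0,0],0],[[0.0346,0.0034,-0.0049],[0,0,0],0],[[0,0,0],[0,0,0],0],[[0,0,0],[0,0,0],0],[[0,0,0],[0,0,0],0],[[0,0,0],[0,0,0],0]])

```text
time_s: 31.13
tcp_pos: [0.5099, -0.3194, 0.4179]
eef_rot: [179.8, -0.1, -92.2]
contact_force: [-0.0, 0.8, 0.4]
gripper_width: 0.0875
```

```bash
python3 look.py p1 wrist 100 460 0 260
python3 - <<'E'
from h import *
import pickle
s,c,im=pickle.load(open("p1.pkl","rb"))
h=cv2.cvtColor(im,cv2.COLOR_RGB2HSV)
m=mask(im,(12,45,110),(28,190,255));m[280:]=0
m=cv2.morphologyEx(m,cv2.MORPH_CLOSE,np.ones((3,3)))
b=blobs(m)[0];print(cv2.boundingRect(b),cv2.contourArea(b))
P=cast(c,b[:,0],.012,True)[:,:2].astype(np.float32);print(cv2.minAreaRect(P*1000))
w=mask(im,(0,0,120),(179,42,255));w[280:]=0
f=np.zeros_like(w);cv2.fillPoly(f,[cv2.convexHull(b)],255)
for x in blobs(w&f,20):print("white",cv2.boundingRect(x),cv2.contourArea(x))
# top view with the arm away? globes now
from plant import r
ct=r.get_calibration("top");it=r.capture("top")
pickle.dump((r.get_state(),ct,it),open("t2.pkl","wb"))
m=mask(it,(0,0,150),(179,40,255));m[:95]=0;m[:,:100]=0;m[:,260:]=0;m[250:]=0
for x in blobs(m,60):
    P=cast(ct,x[:,0],.026)[:,:2].astype(np.float32);print("white",cv2.boundingRect(x),cv2.minAreaRect(P*1000))
m=mask(it,(5,90,50),(19,240,255));m[:175]=0;m[240:]=0;m[:,:190]=0;m[:,245:]=0
for x in blobs(m,4):
    (u,v),rr=cv2.minEnclosingCircle(x);print("nut",(u,v),rr,cv2.contourArea(x),cast(ct,[[u,v]],.014)[0,:2])
E
```

```text
31.1333 [ 0.509936   -0.31939868  0.41791492] [ 1.79776093e+02 -5.40166307e-02 -9.22329237e+01] [-0.03837335  0.79282446  0.39472013] [ 0.02602338 -0.06846133 -0.0514655 ]
scale 2.2222222222222223
(228, 81, 86, 156) 7085.5
((518.3524169921875, -341.08404541015625), (90.71723937988281, 185.2267608642578), 5.651162624359131)
white (235, 170, 53, 62) 1491.0
white (238, 82, 58, 34) 672.5
white (276, 168, 13, 16) 114.5
white (228, 117, 4, 39) 48.5
white (191, 179, 53, 51) ((467.48114013671875, 165.18722534179688), (123.51112365722656, 123.51448059082031), 79.5191421508789)
white (139, 171, 41, 35) ((498.7559814453125, 333.8130187988281), (61.940250396728516, 114.20055389404297), 38.71723556518555)
white (170, 123, 33, 40) ((642.4655151367188, 272.1286315917969), (60.55763244628906, 119.31452178955078), 65.88299560546875)
white (223, 112, 22, 20) ((715.5449829101562, 137.04681396484375), (61.562538146972656, 59.31330871582031), 46.873016357421875)
```

Globe B has been knocked to about (0.499,0.334). I'll view one composite: the board from the wrist camera and the tray and globes from the top.

Run:
```python
from h import *
import pickle
a=pickle.load(open("p1.pkl","rb"))[2][0:280,180:360];b=pickle.load(open("t2.pkl","rb"))[2][110:240,125:255]
A=cv2.resize(a,None,fx=2.14,fy=2.14,interpolation=cv2.INTER_CUBIC);B=cv2.resize(b,None,fx=3.2,fy=3.2,interpolation=cv2.INTER_CUBIC)
o=np.zeros((600,A.shape[1]+B.shape[1],3),np.uint8);o[:A.shape[0],:A.shape[1]]=A;o[:B.shape[0],A.shape[1]:]=B
print(o.shape,A.shape,B.shape);cv2.imwrite("pics/comp1.png",o[:,:,::-1])
im=pickle.load(open("t2.pkl","rb"))[2];h=cv2.cvtColor(im,cv2.COLOR_RGB2HSV)[185:226,198:240];mm=(h[:,:,1]>90);v=np.argwhere(mm);print(len(v),np.median(h[mm],0) if len(v) else 0)
```

```text
(600, 801, 3) (599, 385, 3) (416, 416, 3)
131 [ 25. 126. 255.]
```

View pics/comp1.png

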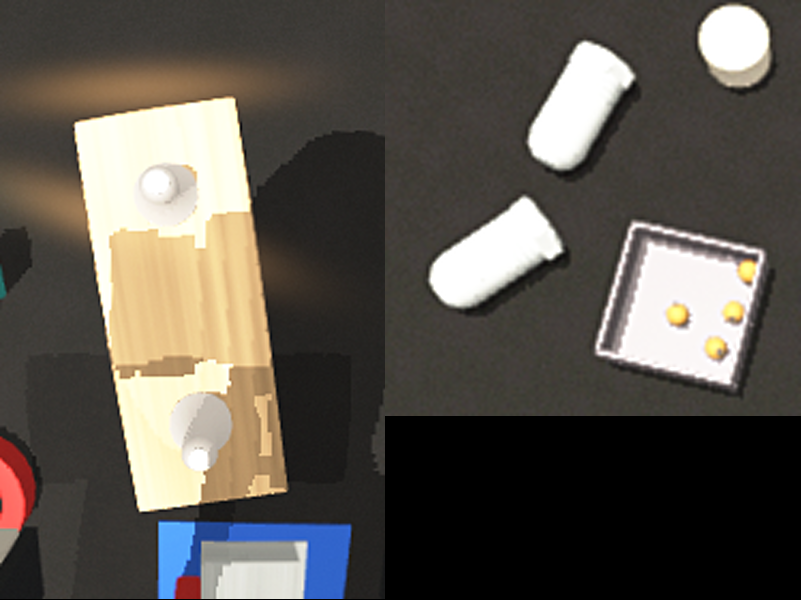

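All four nuts lie in the tray, at (748,270), (733,312), (678,315) and (715,348). Both globes' mouths point up-right. The pegs are at (160,185) and (200,445), and the board corners are (75,123), (235,97), (287,490) and (140,511).

Run:
```python
from h import *
from kin import *
import pickle
s,c,im=pickle.load(open("p1.pkl","rb"));u=lambda q:np.array(q)/2.14+[180,0]
K=cast(c,u([[75,123],[235,97],[287,490],[140,511]]),.012,True)[:,:2];print("corners",K.round(4).tolist(),"centre",K.mean(0),[np.linalg.norm(K[i]-K[(i+1)%4]) for i in range(4)])
d=(K[3]-K[0])+(K[2]-K[1]);d/=np.linalg.norm(d);print("yaw",np.degrees(np.arctan2(-d[0],d[1])));ce=K.mean(0)
print("peg from board (+65: toward pad)",ce+.065*d,ce-.065*d)
print("tips",cast(c,u([[200,458],[158,184]]),.080,True)[:,:2],"rings",cast(c,u([[201,424],[167,194]]),.012,True)[:,:2])
# top view globes
_,ct,it=pickle.load(open("t2.pkl","rb"))
m=mask(it,(0,0,150),(179,40,255));m[:95]=0;m[:,:100]=0;m[:,190:]=0;m[215:]=0
mm=mask(it,(0,0,150),(179,40,255))
for box in((139,171,41,35),(170,123,33,40)):
    z=np.zeros_like(mm);x,y,w,h=box;z[y-1:y+h+1,x-1:x+w+1]=mm[y-1:y+h+1,x-1:x+w+1]
    b=blobs(z)[0];P=cast(ct,b[:,0],.026)[:,:2]
    hull=P;cc,sz,an=cv2.minAreaRect((P*1000).astype(np.float32))
    # long axis
    bp=cv2.boxPoints((cc,sz,an));e1,e2=bp[1]-bp[0],bp[2]-bp[1];L=e1 if np.linalg.norm(e1)>np.linalg.norm(e2) else e2
    L/=np.linalg.norm(L); L*=np.sign(L[0]); print("globe",np.round(cc,1),"yaw of mouth dir",np.degrees(np.arctan2(L[1],L[0])))
```

```text
corners [[0.5756, -0.4721], [0.487, -0.4815], [0.4639, -0.2544], [0.5521, -0.2446]] centre [ 0.51965068 -0.36316697] [np.float64(0.08906291407003647), np.float64(0.22824873183806338), np.float64(0.08872775007911665), np.float64(0.22866567960224052)]
yaw 5.856198215682557
peg from board (+65: toward pad) [ 0.51301859 -0.2985062 ] [ 0.52628276 -0.42782774]
tips [[ 0.51298369 -0.29753446]
 [ 0.52647575 -0.42718196]] rings [[ 0.51317308 -0.29686312]
 [ 0.52631998 -0.42783072]]
globe [498.8 333.8] yaw of mouth dir -51.282543
globe [642.5 272.1] yaw of mouth dir -24.117004
```

Pegs: peg0 (0.513,−0.298) and peg1 (0.526,−0.4275); tips, rings and board corners agree to about 1 mm. For the globes I'll use a grasp leaning 45°, then turn 90°, and check reachability first.

```bash
cat > glob.py <<'E'
from h import *
from kin import *
KP=np.load("kin.npy")
PEG=[np.array([.5130,-.2978]),np.array([.5263,-.4276])]
G={"A":([.6425,.2721],-24.1),"B":([.4988,.3338],-51.3)}
def frame(zt,yt): return Ro.from_matrix(np.c_[np.cross(yt,zt),yt,zt]).as_euler("xyz",degrees=True)
def grasp(c,yaw,sg,al=45,sh=.008,z=.028,up=0.):
    a=np.array([np.cos(np.radians(yaw)),np.sin(np.radians(yaw)),0]);k=np.array([0,0,1.]);A=np.radians(al)
    zt=a*np.sin(A)-k*np.cos(A);yt=sg*np.cross(k,a);g=np.r_[c,z]-sh*a
    return g-(.159+up)*zt,frame(zt,yt)
def place(peg,eyaw,sg,al=45,sh=.008,mouth=.012,dz=.0):
    e=np.array([np.cos(np.radians(eyaw)),np.sin(np.radians(eyaw)),0]);k=np.array([0,0,1.]);A=np.radians(al)
    zt=-k*np.sin(A)-e*np.cos(A);yt=sg*np.cross(e,-k);g=np.r_[peg,mouth+.055+sh+dz]
    return g-.159*zt,frame(zt,yt)
E
python3 - <<'E'
from glob import *
q0=state()["joints"]
for n,(c,y) in G.items():
  for sg in(1,-1):
    t=grasp(c,y,sg);best=min((ik(*t,q,KP) for q in(q0,[40,20,-10,0,-60,0],[40,20,-10,60,-90,90],[40,20,-10,-60,-90,-90])),key=lambda r:r[1]*100+r[2])
    print(n,sg,np.round(t[0],3),np.round(best[0],1),round(best[1]*1e3,2),round(best[2],2))
for i in(0,1):
  for ey in(175,186,200,215,230,250):
    for sg in(1,-1):
      for dz in (0,.09):
        t=place(PEG[i],ey,sg,dz=dz);best=min((ik(*t,q,KP) for q in(q0,[-10,0,-30,0,-40,90],[-10,0,-30,60,-60,150],[-10,0,-30,-60,-60,-90])),key=lambda r:r[1]*100+r[2])
        if best[1]<1e-3: print("peg",i,ey,sg,dz,np.round(t[0],3),np.round(best[0],1),round(best[2],2))
E
```

```text
Traceback (most recent call last):
  File "glob.py", line 1, in <module>
    from h import *
  File "h.py", line 2, in <module>
    from scipy.spatial.transform import Rotation as Ro
  File "scipy/spatial/_ckdtree.pyx", line 11, in init scipy.spatial._ckdtree
ImportError: cannot import name '_Globber' from 'glob' (consider renaming 'glob.py' since it has the same name as the standard library module named 'glob' and prevents importing that standard library module)
```

Name clash with the standard library, so I'll rename the file.

```bash
mv glob.py gl.py; rm -rf __pycache__
python3 - <<'E'
from gl import *
q0=state()["joints"]
for n,(c,y) in G.items():
  for sg in(1,-1):
    t=grasp(c,y,sg);best=min((ik(*t,q,KP) for q in(q0,[40,20,-10,0,-60,0],[40,20,-10,60,-90,90],[40,20,-10,-60,-90,-90])),key=lambda r:r[1]*100+r[2])
    print(n,sg,np.round(t[0],3),np.round(best[0],1),round(best[1]*1e3,2),round(best[2],2))
for i in(0,1):
  for ey in(175,186,200,215,230,250):
    for sg in(1,-1):
      for dz in (0,.09):
        t=place(PEG[i],ey,sg,dz=dz);best=min((ik(*t,q,KP) for q in(q0,[-10,0,-30,0,-40,90],[-10,0,-30,60,-60,150],[-10,0,-30,-60,-60,-90])),key=lambda r:r[1]*100+r[2])
        if best[1]<1e-3: print("peg",i,ey,sg,dz,np.round(t[0],3),np.round(best[0],1),round(best[2],2))
E
```

```text
A 1 [0.533 0.321 0.14 ] [ 41.7  31.1 -49.5  95.5 -41.4 109.9] 1.79 6.2
A -1 [0.533 0.321 0.14 ] [ 41.7  31.1 -49.5  95.5 -41.4 -70.1] 1.79 6.2
B 1 [0.424 0.428 0.14 ] [ 69.8  35.9 -37.6  47.6 -55.  107.3] 0.0 0.0
B -1 [0.424 0.428 0.14 ] [ 69.8  35.9 -37.6  47.6 -55.  -72.7] 0.0 0.0
peg 0 175 1 0 [ 0.401 -0.288  0.187] [ -38.3   15.4  -27.4  -73.3  -23.9 -173.3] 0.0
peg 0 175 1 0.09 [ 0.401 -0.288  0.277] [-27.7   5.1 -28.5 -50.1 -20.9 154.7] 0.0
peg 0 175 -1 0 [ 0.401 -0.288  0.187] [-38.3  15.4 -27.4 -73.3 -23.9   6.7] 0.0
peg 0 175 -1 0.09 [ 0.401 -0.288  0.277] [-27.7   5.1 -28.5 -50.1 -20.9 -25.3] 0.0
peg 0 186 1 0 [ 0.401 -0.31   0.187] [ -41.5   17.9  -24.1  -68.4  -34.1 -167.9] 0.0
peg 0 186 1 0.09 [ 0.401 -0.31   0.277] [-35.9   8.3 -23.  -55.  -35.2 171.8] 0.0
peg 0 186 -1 0 [ 0.401 -0.31   0.187] [-41.5  17.9 -24.1 -68.4 -34.1  12.1] 0.0
peg 0 186 -1 0.09 [ 0.401 -0.31   0.277] [-35.9   8.3 -23.  -55.  -35.2  -8.2] 0.0
peg 0 200 1 0 [ 0.407 -0.336  0.187] [ -43.6   21.5  -18.9  -62.2  -45.7 -162.2] 0.0
peg 0 200 1 0.09 [ 0.407 -0.336  0.277] [ -41.6   13.1  -16.8  -55.8  -
[... 2495 characters left out ...]
  3.8 -48.5 -70.2  13.6] 0.0
peg 1 230 1 0 [ 0.454 -0.514  0.187] [ -49.1   37.8    8.9  -46.1  -75.8 -153. ] 0.0
peg 1 230 1 0.09 [ 0.454 -0.514  0.277] [ -48.9   32.2   11.7  -44.9  -81.6 -159.3] 0.0
peg 1 230 -1 0 [ 0.454 -0.514  0.187] [-49.1  37.8   8.9 -46.1 -75.8  27. ] 0.0
peg 1 230 -1 0.09 [ 0.454 -0.514  0.277] [-48.9  32.2  11.7 -44.9 -81.6  20.7] 0.0
peg 1 250 1 0 [ 0.488 -0.533  0.187] [ -45.9   43.6   18.7  -39.5  -89.  -144.7] 0.0
peg 1 250 1 0.09 [ 0.488 -0.533  0.277] [ -45.9   38.6   21.9  -39.7  -95.4 -149.9] 0.0
peg 1 250 -1 0 [ 0.488 -0.533  0.187] [-45.9  43.6  18.7 -39.5 -89.   35.3] 0.0
peg 1 250 -1 0.09 [ 0.488 -0.533  0.277] [-45.9  38.6  21.9 -39.7 -95.4  30.1] 0.0
```

Run:
```python
from gl import *
from itertools import product
seeds=[[45,25,-30,a,b,c] for a in(-60,0,60) for b in(-40,-90) for c in(-90,0,90)]
c,y=G["A"]
for al in(15,20,25,30,35,40):
    t=grasp(c,y,-1,al=al);best=min((ik(*t,q,KP) for q in seeds),key=lambda r:r[1]*100+r[2])
    print("A",al,np.round(t[0],3),np.round(best[0],1),round(best[1]*1e3,2),round(best[2],2))
for al,ey in product((20,25,30),(200,215,230)):
    t=place(PEG[1],ey,-1,al=al);b=min((ik(*t,q,KP) for q in [[-45,30,0,a,-60,20] for a in(-60,0)]),key=lambda r:r[1]*100+r[2])
    print("P1",al,ey,np.round(t[0],3),np.round(b[0],1),round(b[1]*1e3,2),round(b[2],2))
```

```text
A 15 [0.598 0.292 0.182] [ 44.8  29.1 -30.4  30.5 -28.4  -5.6] 0.0 0.0
A 20 [0.586 0.298 0.177] [ 43.2  27.9 -38.4  51.  -24.  -24.4] 0.0 0.0
A 25 [0.574 0.303 0.172] [ 39.3  27.2 -44.1  73.7 -23.2 -43.4] 0.0 0.0
A 30 [0.563 0.308 0.166] [ 36.4  27.3 -47.   90.4 -25.8 -57.2] 0.0 0.0
A 35 [0.552 0.313 0.158] [ 37.   28.2 -48.2  95.5 -30.5 -63.3] 0.45 1.56
A 40 [0.542 0.317 0.15 ] [ 39.4  29.5 -48.9  95.5 -35.9 -66.5] 1.17 4.03
P1 20 200 [ 0.386 -0.479  0.129] [-65.2  40.1  -5.1 -78.8 -72.7  42.6] 0.0 0.0
P1 20 215 [ 0.404 -0.513  0.129] [-62.4  44.2   5.2 -69.9 -83.   39.1] 0.0 0.0
P1 20 230 [ 0.43  -0.542  0.129] [-59.1  48.9  15.7 -62.9 -94.   37.6] 0.0 0.0
P1 25 200 [ 0.391 -0.477  0.142] [-62.9  37.3  -5.3 -75.3 -68.4  38.2] 0.0 0.0
P1 25 215 [ 0.408 -0.51   0.142] [-60.5  41.7   4.4 -66.7 -79.2  36.3] 0.0 0.0
P1 25 230 [ 0.434 -0.538  0.142] [-57.5  46.5  14.4 -59.8 -90.4  36. ] 0.0 0.0
P1 30 200 [ 0.397 -0.475  0.154] [-60.3  34.8  -5.4 -71.4 -64.2  33.4] 0.0 0.0
P1 30 215 [ 0.414 -0.507  0.154] [-58.4  39.4   3.7 -63.2 -75.5  33.1] 0.0 0.0
P1 30 230 [ 0.438 -0.533  0.154] [-55.7  44.1  13.2 -56.6 -86.8  34.2] 0.0 0.0
```

Run:
```python
from gl import *
c,y=G["B"];q=state()["joints"]
pre=grasp(c,y,-1,up=.10);g=grasp(c,y,-1);print(g,pre)
# upright orientation with the same heading: al=0
v=grasp(c,y,-1,al=0);v=(np.array([.44,.36,.40]),v[1]);print(v)
st=None
for t in(v,pre,g):
    q,e,e2=ik(*t,q,KP);print(np.round(q,1),e,e2);st=go(*t,st)
```

```text
(array([0.42350204, 0.42778722, 0.14042998]), array([180. , -45. , -51.3])) (array([0.37929071, 0.48297198, 0.21114066]), array([180. , -45. , -51.3]))
(array([0.44, 0.36, 0.4 ]), array([180. ,   0. , -51.3]))
[ 59.   10.8 -13.4  -0.  -65.8 -20.3] 6.425880329391634e-16 1.0414641364034721e-13
18 rows: [[-0.038, -0.0075, 0.001], [0.01, -0.0, -2.27]]
[ 77.2  32.4 -29.6  37.5 -65.3 -66.1] 9.030709357271526e-14 4.8469390493160743e-11
7 rows: [[-0.0277, -0.0042, 0.0196], [0.0, 6.43, -0.0]]
[ 69.8  35.9 -37.6  47.6 -55.  -72.7] 1.0810431491176357e-15 3.5656982779793016e-13
3 rows: [[0.0, -0.0, 0.0333], [0.0, 0.0, 0.0]]
```

Request:
carry_out(plan=[[[-0.038,-0.0075,0.001],[0,0,-2.27],0],[[-0.038,-0.0075,0.001],[0,0,-2.27],0],[[-0.038,-0.0075,0.001],[0,0,-2.27],0],[[-0.038,-0.0075,0.001],[0,0,-2.27],0],[[-0.038,-0.0075,0.001],[0,0,-2.27],0],[[-0.038,-0.0075,0.001],[0,0,-2.27],0],[[-0.038,-0.0075,0.001],[0,0,-2.27],0],[[-0.038,-0.0075,0.001],[0,0,-2.27],0],[[-0.038,-0.0075,0.001],[0,0,-2.27],0],[[-0.038,-0.0075,0.001],[0,0,-2.27],0],[[-0.038,-0.0075,0.001],[0,0,-2.27],0],[[-0.038,-0.0075,0.001],[0,0,-2.27],0]])

```text
time_s: 32.23
tcp_pos: [0.5165, 0.1429, 0.4062]
eef_rot: [179.9, -0.0, -64.8]
contact_force: [0.5, -0.3, -0.4]
gripper_width: 0.0876
```

Request:
carry_out(plan=[[[-0.038,-0.0075,0.001],[0,0,-2.27],0],[[-0.038,-0.0075,0.001],[0,0,-2.27],0],[[-0.038,-0.0075,0.001],[0,0,-2.27],0],[[-0.038,-0.0075,0.001],[0,0,-2.27],0],[[-0.038,-0.0075,0.001],[0,0,-2.27],0],[[-0.038,-0.0075,0.001],[0,0,-2.27],0],[[0,0,0],[0,0,0],0],[[0,0,0],[0,0,0],0],[[0,0,0],[0,0,0],0]])

```text
time_s: 32.98
tcp_pos: [0.4393, 0.3594, 0.3999]
eef_rot: [179.8, 0.0, -51.3]
contact_force: [0.3, -0.9, -0.6]
gripper_width: 0.0878
```

Run:
```python
from gl import *
from plant import r
import pickle
s=r.get_state();cw=r.get_calibration("wrist");im=r.capture("wrist");ct=r.get_calibration("top");it=r.capture("top")
pickle.dump((s,cw,im),open("g1.pkl","wb"));pickle.dump((s,ct,it),open("g1t.pkl","wb"))
print(s["tcp_pos"],s["eef_rot"])
m=mask(im,(0,0,140),(179,45,255));m[270:]=0
for b in blobs(m,200):
    P=cast(cw,b[:,0],.026,True)[:,:2].astype(np.float32);print("w",cv2.boundingRect(b),cv2.minAreaRect(P*1000))
m=mask(it,(0,0,150),(179,40,255));m[:95]=0;m[:,:100]=0;m[:,260:]=0;m[250:]=0
for x in blobs(m,60):
    P=cast(ct,x[:,0],.026)[:,:2].astype(np.float32);print("t",cv2.boundingRect(x),cv2.minAreaRect(P*1000))
q=s["joints"];c,y=G["B"]
pre=grasp(c,y,-1,up=.10);st=go(*pre)
```

```text
[0.4393472  0.35939128 0.39985376] [ 1.79818782e+02  1.85486155e-02 -5.13011186e+01]
w (298, 0, 149, 111) ((460.7408752441406, 153.54986572265625), (127.0937271118164, 126.91142272949219), 79.48281860351562)
w (219, 80, 59, 105) ((501.220703125, 334.6787109375), (62.64731979370117, 115.27279663085938), 34.89109420776367)
w (146, 0, 77, 64) ((633.639404296875, 280.010009765625), (73.80583190917969, 97.70901489257812), 52.76904296875)
w (0, 0, 63, 119) ((805.5814208984375, 422.58148193359375), (108.31584167480469, 166.91680908203125), 23.775299072265625)
w (500, 240, 60, 30) ((60.09548568725586, 196.250732421875), (173.2439727783203, 28.767154693603516), 17.583980560302734)
w (0, 240, 57, 30) ((674.20703125, 684.6670532226562), (163.2803955078125, 27.64551544189453), 60.57504653930664)
w (146, 247, 43, 23) ((484.9477233886719, 519.5311889648438), (66.16664123535156, 26.636978149414062), 82.06153869628906)
w (369, 247, 42, 23) ((268.8686828613281, 346.8222351074219), (26.433109283447266, 65.1719970703125), 84.02845764160156)
t (191, 180, 52, 50) ((466.8508605957031, 165.76544189453125), (121.76539611816406, 121.44227600097656), 79.58399963378906)
t (170, 123, 33, 39) ((642.550537109375, 272.5731201171875), (60.559814453125, 116.7423324584961), 65.33721160888672)
t (140, 172, 40, 33) ((498.0587463378906, 332.30218505859375), (60.95311737060547, 109.53788757324219), 40.08977508544922)
t (224, 112, 20, 20) ((715.4698486328125, 137.099853515625), (59.756256103515625, 55.79146957397461), 3.9015848636627197)
7 rows: [[-0.0279, -0.0044, 0.0196], [0.03, 6.43, -0.01]]
```

```bash
sed -i 's/"B":.*/"B":([.500,.334],-53.)}/' gl.py
python3 - <<'E'
from gl import *
c,y=G["B"]
pre=grasp(c,y,-1,up=.10);st=go(*pre);print(pre);go(*grasp(c,y,-1),st)
E
```

```text
7 rows: [[-0.0278, -0.0052, 0.0196], [-0.07, 6.43, 0.22]]
(array([0.38496868, 0.48665172, 0.21114066]), array([180., -45., -53.]))
3 rows: [[0.0, -0.0, 0.0333], [0.0, 0.0, 0.0]]
```

Request:
carry_out(plan=[[[-0.0278,-0.0052,0.0196],[-0.07,6.43,0.22],0],[[-0.0278,-0.0052,0.0196],[-0.07,6.43,0.22],0],[[-0.0278,-0.0052,0.0196],[-0.07,6.43,0.22],0],[[-0.0278,-0.0052,0.0196],[-0.07,6.43,0.22],0],[[-0.0278,-0.0052,0.0196],[-0.07,6.43,0.22],0],[[-0.0278,-0.0052,0.0196],[-0.07,6.43,0.22],0],[[-0.0278,-0.0052,0.0196],[-0.07,6.43,0.22],0],[[0,0,0],[0,0,0],0],[[0,0,0],[0,0,0],0]])

```text
time_s: 33.83
tcp_pos: [0.3853, 0.4862, 0.2067]
eef_rot: [179.4, -45.3, -52.6]
contact_force: [-0.9, -0.4, 0.7]
gripper_width: 0.0876
```

Run:
```python
from gl import *
c,y=G["B"]
s=state();print(s["tcp_pos"],s["eef_rot"]);go(*grasp(c,y,-1),n=6)
```

```text
[0.38529463 0.48622136 0.20669748] [179.38575363 -45.25947851 -52.56135674]
6 rows: [[0.0004, -0.0, 0.0161], [0.05, -0.04, 0.05]]
```

Request:
carry_out(plan=[[[0.0004,0,0.0161],[0.05,0,0.05],0],[[0.0004,0,0.0161],[0.05,0,0.05],0],[[0.0004,0,0.0161],[0.05,0,0.05],0],[[0.0004,0,0.0161],[0.05,0,0.05],0],[[0.0004,0,0.0161],[0.05,0,0.05],0],[[0.0004,0,0.0161],[0.05,0,0.05],0],[[0,0,0],[0,0,0],0],[[0,0,0],[0,0,0],0],[[0,0,0],[0,0,0],0]])

```text
time_s: 34.58
tcp_pos: [0.4282, 0.4317, 0.1472]
eef_rot: [-179.1, -44.8, -53.7]
contact_force: [0.1, 0.5, 0.1]
gripper_width: 0.0875
```

Run:
```python
from gl import *
c,y=G["B"]
s=state();print(s["tcp_pos"],s["eef_rot"],s["contact_force"],grasp(c,y,-1));go(*grasp(c,y,-1),n=1)
```

```text
[0.4282177  0.43173733 0.14716832] [-179.11020453  -44.80962429  -53.66311938] [0.1132593  0.5373845  0.13436131] (array([0.42752343, 0.43017966, 0.14042998]), array([180., -45., -53.]))
1 rows: [[-0.0042, 0.0016, 0.0054], [-0.42, 0.19, -0.47]]
```

Request:
carry_out(plan=[[[-0.004,0.001,0.005],[-0.4,0,-0.4],0],[[0,0,0],[0,0,0],0],[[0,0,0],[0,0,0],0],[[0,0,0],[0,0,0],0]], grip_force=20)

```text
time_s: 34.92
tcp_pos: [0.4268, 0.4306, 0.138]
eef_rot: [179.8, -45.0, -52.8]
contact_force: [-0.3, 0.6, 0.1]
gripper_width: 0.0874
```

Request:
carry_out(plan=[[[0,0,0],[0,0,0],0],[[0,0,0],[0,0,0],0]])

```text
time_s: 35.08
tcp_pos: [0.4269, 0.4304, 0.1379]
eef_rot: [179.8, -45.0, -52.8]
contact_force: [-0.2, -0.4, 0.4]
gripper_width: 0.0872
```

Request:
carry_out(plan=[[[0,0,0],[0,0,0],255],[[0,0,0],[0,0,0],255],[[0,0,0],[0,0,0],255],[[0,0,0],[0,0,0],255],[[0,0,0],[0,0,0],255],[[0,0,0],[0,0,0],255],[[0,0,0],[0,0,0],255],[[0,0,0],[0,0,0],255],[[0,0,0],[0,0,0],255],[[0,0,0],[0,0,0],255]])

```text
time_s: 35.92
tcp_pos: [0.4271, 0.4302, 0.138]
eef_rot: [179.8, -45.0, -52.8]
contact_force: [-0.2, -0.7, 0.2]
gripper_width: 0.0522
```

Run:
```python
from gl import *
s=state();print(s["tcp_pos"],s["eef_rot"],s["contact_force"],s["gripper_width"])
q=s["joints"];st=None
up=(s["tcp_pos"]+[.02,-.03,.26],[180,0,s["eef_rot"][2]])
hi=place(PEG[0],186,-1,dz=.16);print(hi)
mid=(np.array([.50,0.0,.42]),[180,0,-90]);
pl=place(PEG[0],186,-1,dz=.0)
for n,t in(("up0",(s["tcp_pos"]+[0,0,.10],s["eef_rot"])),("up",up),("mid",mid),("hi",hi),("dz80",place(PEG[0],186,-1,dz=.08)),("pl",pl)):
    q,e,e2=ik(*t,q,KP);print(n,np.round(t[0],3),np.round(t[1],1),np.round(q,1),e);st=go(*t,st)
```

```text
[0.42707959 0.43015938 0.13795824] [179.75896993 -44.99540222 -52.80123741] [-0.16175168 -0.72603357  0.21713946] 0.05217616779257068
(array([ 0.40118592, -0.30955213,  0.34742998]), array([-180.,   45., -174.]))
up0 [0.427 0.43  0.238] [179.8 -45.  -52.8] [ 70.9  29.  -32.   40.4 -64.7 -63.4] 3.0943421451926715e-15
3 rows: [[0.0236, 0.0001, -0.0236], [0.0, 0.0, 0.0]]
up [0.447 0.4   0.398] [180.    0.  -52.8] [ 60.5  13.8  -9.7  -0.  -66.5 -23.3] 2.667084450996918e-11
7 rows: [[0.0149, 0.0004, -0.0188], [0.03, -6.43, -0.01]]
mid [0.5  0.   0.42] [180   0 -90] [ 22.6   3.3 -19.5  -0.  -67.2 -22.6] 7.213343393596767e-13
11 rows: [[0.0364, 0.0082, -0.002], [-0.0, -0.0, 3.38]]
hi [ 0.401 -0.31   0.347] [-180.   45. -174.] [-32.5   2.3 -21.2 -45.8 -37.8 -21.6] 1.2959208739370123e-15
14 rows: [[0.0248, -0.008, -0.0028], [2.35, -2.61, 5.67]]
dz80 [ 0.401 -0.31   0.267] [-180.   45. -174.] [-36.5   9.3 -23.2 -56.4 -34.9  -6.1] 5.3053523543171476e-11
3 rows: [[0.0189, 0.0, 0.0189], [0.0, 0.0, 0.0]]
pl [ 0.401 -0.31   0.187] [-180.   45. -174.] [-41.5  17.9 -24.1 -68.4 -34.1  12.1] 1.0659512617351384e-10
3 rows: [[0.0189, 0.0, 0.0189], [0.0, 0.0, 0.0]]
```

Request:
carry_out(plan=[[[0.0118,0,-0.0118],[0,0,0],255],[[0.0236,0,-0.0236],[0,0,0],255],[[0.0236,0,-0.0236],[0,0,0],255],[[0.0118,0,-0.0118],[0,0,0],255],[[0.0149,0.0004,-0.0188],[0.03,-6.43,0],255],[[0.0149,0.0004,-0.0188],[0.03,-6.43,0],255],[[0.0149,0.0004,-0.0188],[0.03,-6.43,0],255],[[0.0149,0.0004,-0.0188],[0.03,-6.43,0],255],[[0.0149,0.0004,-0.0188],[0.03,-6.43,0],255],[[0.0149,0.0004,-0.0188],[0.03,-6.43,0],255],[[0.0149,0.0004,-0.0188],[0.03,-6.43,0],255],[[0,0,0],[0,0,0],255]])

```text
time_s: 36.92
tcp_pos: [0.4486, 0.3992, 0.4039]
eef_rot: [-179.4, 0.6, -53.0]
contact_force: [1.1, 1.2, 0.7]
gripper_width: 0.0527
```

Request:
carry_out(plan=[[[0.0364,0.0082,-0.002],[0,0,3.38],255],[[0.0364,0.0082,-0.002],[0,0,3.38],255],[[0.0364,0.0082,-0.002],[0,0,3.38],255],[[0.0364,0.0082,-0.002],[0,0,3.38],255],[[0.0364,0.0082,-0.002],[0,0,3.38],255],[[0.0364,0.0082,-0.002],[0,0,3.38],255],[[0.0364,0.0082,-0.002],[0,0,3.38],255],[[0.0364,0.0082,-0.002],[0,0,3.38],255],[[0.0364,0.0082,-0.002],[0,0,3.38],255],[[0.0364,0.0082,-0.002],[0,0,3.38],255],[[0.0364,0.0082,-0.002],[0,0,3.38],255],[[0,0,0],[0,0,0],255]])

```text
time_s: 37.92
tcp_pos: [0.498, -0.0043, 0.4195]
eef_rot: [179.9, -0.1, -90.5]
contact_force: [1.0, 1.4, -1.9]
gripper_width: 0.0523
```

Run:
```python
from gl import *
s=state();print(s["tcp_pos"],s["eef_rot"],s["contact_force"],s["gripper_width"])
st=go(*place(PEG[0],186,-1,dz=.16),n=16)
```

```text
[ 0.49802069 -0.00428977  0.41954632] [ 1.79926671e+02 -6.61897748e-02 -9.04905125e+01] [ 1.00599914  1.39740528 -1.93966889] 0.0522739103150362
16 rows: [[0.0213, -0.0071, -0.0024], [2.04, -2.29, 4.93]]
```

Request:
carry_out(plan=[[[0.0213,-0.0071,-0.0024],[2.04,-2.29,4.93],255],[[0.0213,-0.0071,-0.0024],[2.04,-2.29,4.93],255],[[0.0213,-0.0071,-0.0024],[2.04,-2.29,4.93],255],[[0.0213,-0.0071,-0.0024],[2.04,-2.29,4.93],255],[[0.0213,-0.0071,-0.0024],[2.04,-2.29,4.93],255],[[0.0213,-0.0071,-0.0024],[2.04,-2.29,4.93],255],[[0.0213,-0.0071,-0.0024],[2.04,-2.29,4.93],255],[[0.0213,-0.0071,-0.0024],[2.04,-2.29,4.93],255]])

```text
time_s: 38.58
tcp_pos: [0.5021, -0.1772, 0.4156]
eef_rot: [-170.7, 22.4, -128.5]
contact_force: [0.6, -0.4, -1.2]
gripper_width: 0.0523
```

Request:
carry_out(plan=[[[0.0213,-0.0071,-0.0024],[2.04,-2.29,4.93],255],[[0.0213,-0.0071,-0.0024],[2.04,-2.29,4.93],255],[[0.0213,-0.0071,-0.0024],[2.04,-2.29,4.93],255],[[0.0213,-0.0071,-0.0024],[2.04,-2.29,4.93],255],[[0.0213,-0.0071,-0.0024],[2.04,-2.29,4.93],255],[[0.0213,-0.0071,-0.0024],[2.04,-2.29,4.93],255],[[0.0213,-0.0071,-0.0024],[2.04,-2.29,4.93],255],[[0.0213,-0.0071,-0.0024],[2.04,-2.29,4.93],255],[[0,0,0],[0,0,0],255],[[0,0,0],[0,0,0],255],[[0,0,0],[0,0,0],255],[[0,0,0],[0,0,0],255]])

```text
time_s: 39.58
tcp_pos: [0.4053, -0.3053, 0.3472]
eef_rot: [180.0, 45.0, -173.5]
contact_force: [-0.1, 1.2, -0.1]
gripper_width: 0.0521
```

```bash
cat > chk.py <<'E'
from gl import *
from plant import r
import sys,pickle
# find the held globe in side/top views; print blobs near the peg
s=r.get_state();print(s["time_s"],np.round(s["tcp_pos"],4),np.round(s["eef_rot"],2),np.round(s["contact_force"],1),s["gripper_width"])
c=r.get_calibration("side");im=r.capture("side");pickle.dump((s,c,im),open(sys.argv[1]+".pkl","wb"))
i=int(sys.argv[2]);R=Ro.from_euler("xyz",s["eef_rot"],degrees=True);g=s["tcp_pos"]+R.apply([0,0,.159])
al=float(sys.argv[3]);zt=R.apply([0,0,1]);xt=R.apply([1,0,0])
A=np.radians(al); 
# globe axis (mouth direction) in tool frame: zt = a sin - k cos ; pick from x,z
for sx in(1,-1):
    a=zt*np.sin(A)+sx*xt*np.cos(A)
    if a[2]<-.8: print("mouth dir",np.round(a,3),"mouth at",np.round(g+a*.063,4),"peg",PEG[i],"px mouth/closed",proj(c,[g+a*.063,g-a*.047]).round(1).tolist())
m=mask(im,(0,0,140),(179,45,255))
u0=proj(c,[[*PEG[i],.06]])[0]
for b in blobs(m,60):
    x,y,w,h=cv2.boundingRect(b)
    if abs(x+w/2-u0[0])<60 and y+h<420 and abs(y+h/2-u0[1])<130: print("blob",(x,y,w,h),cv2.contourArea(b))
E
python3 chk.py h1 0 45
```

```text
39.5833 [ 0.4053 -0.3053  0.3472] [ 179.96   45.01 -173.5 ] [-0.1  1.2 -0.1] 0.05212485845237107
mouth dir [ 0.  0. -1.] mouth at [ 0.517  -0.2924  0.1717] peg [ 0.513  -0.2978] px mouth/closed [[307.8, 242.3], [311.0, 182.3]]
blob (290, 292, 68, 122) 3947.0
blob (263, 178, 65, 108) 3454.0
blob (217, 127, 69, 81) 2456.0
blob (350, 165, 26, 28) 536.0
blob (295, 284, 19, 38) 400.0
```

Run:
```python
from gl import *
import pickle
s,c,im=pickle.load(open("h1.pkl","rb"))
h=cv2.cvtColor(im,cv2.COLOR_RGB2HSV)
for y in range(176,300,6):
    row=h[y,262:356];print(y,''.join('#' if (v>150 and sa<40) else ('+' if v>100 and sa<60 else ('r' if sa>120 else '.')) for _,sa,v in row))
g=s["tcp_pos"]+Ro.from_euler("xyz",s["eef_rot"],degrees=True).apply([0,0,.159])
print(proj(c,[g+[0,0,-.063],g+[0,0,-.063]+[0.026,0,0],g+[0,0,-.063]-[0.026,0,0],g+[0,0,.047],[*PEG[0],.084]]).round(1))
```

```text
176 +++#+++#+##############.....++#+++###+...................................................+++##
182 +#++###++++###+####+####+.....+++...........+################+..........................++++++
188 ++#+#+++##+#+++##++..............................################+..................rrrr.+++++
194 +++#+######++............................+++..rr...+##############.rrrrrrrrrrrrrrrrrrrrrr.....
200 ####++.....................................+######################.rrrrrrrrrrrrrrrrrrrrrrr....
206 .......................................+++++##+++#++#+###########.rrrrrrrrrrrrrrrrrrrrrrrrrr..
212 ................................+++++++++++++....++###+#+#######+.rrrrrrrrrrrrrrrrrrrrrrrrrr..
218 .........................++++++++++++++++++++#+++###+###########+rrrrrrrrrrrrrrrrrrrrrrrrrr...
224 .....+.............++++++++++++++++++#++++++++++++++++++++++++####.rrrrrrrrrrrrrrrrrrrrrrr....
230 ............++++++++++++++++++++++++++############+++#+++++++###+.............................
236 .....++++++++++###+++++++++++++#################################+.............................
242 .++++++
[... 354 characters left out ...]
..............................
266 rrrrrr##################################.rrrrrrrrrrrr.........................................
272 rrrrrr##################################+rrrrrrrrrrrrr........................................
278 rrrrr.#########+++++++##++++++++++++++#+.rrrrrrrrrrrrr........................................
284 rrrrr.##########++++++++++++++++#######+.+###+.rrrrrrrr.......................................
290 rrrrrrrrrrrrrrrrrrrrrrrrrrrrrrrrrrrrrr##########.rrrrr........................................
296 ..........................+###++...++..########+.......+#####+................................
[[307.8 242.3]
 [324.4 241.8]
 [291.2 242.8]
 [311.  182.3]
 [303.6 284.8]]
```

The held globe sits at the predicted pixel position, within about 1 px. I'll centre it over peg 0 and lower.

Run:
```python
from gl import *
a=go(*place(PEG[0],186,-1,dz=.14),n=2)
b=go(*place(PEG[0],186,-1,dz=.025),a,n=8)
```

```text
2 rows: [[0.0086, -0.002, 0.0053], [0.2, 0.01, 0.18]]
8 rows: [[0.0102, 0.0, 0.0102], [0.0, 0.0, 0.0]]
```

Request:
carry_out(plan=[[[0.0086,-0.002,0.0053],[0.2,0,0.18],255],[[0.0086,-0.002,0.0053],[0.2,0,0.18],255],[[0,0,0],[0,0,0],255],[[0,0,0],[0,0,0],255],[[0,0,0],[0,0,0],255],[[0,0,0],[0,0,0],255]])

```text
time_s: 40.13
tcp_pos: [0.4009, -0.3099, 0.3278]
eef_rot: [180.0, 45.1, -174.1]
contact_force: [0.2, 0.6, -1.3]
gripper_width: 0.0524
```

```bash
python3 chk.py h2 0 45|head -2; python3 -c "
from gl import *
b=go(*place(PEG[0],186,-1,dz=.08),n=4);b=go(*place(PEG[0],186,-1,dz=.02),b,n=5)"
```

```text
40.1333 [ 0.4009 -0.3099  0.3278] [ 179.99   45.06 -174.07] [ 0.2  0.6 -1.3] 0.05241330710008819
mouth dir [ 0.001  0.    -1.   ] mouth at [ 0.513  -0.2982  0.1525] peg [ 0.513  -0.2978] px mouth/closed [[305.1, 254.1], [307.9, 196.0]]
4 rows: [[0.0106, 0.0001, 0.0107], [-0.01, 0.02, -0.01]]
5 rows: [[0.0085, 0.0, 0.0085], [0.0, 0.0, 0.0]]
```

Request:
carry_out(plan=[[[0.0106,0,0.0106],[0,0,0],255],[[0.0106,0,0.0106],[0,0,0],255],[[0.0106,0,0.0106],[0,0,0],255],[[0.0106,0,0.0106],[0,0,0],255],[[0,0,0],[0,0,0],255],[[0,0,0],[0,0,0],255]])

```text
time_s: 40.68
tcp_pos: [0.4005, -0.3103, 0.267]
eef_rot: [179.9, 45.0, -174.3]
contact_force: [0.1, -0.8, 0.1]
gripper_width: 0.0525
```

Request:
carry_out(plan=[[[0.0085,0,0.0085],[0,0,0],255],[[0.0085,0,0.0085],[0,0,0],255],[[0.0085,0,0.0085],[0,0,0],255],[[0.0085,0,0.0085],[0,0,0],255],[[0.0085,0,0.0085],[0,0,0],255],[[0,0,0],[0,0,0],255],[[0,0,0],[0,0,0],255]])

```text
time_s: 41.27
tcp_pos: [0.4007, -0.3104, 0.2077]
eef_rot: [179.9, 45.0, -174.2]
contact_force: [0.2, -0.4, -0.8]
gripper_width: 0.0521
```

```bash
python3 chk.py h3 0 45|head -2; python3 -c "
from gl import *
b=go(*place(PEG[0],186,-1,dz=.004),n=4)"
```

```text
41.2667 [ 0.4007 -0.3104  0.2077] [ 179.95   45.03 -174.18] [ 0.2 -0.4 -0.8] 0.0520896685531337
mouth dir [ 0.     0.001 -1.   ] mouth at [ 0.5126 -0.2988  0.0323] peg [ 0.513  -0.2978] px mouth/closed [[302.4, 306.3], [304.7, 259.2]]
4 rows: [[0.0029, 0.0002, 0.003], [-0.02, 0.02, -0.02]]
```

No contact so far. I'll lower gently until it touches.

Request:
carry_out(plan=[[[0.003,0,0.003],[0,0,0],255],[[0.003,0,0.003],[0,0,0],255],[[0.003,0,0.003],[0,0,0],255],[[0,0,0],[0,0,0],255],[[0,0,0],[0,0,0],255]])

```text
time_s: 41.73
tcp_pos: [0.4005, -0.31, 0.194]
eef_rot: [179.9, 45.0, -174.2]
contact_force: [0.5, 0.1, -1.3]
gripper_width: 0.0524
```

Request:
carry_out(plan=[[[0.0015,0,0.0015],[0,0,0],255],[[0.0015,0,0.0015],[0,0,0],255],[[0,0,0],[0,0,0],255],[[0,0,0],[0,0,0],255]])

```text
time_s: 42.07
tcp_pos: [0.4006, -0.31, 0.1899]
eef_rot: [179.9, 45.0, -174.2]
contact_force: [2.0, 1.1, -2.1]
gripper_width: 0.0523
```

Request:
carry_out(plan=[[[0.001,0,0.001],[0,0,0],255],[[0,0,0],[0,0,0],255],[[0,0,0],[0,0,0],255]])

```text
time_s: 42.32
tcp_pos: [0.4006, -0.31, 0.1887]
eef_rot: [179.9, 45.0, -174.2]
contact_force: [-0.0, -0.3, 1.1]
gripper_width: 0.0521
```

Request:
carry_out(plan=[[[0.001,0,0.001],[0,0,0],255],[[0,0,0],[0,0,0],255],[[0,0,0],[0,0,0],255]])

```text
time_s: 42.57
tcp_pos: [0.4009, -0.3103, 0.1882]
eef_rot: [-180.0, 45.1, -174.1]
contact_force: [-2.8, -0.2, 7.9]
gripper_width: 0.0523
```

```bash
python3 chk.py h4 0 45|head -2
```

```text
42.5667 [ 0.4009 -0.3103  0.1882] [-179.98   45.13 -174.1 ] [-2.8 -0.2  7.9] 0.05232426290881655
mouth dir [ 0.002 -0.    -1.   ] mouth at [ 0.5132 -0.2987  0.0131] peg [ 0.513  -0.2978] px mouth/closed [[302.3, 313.6], [304.5, 268.0]]
```

Firm contact at the predicted seated height. Release and back off along the tool axis.

Request:
carry_out(plan=[[[0,0,0],[0,0,0],0],[[0,0,0],[0,0,0],0],[[0,0,0],[0,0,0],0],[[0,0,0],[0,0,0],0],[[0,0,0],[0,0,0],0],[[0,0,0],[0,0,0],0],[[0,0,0],[0,0,0],0],[[0,0,0],[0,0,0],0],[[0,0,-0.01],[0,0,0],0],[[0,0,-0.02],[0,0,0],0],[[0,0,-0.025],[0,0,0],0],[[0,0,-0.025],[0,0,0],0]])

```text
time_s: 43.62
tcp_pos: [0.3431, -0.3157, 0.2443]
eef_rot: [179.9, 45.0, -174.2]
contact_force: [0.2, -1.1, 0.6]
gripper_width: 0.088
```

Run:
```python
from gl import *
s=state();print(s["tcp_pos"],s["eef_rot"],s["gripper_width"],np.round(s["joints"],1))
c,y=G["A"];q=s["joints"];st=None
v=(np.array([.55,.0,.45]),[180,0,-90]);w=(np.array([.56,.30,.42]),[180,0,y])
up=(s["tcp_pos"]+[0,0,.17],s["eef_rot"])
for n,t in(("up",up),("v",v),("w",w),("pre",grasp(c,y,-1,al=25,up=.10)),("g",grasp(c,y,-1,al=25))):
    q,e,e2=ik(*t,q,KP);print(n,np.round(t[0],3),np.round(t[1],1),np.round(q,1),round(e,5),round(e2,3));st=go(*t,st)
```

```text
[ 0.34312545 -0.31570115  0.24428445] [ 179.8640252    44.9590522  -174.20770824] 0.08799681824370938 [-44.3   9.3 -26.5 -60.4 -38.7   4.2]
up [ 0.343 -0.316  0.414] [ 179.9   45.  -174.2] [-36.6  -5.3 -20.3 -41.1 -46.7 -26.2] 0.0 0.0
5 rows: [[-0.024, 0.0001, -0.0241], [0.0, 0.0, 0.0]]
v [0.55 0.   0.45] [180   0 -90] [ 20.4   7.2 -11.1  -0.  -71.7 -20.4] 0.0 0.0
14 rows: [[-0.0283, 0.0055, 0.0091], [-2.34, 2.61, -5.68]]
w [0.56 0.3  0.42] [180.    0.  -24.1] [ 45.8  16.3  -3.4   0.  -70.3  20.1] 0.0 0.0
10 rows: [[-0.027, -0.0166, 0.003], [0.0, 0.0, -6.59]]
pre [0.535 0.32  0.263] [180.  -25.  -24.1] [ 50.8  19.6 -38.8  47.  -33.9 -25. ] 0.0 0.0
5 rows: [[-0.0116, -0.0016, 0.0301], [0.0, 5.0, 0.0]]
g [0.574 0.303 0.172] [180.  -25.  -24.1] [ 39.3  27.2 -44.1  73.7 -23.2 -43.4] 0.0 0.0
3 rows: [[-0.0, -0.0, 0.0333], [0.0, 0.0, 0.0]]
```

Request:
carry_out(plan=[[[-0.024,0,-0.024],[0,0,0],0],[[-0.024,0,-0.024],[0,0,0],0],[[-0.024,0,-0.024],[0,0,0],0],[[-0.024,0,-0.024],[0,0,0],0],[[-0.024,0,-0.024],[0,0,0],0],[[-0.0283,0.0055,0.0091],[-2.34,2.61,-5.68],0],[[-0.0283,0.0055,0.0091],[-2.34,2.61,-5.68],0],[[-0.0283,0.0055,0.0091],[-2.34,2.61,-5.68],0],[[-0.0283,0.0055,0.0091],[-2.34,2.61,-5.68],0],[[-0.0283,0.0055,0.0091],[-2.34,2.61,-5.68],0],[[-0.0283,0.0055,0.0091],[-2.34,2.61,-5.68],0],[[-0.0283,0.0055,0.0091],[-2.34,2.61,-5.68],0]])

```text
time_s: 44.62
tcp_pos: [0.5033, -0.1986, 0.4755]
eef_rot: [-170.4, 22.0, -128.2]
contact_force: [-0.2, -0.7, -0.4]
gripper_width: 0.0875
```

Request:
carry_out(plan=[[[-0.0283,0.0055,0.0091],[-2.34,2.61,-5.68],0],[[-0.0283,0.0055,0.0091],[-2.34,2.61,-5.68],0],[[-0.0283,0.0055,0.0091],[-2.34,2.61,-5.68],0],[[-0.0283,0.0055,0.0091],[-2.34,2.61,-5.68],0],[[-0.0283,0.0055,0.0091],[-2.34,2.61,-5.68],0],[[-0.0283,0.0055,0.0091],[-2.34,2.61,-5.68],0],[[-0.0283,0.0055,0.0091],[-2.34,2.61,-5.68],0],[[0,0,0],[0,0,0],0],[[0,0,0],[0,0,0],0]])

```text
time_s: 45.37
tcp_pos: [0.551, 0.0009, 0.4493]
eef_rot: [-180.0, -0.2, -89.9]
contact_force: [-0.5, 0.1, -0.2]
gripper_width: 0.0878
```

Run:
```python
from gl import *
from plant import r
import pickle
s=r.get_state();ct=r.get_calibration("top");it=r.capture("top");pickle.dump((s,ct,it),open("g2t.pkl","wb"));print(s["tcp_pos"],s["eef_rot"])
m=mask(it,(0,0,150),(179,40,255));m[:95]=0;m[:,:100]=0;m[:,450:]=0;m[260:]=0
for x in blobs(m,60):
    P=cast(ct,x[:,0],.026)[:,:2].astype(np.float32);print("t",cv2.boundingRect(x),cv2.minAreaRect(P*1000))
print("globe0 closed end px expected",proj(ct,[[*PEG[0],.122],[*PEG[0],.012],[*PEG[1],.084]]))
go([.56,.30,.42],[180,0,-24])
```

```text
[0.5509892  0.00086071 0.44932647] [-1.79990008e+02 -1.64219017e-01 -8.98510528e+01]
t (363, 179, 82, 34) ((519.206298828125, -356.5758056640625), (89.38373565673828, 223.9298858642578), 5.8834333419799805)
t (317, 104, 35, 42) ((720.2230834960938, -157.95310974121094), (90.30337524414062, 131.54478454589844), 77.66263580322266)
t (198, 180, 45, 50) ((466.880126953125, 165.4751434326172), (122.17378997802734, 121.19087219238281), 79.7166748046875)
t (327, 190, 28, 28) ((485.4952087402344, -182.19302368164062), (72.79601287841797, 74.44662475585938), 86.0310287475586)
t (179, 123, 24, 31) ((659.9242553710938, 266.16595458984375), (60.47700500488281, 79.8380355834961), 62.396392822265625)
t (223, 112, 22, 20) ((715.6300659179688, 137.13771057128906), (61.313655853271484, 59.31317138671875), 46.87237548828125)
globe0 closed end px expected [[392.12670559 187.50609602]
 [380.96118633 196.94849253]
 [436.53885114 188.49986097]]
10 rows: [[-0.0271, -0.0165, 0.003], [-0.0, -0.02, -6.6]]
```

Request:
carry_out(plan=[[[-0.0271,-0.0165,0.003],[0,0,-6.6],0],[[-0.0271,-0.0165,0.003],[0,0,-6.6],0],[[-0.0271,-0.0165,0.003],[0,0,-6.6],0],[[-0.0271,-0.0165,0.003],[0,0,-6.6],0],[[-0.0271,-0.0165,0.003],[0,0,-6.6],0],[[-0.0271,-0.0165,0.003],[0,0,-6.6],0],[[-0.0271,-0.0165,0.003],[0,0,-6.6],0],[[-0.0271,-0.0165,0.003],[0,0,-6.6],0],[[-0.0271,-0.0165,0.003],[0,0,-6.6],0],[[-0.0271,-0.0165,0.003],[0,0,-6.6],0],[[0,0,0],[0,0,0],0],[[0,0,0],[0,0,0],0]])

```text
time_s: 46.42
tcp_pos: [0.5597, 0.2995, 0.4199]
eef_rot: [180.0, -0.1, -24.0]
contact_force: [0.5, -0.4, -0.9]
gripper_width: 0.0878
```

Run:
```python
from gl import *
from plant import r
import pickle
r.capture("wrist");s=r.get_state();cw=r.get_calibration("wrist");im=r.capture("wrist");pickle.dump((s,cw,im),open("g3.pkl","wb"))
print(s["tcp_pos"],s["eef_rot"])
m=mask(im,(0,0,140),(179,45,255));m[270:]=0
for b in blobs(m,300):
    P=cast(cw,b[:,0],.026,True)[:,:2].astype(np.float32);print("w",cv2.boundingRect(b),cv2.minAreaRect(P*1000))
c,y=G["A"]
pre=grasp(c,y,-1,al=25,up=.10);st=go(*pre);print(pre)
```

```text
[0.5600498  0.29868152 0.42000694] [-1.79999780e+02 -1.51028141e-01 -2.40991266e+01]
w (245, 61, 53, 100) ((638.641357421875, 271.87371826171875), (58.965492248535156, 115.3551025390625), 65.8401107788086)
w (49, 0, 96, 91) ((836.6981201171875, 434.4814453125), (47.77583694458008, 156.5906524658203), 17.220964431762695)
w (385, 156, 72, 91) ((453.2695007324219, 145.085205078125), (106.90703582763672, 125.71463012695312), 77.22682189941406)
w (334, 0, 52, 35) ((702.7465209960938, 128.90611267089844), (62.55564880371094, 44.412105560302734), 72.11304473876953)
5 rows: [[-0.0118, -0.0019, 0.0301], [0.0, 4.97, -0.01]]
(array([0.5352802 , 0.32006173, 0.26273372]), array([180. , -25. , -24.1]))
```

```bash
sed -i 's/"A":(\[[^]]*\]/"A":([.6405,.272]/' gl.py
python3 - <<'E'
from gl import *
c,y=G["A"];st=go(*grasp(c,y,-1,al=25,up=.10),n=9);go(*grasp(c,y,-1,al=25),st,n=7)
E
```

```text
9 rows: [[-0.0071, -0.001, 0.0165], [0.0, 2.76, -0.0]]
7 rows: [[-0.0, -0.0, 0.0143], [0.0, 0.0, 0.0]]
```

Request:
carry_out(plan=[[[-0.0071,-0.001,0.0165],[0,2.76,0],0],[[-0.0071,-0.001,0.0165],[0,2.76,0],0],[[-0.0071,-0.001,0.0165],[0,2.76,0],0],[[-0.0071,-0.001,0.0165],[0,2.76,0],0],[[-0.0071,-0.001,0.0165],[0,2.76,0],0],[[-0.0071,-0.001,0.0165],[0,2.76,0],0],[[-0.0071,-0.001,0.0165],[0,2.76,0],0],[[-0.0071,-0.001,0.0165],[0,2.76,0],0],[[-0.0071,-0.001,0.0165],[0,2.76,0],0],[[0,0,0],[0,0,0],0],[[0,0,0],[0,0,0],0],[[0,0,0],[0,0,0],0]])

```text
time_s: 47.52
tcp_pos: [0.5338, 0.3203, 0.2637]
eef_rot: [-180.0, -24.9, -24.2]
contact_force: [0.8, 0.3, 0.9]
gripper_width: 0.0878
```

Run:
```python
from gl import *
s=state();print(s["tcp_pos"],s["eef_rot"],np.round(s["joints"],1))
c,y=G["A"];print(grasp(c,y,-1,al=25,up=.10));st=go(*grasp(c,y,-1,al=25,up=.015),n=7)
```

```text
[0.53377883 0.32026478 0.26370659] [-179.96590938  -24.89084795  -24.17347442] [ 51.   19.5 -38.7  46.5 -34.1 -24.9]
(array([0.5332802 , 0.31996173, 0.26273372]), array([180. , -25. , -24.1]))
7 rows: [[-0.0001, 0.0001, 0.0122], [-0.0, 0.02, -0.01]]
```

Request:
carry_out(plan=[[[0,0,0.0122],[0,0,0],0],[[0,0,0.0122],[0,0,0],0],[[0,0,0.0122],[0,0,0],0],[[0,0,0.0122],[0,0,0],0],[[0,0,0.0122],[0,0,0],0],[[0,0,0.0122],[0,0,0],0],[[0,0,0.0122],[0,0,0],0],[[0,0,0],[0,0,0],0],[[0,0,0],[0,0,0],0],[[0,0,0],[0,0,0],0]])

```text
time_s: 48.35
tcp_pos: [0.5665, 0.3067, 0.1867]
eef_rot: [-179.9, -25.0, -24.1]
contact_force: [-0.3, 0.3, -0.0]
gripper_width: 0.0876
```

Run:
```python
from gl import *
s=state();print(s["tcp_pos"],s["eef_rot"],s["contact_force"])
c,y=G["A"];st=go(*grasp(c,y,-1,al=25),n=2)
```

```text
[0.56648798 0.30666987 0.18665312] [-179.92970706  -25.02042109  -24.07957837] [-0.25488682  0.27087042 -0.04269719]
2 rows: [[-0.0001, 0.0007, 0.008], [-0.04, -0.01, 0.01]]
```

Request:
carry_out(plan=[[[0,0,0.008],[0,0,0],0],[[0,0,0.008],[0,0,0],0],[[0,0,0],[0,0,0],0],[[0,0,0],[0,0,0],0],[[0,0,0],[0,0,0],255],[[0,0,0],[0,0,0],255],[[0,0,0],[0,0,0],255],[[0,0,0],[0,0,0],255],[[0,0,0],[0,0,0],255],[[0,0,0],[0,0,0],255],[[0,0,0],[0,0,0],255],[[0,0,0],[0,0,0],255]], grip_force=20)

```text
time_s: 49.35
tcp_pos: [0.5716, 0.3037, 0.1705]
eef_rot: [179.9, -25.0, -24.0]
contact_force: [-2.4, 0.7, 1.3]
gripper_width: 0.0522
```

Request:
carry_out(plan=[[[0,0,0],[0,0,0],255],[[0,0,0],[0,0,0],255],[[0,0,0],[0,0,0],255]])

```text
time_s: 49.6
tcp_pos: [0.5716, 0.3038, 0.1705]
eef_rot: [179.9, -25.0, -24.0]
contact_force: [-1.9, -0.0, 2.5]
gripper_width: 0.0519
```

Run:
```python
from gl import *
s=state();print(s["tcp_pos"],s["eef_rot"],s["contact_force"],s["gripper_width"])
q=s["joints"];st=None
up=(np.array([.55,.28,.40]),[180,0,-24]);v=(np.array([.52,-.05,.44]),[180,0,-90])
for ey in(205,215):
    q=s["joints"];st=None;print(ey)
    for n,t,k in(("up0",(s["tcp_pos"]+[0,0,.10],s["eef_rot"]),6),("up",up,8),("v",v,12),("v2",(np.array([.50,-.30,.46]),[180,0,-120]),8),("hi",place(PEG[1],ey,-1,al=25,dz=.16),14),("pl",place(PEG[1],ey,-1,al=25,dz=.0),6)):
        q,e,e2=ik(*t,q,KP);print(n,np.round(t[0],3),np.round(t[1],1),np.round(q,1),round(e,5));st=go(*t,st,n=k)
```

```text
[0.57161806 0.3037796  0.17050249] [179.93779241 -24.95704824 -23.95541382] [-1.92267704 -0.01323503  2.46839064] 0.05194837466837487
205
up0 [0.572 0.304 0.271] [179.9 -25.  -24. ] [ 47.3  20.7 -35.6  45.7 -34.  -19.8] 0.0
6 rows: [[0.007, 0.0, -0.0151], [0.0, 0.0, 0.0]]
up [0.55 0.28 0.4 ] [180   0 -24] [ 45.1  15.3  -7.4  -0.  -67.3  20.9] 0.0
8 rows: [[0.0027, 0.0038, -0.0161], [0.01, -3.12, 0.0]]
v [ 0.52 -0.05  0.44] [180   0 -90] [ 16.    4.8 -15.2   0.  -70.  -16. ] 0.0
12 rows: [[0.022, 0.0191, -0.0033], [0.0, -0.0, 5.5]]
v2 [ 0.5  -0.3   0.46] [ 180    0 -120] [-11.8  10.1  -6.3   0.  -73.6 -18.2] 0.0
8 rows: [[0.0314, -0.0047, -0.0025], [0.0, -0.0, 3.75]]
hi [ 0.396 -0.489  0.302] [-180.   65. -155.] [-61.1  25.5   0.9 -68.4 -76.6  21.1] 0.0
14 rows: [[0.0197, -0.0032, 0.0026], [1.42, -4.49, 2.22]]
pl [ 0.396 -0.489  0.142] [-180.   65. -155.] [-62.2  38.7  -2.1 -72.2 -72.   37.4] 0.0
6 rows: [[0.0242, 0.0, 0.0113], [0.0, 0.0, 0.0]]
215
up0 [0.572 0.304 0.271] [179.9 -25.  -24. ] [ 47.3  20.7 -35.6  45.7 -34.  -19.8] 0.0
6 rows: [[0.007, 0.0, -0.0151], [0.0, 0.0, 0.0]]
up [0.55 0.28 0.4 ] [180   0 -24] [ 45.1  15.3  -7.4  -0.  -67.3  20.9] 0.0
8 rows: [[0.0027, 0.0038, -0.0161], [0.01, -3.12, 0.0]]
v [ 0.52 -0.05  0.44] [180   0 -90] [ 16.    4.8 -15.2   0.  -70.  -16. ] 0.0
12 rows: [[0.022, 0.0191, -0.0033], [0.0, -0.0, 5.5]]
v2 [ 0.5  -0.3   0.46] [ 180    0 -120] [-11.8  10.1  -6.3   0.  -73.6 -18.2] 0.0
8 rows: [[0.0314, -0.0047, -0.0025], [0.0, -0.0, 3.75]]
hi [ 0.408 -0.51   0.302] [-180.   65. -145.] [-60.1  29.6   7.6 -65.  -85.2  22.1] 0.0
14 rows: [[0.0204, -0.0041, 0.0021], [1.01, -4.57, 1.59]]
pl [ 0.408 -0.51   0.142] [-180.   65. -145.] [-60.5  41.7   4.4 -66.7 -79.2  36.3] 0.0
6 rows: [[0.0242, 0.0, 0.0113], [0.0, 0.0, 0.0]]
```

Run:
```python
from gl import *
from plant import r
c=r.get_calibration("top")
print("lookalike handles z.13",cast(c,[[436,304],[358,246],[428,146]],.13)[:,:2].round(3).tolist(),"bowls",cast(c,[[406,297],[370,258],[409,148]],.02)[:,:2].round(3).tolist())
a1,d,d1,L2,L3,a3,L6,dw,aw=KP
for ey,q in((205,[-62.2,38.7,-2.1,-72.2,-72,37.4]),(215,[-60.5,41.7,4.4,-66.7,-79.2,36.3]),(230,[-57.5,46.5,14.4,-59.8,-90.4,36])):
    q=np.radians(q);R1=Ro.from_rotvec([0,0,q[0]]);F=R1*Ro.from_rotvec([0,-(q[2]-q[1]),0]);G=F*Ro.from_rotvec([-q[3],0,0])
    el=R1.apply([L2*np.sin(q[1]),0,d1+L2*np.cos(q[1])]);fe=el+F.apply([L3,0,0]);wc=fe+G.apply([0,dw,0]);print(ey,"elbow",el.round(3),"forearm end",fe.round(3),"wrist",wc.round(3))
```

```text
lookalike handles z.13 [[0.227, -0.398], [0.357, -0.21], [0.627, -0.39]] bowls [[0.238, -0.362], [0.338, -0.265], [0.661, -0.378]]
205 elbow [ 0.175 -0.333  0.668] forearm end [ 0.339 -0.643  0.365] wrist [ 0.232 -0.565  0.227]
215 elbow [ 0.197 -0.348  0.648] forearm end [ 0.379 -0.669  0.367] wrist [ 0.26  -0.614  0.227]
230 elbow [ 0.234 -0.368  0.613] forearm end [ 0.445 -0.699  0.367] wrist [ 0.317 -0.677  0.226]
```

Request:
carry_out(plan=[[[0.007,0,-0.0151],[0,0,0],255],[[0.007,0,-0.0151],[0,0,0],255],[[0.007,0,-0.0151],[0,0,0],255],[[0.007,0,-0.0151],[0,0,0],255],[[0.007,0,-0.0151],[0,0,0],255],[[0.007,0,-0.0151],[0,0,0],255]])

```text
time_s: 50.1
tcp_pos: [0.5712, 0.3039, 0.2705]
eef_rot: [179.9, -24.9, -23.9]
contact_force: [1.5, -0.1, -0.8]
gripper_width: 0.0525
```

Request:
carry_out(plan=[[[0.0027,0.0038,-0.0161],[0,-3.12,0],255],[[0.0027,0.0038,-0.0161],[0,-3.12,0],255],[[0.0027,0.0038,-0.0161],[0,-3.12,0],255],[[0.0027,0.0038,-0.0161],[0,-3.12,0],255],[[0.0027,0.0038,-0.0161],[0,-3.12,0],255],[[0.0027,0.0038,-0.0161],[0,-3.12,0],255],[[0.0027,0.0038,-0.0161],[0,-3.12,0],255],[[0.0027,0.0038,-0.0161],[0,-3.12,0],255],[[0,0,0],[0,0,0],255]])

```text
time_s: 50.85
tcp_pos: [0.551, 0.2803, 0.4031]
eef_rot: [-179.8, 0.0, -24.0]
contact_force: [0.9, 1.0, 0.2]
gripper_width: 0.0523
```

Request:
carry_out(plan=[[[0.022,0.0191,-0.0033],[0,0,5.5],255],[[0.022,0.0191,-0.0033],[0,0,5.5],255],[[0.022,0.0191,-0.0033],[0,0,5.5],255],[[0.022,0.0191,-0.0033],[0,0,5.5],255],[[0.022,0.0191,-0.0033],[0,0,5.5],255],[[0.022,0.0191,-0.0033],[0,0,5.5],255],[[0.022,0.0191,-0.0033],[0,0,5.5],255],[[0.022,0.0191,-0.0033],[0,0,5.5],255],[[0.022,0.0191,-0.0033],[0,0,5.5],255],[[0.022,0.0191,-0.0033],[0,0,5.5],255],[[0.022,0.0191,-0.0033],[0,0,5.5],255],[[0.022,0.0191,-0.0033],[0,0,5.5],255]])

```text
time_s: 51.85
tcp_pos: [0.5193, -0.0502, 0.4382]
eef_rot: [179.9, -0.1, -90.3]
contact_force: [1.1, 0.3, -1.1]
gripper_width: 0.0523
```

Request:
carry_out(plan=[[[0.0314,-0.0047,-0.0025],[0,0,3.75],255],[[0.0314,-0.0047,-0.0025],[0,0,3.75],255],[[0.0314,-0.0047,-0.0025],[0,0,3.75],255],[[0.0314,-0.0047,-0.0025],[0,0,3.75],255],[[0.0314,-0.0047,-0.0025],[0,0,3.75],255],[[0.0314,-0.0047,-0.0025],[0,0,3.75],255],[[0.0314,-0.0047,-0.0025],[0,0,3.75],255],[[0.0314,-0.0047,-0.0025],[0,0,3.75],255],[[0,0,0],[0,0,0],255],[[0,0,0],[0,0,0],255],[[0,0,0],[0,0,0],255]])

```text
time_s: 52.77
tcp_pos: [0.4997, -0.2992, 0.4586]
eef_rot: [179.9, -0.1, -120.0]
contact_force: [-0.6, 0.5, -1.0]
gripper_width: 0.0518
```

Run:
```python
from gl import *
s=state();print(s["tcp_pos"],s["eef_rot"],s["contact_force"],s["gripper_width"])
go(*place(PEG[1],215,-1,al=25,dz=.16),n=15)
```

```text
[ 0.49974698 -0.29917977  0.4585903 ] [ 1.79940712e+02 -9.30690306e-02 -1.20007346e+02] [-0.63301396  0.47857143 -1.01662318] 0.051796721652424445
15 rows: [[0.019, -0.0039, 0.0019], [0.95, -4.27, 1.48]]
```

Request:
carry_out(plan=[[[0.019,-0.0039,0.0019],[0.95,-4.27,1.48],255],[[0.019,-0.0039,0.0019],[0.95,-4.27,1.48],255],[[0.019,-0.0039,0.0019],[0.95,-4.27,1.48],255],[[0.019,-0.0039,0.0019],[0.95,-4.27,1.48],255],[[0.019,-0.0039,0.0019],[0.95,-4.27,1.48],255],[[0.019,-0.0039,0.0019],[0.95,-4.27,1.48],255],[[0.019,-0.0039,0.0019],[0.95,-4.27,1.48],255],[[0.019,-0.0039,0.0019],[0.95,-4.27,1.48],255]])

```text
time_s: 53.43
tcp_pos: [0.4465, -0.4331, 0.4074]
eef_rot: [-175.4, 34.8, -130.7]
contact_force: [-0.5, -0.4, -1.1]
gripper_width: 0.0521
```

Request:
carry_out(plan=[[[0.019,-0.0039,0.0019],[0.95,-4.27,1.48],255],[[0.019,-0.0039,0.0019],[0.95,-4.27,1.48],255],[[0.019,-0.0039,0.0019],[0.95,-4.27,1.48],255],[[0.019,-0.0039,0.0019],[0.95,-4.27,1.48],255],[[0.019,-0.0039,0.0019],[0.95,-4.27,1.48],255],[[0.019,-0.0039,0.0019],[0.95,-4.27,1.48],255],[[0.019,-0.0039,0.0019],[0.95,-4.27,1.48],255],[[0,0,0],[0,0,0],255],[[0,0,0],[0,0,0],255],[[0,0,0],[0,0,0],255]])

```text
time_s: 54.27
tcp_pos: [0.4098, -0.5095, 0.3033]
eef_rot: [-179.7, 65.0, -144.6]
contact_force: [0.1, 0.3, -0.7]
gripper_width: 0.0518
```

```bash
python3 chk.py k1 1 25
python3 - <<'E'
from gl import *
import pickle
s,c,im=pickle.load(open("k1.pkl","rb"))
g=s["tcp_pos"]+Ro.from_euler("xyz",s["eef_rot"],degrees=True).apply([0,0,.159])
print(proj(c,[g+[0,0,-.063],g+[0.026,0,-.063],g+[-0.026,0,-.063],g+[0,0,.047]]).round(1))
h=cv2.cvtColor(im,cv2.COLOR_RGB2HSV)
for y in range(215,340,6):
    row=h[y,280:380];print(y,''.join('#' if (v>150 and sa<40) else ('+' if v>100 and sa<60 else ('r' if sa>120 else '.')) for _,sa,v in row))
go(*place(PEG[1],215,-1,al=25,dz=.14),n=2)
E
```

```text
54.2667 [ 0.4098 -0.5095  0.3033] [-179.72   64.95 -144.63] [ 0.1  0.3 -0.7] 0.05179470196105016
mouth dir [ 0.001 -0.002 -1.   ] mouth at [ 0.5278 -0.4269  0.173 ] peg [ 0.5263 -0.4276] px mouth/closed [[326.8, 307.6], [333.1, 242.5]]
blob (235, 239, 83, 109) 4231.0
blob (287, 234, 68, 42) 1317.5
blob (310, 357, 48, 53) 1300.5
blob (283, 330, 33, 49) 911.0
blob (339, 277, 39, 79) 756.0
[[326.7 307.5]
 [346.6 306.9]
 [306.8 308.2]
 [333.1 242.5]]
215 rrrrrrrrrrrrrrrrrrrrrrrrrrrrrrrrrrrrrrrrrrrrrrrrrrrrrrrrrrrrrrrrrrrrrrrrr...................+###+...
221 .rrrrrrrrrrrrrrrrrrrrrrrrrrrrrrrrrrrrrrrrrrrrrrrrrrrrrrrrrrrrrrrrrrrrrrr....................+#######
227 .......+.rrrrrrrrrrrrrrrrrrrrrrrrrrrrrrrrrrrrrrrrrrrrrrrrrrrrrrrrrrrrrr....................####.+++#
233 ......................rrrrrrrrrr..........................................................+##++#####
239 ....rrrr.++...........rrrrrrrrrr.....+##############################.....................###+++#####
245 ...rrrr.++++######+++.rrrrrrrrr..+#######################################...............+###########
251 ..+..rr...+####
[... 911 characters left out ...]
######+..rrrrr
305 ##+####+###++#+####++###+#+#+#...................................++...............+#+#####+.rrrrrrrr
311 #+##+#####+##+###########+#+....................................................+###+##+.rrrrrrrrrrr
317 #++###+++++##+#+#######++........................................++#+........++#+###+++.............
323 +++#++####++######+###....................................................+++++##+++................
329 ++..+..................................................................+#+++#+#++...................
335 ...+#######################.........................................+++###+#++.....................r
2 rows: [[0.0104, 0.0002, 0.0037], [0.02, -0.02, 0.13]]
```

Request:
carry_out(plan=[[[0.0104,0.0002,0.0037],[0,0,0.13],255],[[0.0104,0.0002,0.0037],[0,0,0.13],255],[[0,0,0],[0,0,0],255],[[0.0109,0,0.0051],[0,0,0],255],[[0.0109,0,0.0051],[0,0,0],255],[[0.0109,0,0.0051],[0,0,0],255],[[0.0109,0,0.0051],[0,0,0],255],[[0,0,0],[0,0,0],255],[[0,0,0],[0,0,0],255],[[0,0,0],[0,0,0],255]])

```text
time_s: 55.15
tcp_pos: [0.4072, -0.5109, 0.2326]
eef_rot: [179.6, 65.1, -145.4]
contact_force: [0.8, -1.6, -0.5]
gripper_width: 0.0518
```

```bash
python3 chk.py k2 1 25|head -2; python3 -c "
from gl import *
go(*place(PEG[1],215,-1,al=25,dz=.02),n=8)"
```

```text
55.15 [ 0.4072 -0.5109  0.2326] [ 179.61   65.09 -145.45] [ 0.8 -1.6 -0.5] 0.051842878503817524
mouth dir [-0.     0.003 -1.   ] mouth at [ 0.5254 -0.428   0.1026] peg [ 0.5263 -0.4276] px mouth/closed [[321.8, 342.5], [327.2, 287.0]]
8 rows: [[0.008, -0.0, 0.0039], [-0.0, 0.01, -0.02]]
```

Request:
carry_out(plan=[[[0.008,0,0.0038],[0,0,0],255],[[0.008,0,0.0038],[0,0,0],255],[[0.008,0,0.0038],[0,0,0],255],[[0.008,0,0.0038],[0,0,0],255],[[0,0,0],[0,0,0],255],[[0,0,0],[0,0,0],255]])

```text
time_s: 55.7
tcp_pos: [0.4073, -0.5102, 0.196]
eef_rot: [179.3, 65.1, -145.7]
contact_force: [-0.5, -0.1, -0.5]
gripper_width: 0.0519
```

Request:
carry_out(plan=[[[0.008,0,0.0038],[0,0,0],255],[[0.008,0,0.0038],[0,0,0],255],[[0.008,0,0.0038],[0,0,0],255],[[0.008,0,0.0038],[0,0,0],255],[[0,0,0],[0,0,0],255],[[0,0,0],[0,0,0],255]])

```text
time_s: 56.2
tcp_pos: [0.4075, -0.51, 0.1607]
eef_rot: [179.4, 65.1, -145.7]
contact_force: [0.9, -0.1, -1.3]
gripper_width: 0.0524
```

```bash
python3 chk.py k3 1 25|head -2; python3 -c "
from gl import *
go(*place(PEG[1],215,-1,al=25,dz=.004),n=4)"
```

```text
56.2 [ 0.4075 -0.51    0.1607] [ 179.37   65.1  -145.66] [ 0.9 -0.1 -1.3] 0.052398803921926015
mouth dir [-0.001  0.005 -1.   ] mouth at [ 0.5255 -0.4269  0.0307] peg [ 0.5263 -0.4276] px mouth/closed [[318.9, 372.2], [323.6, 324.2]]
4 rows: [[0.0034, -0.0001, 0.0017], [-0.0, 0.02, -0.05]]
```

Request:
carry_out(plan=[[[0.0034,0,0.0016],[0,0,0],255],[[0.0034,0,0.0016],[0,0,0],255],[[0.0034,0,0.0016],[0,0,0],255],[[0.0034,0,0.0016],[0,0,0],255],[[0,0,0],[0,0,0],255],[[0,0,0],[0,0,0],255]])

```text
time_s: 56.75
tcp_pos: [0.4076, -0.51, 0.1464]
eef_rot: [179.5, 65.1, -145.5]
contact_force: [0.9, -0.0, -0.6]
gripper_width: 0.0517
```

Request:
carry_out(plan=[[[0.0014,0,0.0006],[0,0,0],255],[[0,0,0],[0,0,0],255],[[0,0,0],[0,0,0],255]])

```text
time_s: 57.0
tcp_pos: [0.4076, -0.5101, 0.1453]
eef_rot: [179.6, 65.1, -145.4]
contact_force: [0.9, -0.2, -1.4]
gripper_width: 0.052
```

Request:
carry_out(plan=[[[0.0014,0,0.0006],[0,0,0],255],[[0,0,0],[0,0,0],255],[[0,0,0],[0,0,0],255]])

```text
time_s: 57.25
tcp_pos: [0.4075, -0.5101, 0.1437]
eef_rot: [179.6, 65.1, -145.4]
contact_force: [-0.3, 0.8, -2.0]
gripper_width: 0.0521
```

Request:
carry_out(plan=[[[0.0014,0,0.0006],[0,0,0],255],[[0,0,0],[0,0,0],255],[[0,0,0],[0,0,0],255]])

```text
time_s: 57.5
tcp_pos: [0.4075, -0.5102, 0.1421]
eef_rot: [179.6, 65.1, -145.4]
contact_force: [-0.0, -0.5, -2.3]
gripper_width: 0.0524
```

Request:
carry_out(plan=[[[0.0011,0,0.0005],[0,0,0],255],[[0,0,0],[0,0,0],255],[[0,0,0],[0,0,0],255]])

```text
time_s: 57.75
tcp_pos: [0.4075, -0.5102, 0.1416]
eef_rot: [179.7, 65.1, -145.3]
contact_force: [-1.1, -0.8, 4.0]
gripper_width: 0.052
```

Contact again at the seated height. Release, back off and go up.

Request:
carry_out(plan=[[[0,0,0],[0,0,0],0],[[0,0,0],[0,0,0],0],[[0,0,0],[0,0,0],0],[[0,0,0],[0,0,0],0],[[0,0,0],[0,0,0],0],[[0,0,0],[0,0,0],0],[[0,0,0],[0,0,0],0],[[0,0,0],[0,0,0],0],[[0,0,-0.01],[0,0,0],0],[[0,0,-0.02],[0,0,0],0],[[0,0,-0.025],[0,0,0],0],[[0,0,-0.025],[0,0,0],0]])

```text
time_s: 58.75
tcp_pos: [0.3463, -0.5528, 0.1756]
eef_rot: [179.6, 65.0, -145.4]
contact_force: [-0.1, -0.8, 0.3]
gripper_width: 0.0878
```

Request:
carry_out(plan=[[[-0.015,0,-0.007],[0,0,0],0],[[-0.03,0,-0.014],[0,0,0],0],[[-0.03,0,-0.014],[0,0,0],0],[[-0.03,0,-0.014],[0,0,0],0],[[-0.03,0,-0.014],[0,0,0],0],[[-0.03,0,-0.014],[0,0,0],0],[[0,0,0],[0,0,0],0],[[0,0,0],[0,0,0],0],[[0,0,0],[0,0,0],0]])

```text
time_s: 59.5
tcp_pos: [0.347, -0.5525, 0.3577]
eef_rot: [179.8, 65.0, -145.3]
contact_force: [-1.2, -0.5, -1.0]
gripper_width: 0.0876
```

Run:
```python
from gl import *
from plant import r
import pickle
s=r.get_state();print(s["time_s"],s["tcp_pos"],s["eef_rot"],s["contact_force"])
cs=r.get_calibration("side");a=r.capture("side");ct=r.get_calibration("top");b=r.capture("top")
pickle.dump((s,cs,a,ct,b),open("fin.pkl","wb"))
A=cv2.resize(a[180:420,200:420],None,fx=2.5,fy=2.5,interpolation=cv2.INTER_CUBIC)[:600]
B=cv2.resize(b[150:240,190:280],None,fx=2.75,fy=2.75,interpolation=cv2.INTER_CUBIC);C=cv2.resize(b[160:250,310:450],(250,161),interpolation=cv2.INTER_CUBIC)
o=np.zeros((600,800,3),np.uint8);o[:A.shape[0],:A.shape[1]]=A;o[:B.shape[0],550:550+B.shape[1]]=B[:,:250];o[300:461,550:800]=C
cv2.imwrite("pics/fin.png",o[:,:,::-1])
for i in(0,1):
    print("peg",i,"closed/mouth px side",proj(cs,[[*PEG[i],.122],[*PEG[i],.012]]).round(1).tolist(),"top",proj(ct,[[*PEG[i],.122],[*PEG[i],.012]]).round(1).tolist())
```

```text
59.5 [ 0.34698117 -0.55248945  0.35765752] [ 179.77879676   65.04767396 -145.3336332 ] [-1.23178075 -0.49461706 -0.98668233]
peg 0 closed/mouth px side [[304.4, 268.1], [302.2, 313.6]] top [[392.1, 187.5], [381.0, 196.9]]
peg 1 closed/mouth px side [[323.3, 333.3], [318.8, 379.8]] top [[442.5, 184.9], [426.4, 194.6]]
```

View pics/fin.png

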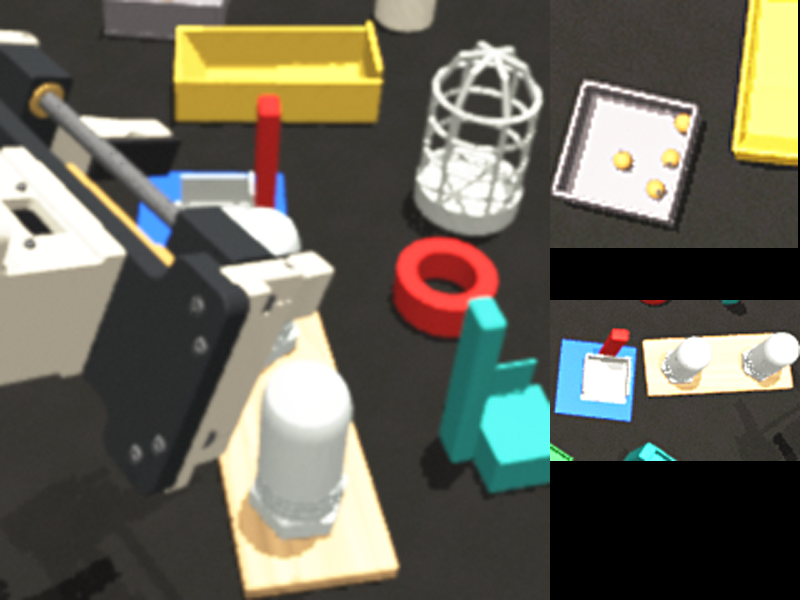

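The final view shows the following:
- **Globe on peg 1:** upright with its collar on the board, at (300,450).
- **Globe on peg 0:** upright; in the top view its dome is at (692,350), as predicted.
- **Scoop:** standing on the blue pad.
- **Nuts:** all four in the tray.
- **Bystanders:** the guard and gasket are in place, and the tape roll is only cut by the picture edge.

The arm is clear, so I'm handing in.

```bash
python3 -c "
from plant import r
s=r.get_state();print(s['time_s'],abs(s['qd']).max());print(r.close_job())"
```

```text
59.6 0.837080884505442
the job is handed in; nothing more can be done
None
```

The job is handed in, at 59.6 s on the robot's clock. I scooped all four nuts from the bin in one trip, tipped them into the tray and stood the scoop back on its pad. I then set globe B on peg 0 and globe A on peg 1, both mouth-down.

**What the last checks showed:**
- **Nuts:** all four are in the tray.
- **Scoop:** it is upright on the pad and its bowl is empty.
- **Globes:** both are upright. I felt contact with each mouth at about 12–13 mm, the height of the board's top face. In the side view the gripper partly hid globe B on peg 0. The top view put its dome within about 3 px of the expected spot.
- **Bystanders:** the guard and gasket look unmoved. I measured the tape roll during the globe moves, and it had not shifted; the last picture shows only part of it.
- **Arm:** clear of everything.

**What went wrong or disagreed on the way:**
- **Scooping:** the first push jammed with two nuts caught against the scoop's side walls. It took a back-off, sideways wiggles and a shift to get them in, at up to about 18 N.
- **Scoop position:** its sideways position from the arm model and from the camera disagreed by about 3 mm. I corrected for the camera reading.
- **Knocked globe:** globe B was moved about 56 mm during the run. I measured it again before grasping.

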